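Photograph polished mounts beside a scale bar

TASK

Photograph the mounts: stand every mount from the tray in one row on the photo plate, polished face up, along the graduated near edge of the scale bar (the side towards the robot), about 1 cm off it, clear of one another and none reaching past the bar's ends; then slide both lamp faders up to their strips of tape and leave them there for three seconds while the camera takes its picture. After that slide both faders fully back to off, and only then put all the mounts back in the tray, flat and polished face up. Leave the other things on the desk where they are.

Things in the scene. Friction and masses are not known exactly. Their poses are not given: they have to be found in the camera images.
- mount1: one of three identical resin-mounted metal specimens (two or three are present at a start): a black disc 40 mm in diameter and 20 mm tall, 40 to 85 g, with a bright steel section in its polished upper face. Origin: centre of the underside; z points out of the polished face.
- mount2: one of three identical resin-mounted metal specimens (two or three are present at a start): a black disc 40 mm in diameter and 20 mm tall, 40 to 85 g, with a bright steel section in its polished upper face. Origin: centre of the underside; z points out of the polished face.
- mount3: one of three identical resin-mounted metal specimens (two or three are present at a start): a black disc 40 mm in diameter and 20 mm tall, 40 to 85 g, with a bright steel section in its polished upper face. Origin: centre of the underside; z points out of the polished face.
- tray: shallow aluminium tray, 240 mm (its x) by 170 mm (its y), fixed to the desk, rim 11 mm high, walls and floor 3 mm thick. Origin: centre of the underside. The mounts start in it, in one line along its x. It stands on the left or the right of the photo plate, the control on the other side.
- plate: grey photo plate, 190 mm (x) by 240 mm (y), 16 mm thick, fixed; origin: centre of its underside. On its far side, beyond x = +105 mm, stand two lamps on posts (at x = +150, y = +-165 mm, 115 mm high) and, between them, a small camera 100 mm high.
- scale_bar: steel scale bar held on the photo plate by magnets (does not move), 200 mm long (y), 18 mm wide (x), 6 mm thick. Origin: centre of its underside, on the plate's top face. Its -x long edge, with black graduations, is the near edge, facing the robot; the mounts go on that side.
- control: grey lamp control unit, fixed, 180 mm (x) by 150 mm (y), flat top 52 mm above the desk. Origin: centre of its underside; x points along the fader tracks, away from the robot. The two tracks lie at y = +35 mm (left) and y = -35 mm (right); the caps run from x = -57 mm (off) to x = +33 mm.
- fader_left (a joint): left lamp fader (seen from the robot, at zero yaw), its travel in m: 0 = off, at the end of the track nearest the robot; grows to 0.09 as the cap is slid away from the robot along the control's x. Stays where it is left; takes about 2 N to move and has a firm stop at each end. The black cap is 12 mm along the track, 24 mm across and rises 23 mm above the control's top face (52 mm above the desk).
- fader_right (a joint): right lamp fader (seen from the robot, at zero yaw), its travel in m: 0 = off, at the end of the track nearest the robot; grows to 0.09 as the cap is slid away from the robot along the control's x. Stays where it is left; takes about 2 N to move and has a firm stop at each end. The black cap is 12 mm along the track, 24 mm across and rises 23 mm above the control's top face (52 mm above the desk).
- fader_left_top (a point): middle of the top of the left fader's cap (a white line runs across the cap there)
- fader_right_top (a point): middle of the top of the right fader's cap (a white line runs across the cap there)
- tape_left: strip of white tape, 5 mm along the track by 20 mm across, stuck flat on the control's top just outside (left of) the left fader's track: the level for that fader is where the white line on its cap points at the middle of the tape, i.e. the cap's middle is at the same control x as the tape. Origin: middle of the strip; axes as the control's.
- tape_right: the like strip of tape just outside (right of) the right fader's track, for the right fader.
- eyepiece: bystander: black microscope eyepiece, 33 mm in diameter, 38 mm tall, standing loose on a far corner of the photo plate; origin: centre of its underside
- pen: bystander: grey marker pen, 125 mm long (x), 11 mm thick, lying on the desk in front of the robot
- wash_bottle: bystander: white plastic bottle, 48 mm in diameter, 120 mm tall, at the back of the desk
- beaker: bystander: white ceramic beaker, 68 mm in diameter, 85 mm tall, at the back of the desk
- slide_box: bystander: grey box of slides, 85 by 100 by 32 mm, at the left
- tweak_driver: bystander: screwdriver, 150 mm long, at the right
Mind the look-alikes: they are no part of the job. Leave any turquoise look-alike of the mount2 alone.

How it is judged:
By the outcome, as a careful person would: the job done as asked, in the order asked, and still so for the second after the job is handed in, with the robot touching nothing.
Of mount1, mount2, mount3 only 2 to 3 are there at a start; the rules pass over those that are not, and their reading is None.
At some moment in a run one of mount1, mount2, mount3 may be knocked a few centimetres aside while the robot is not near it.
Once in a run the grip may slacken for a moment while it holds something.
It also fails if it takes over 210 s, if anything falls off the work surface, if the arm or the gripper's body presses on something with over 40 N, if the wrist force passes 120 N, or if a joint passes its speed limit or range.

ROBOT

A 6-joint arm with a two-finger parallel gripper is mounted at the origin on the work surface. World frame = base frame: x ahead of the robot, y to its left, z up, the work surface at z = 0. Lengths are in m, angles in rad, forces in N, time in s.
With the tool pointing down it reaches from about 0.375 to 0.9 m from the base axis. Payload 3.1 kg.
Tool frame: the origin (TCP) lies midway between the tips of the shut fingers; the grasp point (between the pads) lies 19 mm behind it; z points along the fingers, y is the direction in which the jaws open and shut (so a half turn about z gives the same grasp; the last joint's range is limited). The gripper opens to 85 mm and grips with 20 to 120 N. Pads are 22 mm wide; open, the fingers measure 114 mm over their backs; the gripper's body (76 mm by 85 mm) begins 54 mm behind the grasp point. The pads swing forward as they close: fully open they stand 13 mm farther back than shut.
Start: joints at [0.977, 0.527, 1.433, -0, 1.181, -0.178], TCP at [0.252, 0.572, 0.231] pointing down, gripper open.
Joint ranges: [-3.08, 3.08], [-0.75, 2.2], [0.22, 2.44], [-1.43, 4.57], [0, 2.65], [-2.85, 2.85]. Speed limits (rad/s): [2.79, 2.79, 3.14, 3.14, 3.14, 3.14].

INTERFACE

Orientations are given as a unit quaternion [w, x, y, z].
In Python, from cell import observe, imaging, ctrl gives the robot as it stands.
- The arm moves only by the tool arm_command, never from a script. Its argument "increments" is a list of rows, each an object of numbers: "dx", "dy", "dz": the shift along the tool's x, y, z in units of 30 mm (1.0 is 30 mm); "wx", "wy", "wz": the turn, a rotation vector about the tool's x, y, z in units of 8 degrees (1.0 is 8 degrees); "hand": the finger opening in mm, from 0 to 85.4. In form: [{"dx": .., "dy": .., "dz": .., "wx": .., "wy": .., "wz": .., "hand": ..}, ...]. A call has 1 to 10 rows; each row shifts and turns the commanded pose from where the row before left it, along the tool's axes as they then stand; what a row does not reach is not made up. A row lasts 1/8 s, in which the tool goes at most 62.5 mm and 10.7 degrees, less where a joint would pass 70% of its speed; a pose out of reach is approached as far as the arm can. A call is refused whole if a number of a shift passes 1 or a number of a turn 1, either way. A call with a gripper value outside its range is refused whole. The fingers move at their own pace and stop on an object; the grip force is fixed at half the most. Time passes only in rows, so rows that do not move let the fingers close. It gives the time, the measured TCP pose, the force and the opening at its end, in the units of the state.
- observe(): the state, without advancing time (a new reading comes with each control period).
- imaging.read_camera(name): name is "scene" or "side" or "wrist"; returns a dict with "color" (384x512x3 uint8, red, green, blue), "K" (3x3 intrinsics, pixels), "R" (3x3) and "t" (3): a world point X has camera coordinates R X + t; the wrist camera has in their place "T_tool_cam" (4x4, takes a point from camera to tool coordinates, whose origin is the TCP and whose axes are the flange's). Camera axes: x right, y down, z forward; pixel columns grow to the right and rows downward; lengths in m; the calibration is good to about 2 mm. The wrist camera is an equidistant fisheye: a pixel r from the principal point sees the ray r / f radians off the axis. A picture is of the moment at which its call begins: read the wrist's pose just before it. There is no depth.
- ctrl.job_done(): hands the job in, once; it reports no verdict.
The state is a dict: "time_s": time; "joint_pos": joint angles; "qd": joint speeds; "joint_torque": joint torques, N m; "tool_pos": TCP position; "ee_rot": TCP orientation; "wrist_force": force on the tool from outside, world axes, zero at the start; "moment": the same for the moment, N m; "width": finger opening in m.
Only numpy, scipy, OpenCV 4.12 (cv2) and the standard library are available. Lean on these libraries where they do the work, as an engineer would, in place of code of your own. Each camera call takes 0.05 s, during which the arm holds its last target.

## Working session

There is one attempt and no reset: what is moved stays moved. The work goes in short steps, Python scripts to look and compute and a tool call to move; the robot and the scene stay as the last step left them, time stands still between calls to the robot, and variables do not carry over. Pictures are saved under pics/ and viewed, and the job is handed in when it is done.

Besides the shell and the picture viewer there is one more tool, called by a JSON object that holds its "fn" and its "kwargs". arm_command: Moves the arm, as the interface text tells. Its arguments: {"type":"object","properties":{"increments":{"type":"array","items":{"type":"object","properties":{"dx":{"type":"number"},"dy":{"type":"number"},"dz":{"type":"number"},"wx":{"type":"number"},"wy":{"type":"number"},"wz":{"type":"number"},"hand":{"type":"number"}}}}},"required":["increments"]}

```bash
ls; mkdir -p pics
python3 - <<'E'
from cell import observe, imaging, ctrl
import cv2
s=observe(); print(s)
for n in ["scene","side","wrist"]:
    c=imaging.read_camera(n); cv2.imwrite(f"pics/{n}0.png",c["color"][:,:,::-1]); 
    for k in c:
        if k!="color": print(n,k,c[k])
E
```

```text
pics
{'time_s': 0.0, 'joint_pos': array([ 9.76535966e-01,  5.28440885e-01,  1.43391159e+00, -3.12958250e-06,
        1.18138875e+00, -1.78530527e-01]), 'qd': array([ 0.000249  ,  0.00178916,  0.00144103,  0.00062324, -0.00075887,
       -0.0004691 ]), 'joint_torque': array([ 9.21888641e-04, -4.42344153e+01, -1.78027189e+01, -2.25807339e-04,
        8.30949488e-03,  4.05235951e-06]), 'tool_pos': array([0.25199444, 0.57116381, 0.23034619]), 'ee_rot': array([-4.03506953e-04,  2.06370547e-01,  9.78473323e-01, -9.95628836e-04]), 'wrist_force': array([-1.08065653, -0.24389003, -0.39715784]), 'moment': array([ 0.03635192, -0.00954199, -0.00423741]), 'width': 0.0852989266545941}
scene K [[359.60290118   0.         257.475043  ]
 [  0.         359.60290118 190.59821883]
 [  0.           0.           1.        ]]
scene R [[ 0.75913132  0.65074033 -0.01602057]
 [ 0.55491474 -0.65981807 -0.50666532]
 [-0.34027822  0.37573546 -0.86199396]]
scene t [-0.42134813 -0.2771901   1.36279965]
side K [[482.61601515   0.         255.17785956]
 [  0.         482.61601515 196.57242351]
 [  0.           0.           1.        ]]
side R [[ 0.81547374 -0.57878858 -0.00252325]
 [-0.31266418 -0.43684551 -0.84344953]
 [ 0.48707668  0.68859987 -0.53720249]]
side t [-0.46436992  0.25407598  1.29796684]
wrist K [[297.31863964   0.         256.87013174]
 [  0.         297.31863964 194.49532404]
 [  0.           0.           1.        ]]
wrist T_tool_cam [[-7.13912407e-04 -9.62810459e-01 -2.70176814e-01  6.81613416e-02]
 [ 9.99999625e-01 -8.19908662e-04  2.79463271e-04 -7.33272723e-04]
 [-4.90590470e-04 -2.70176513e-01  9.62810683e-01 -1.41988716e-01]
 [ 0.00000000e+00  0.00000000e+00  0.00000000e+00  1.00000000e+00]]
```

View pics/scene0.png

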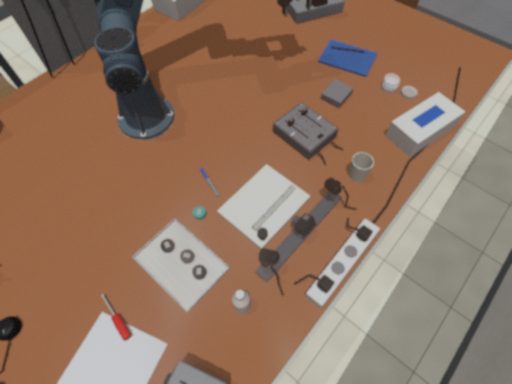

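View pics/side0.png

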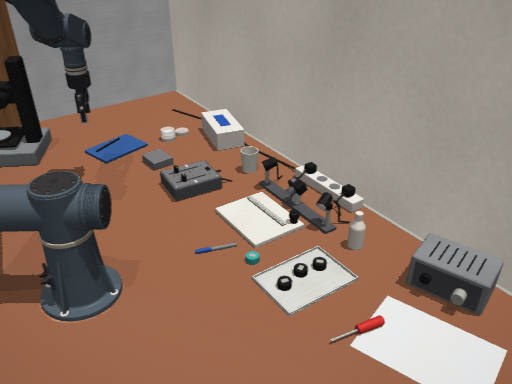

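View pics/wrist0.png

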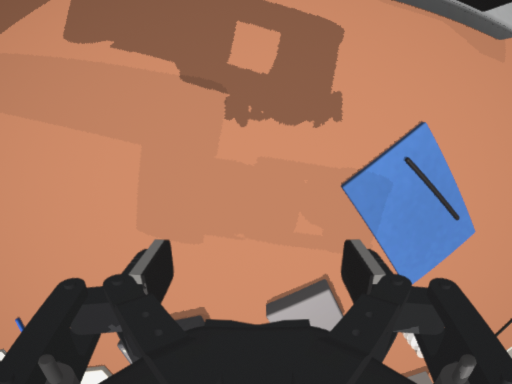

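The scene view shows three mounts in the tray at about (168,245), (187,256) and (200,271). The turquoise look-alike is at (199,212), the plate at (264,205) and the control at (305,130). Next I measure the coarse positions.

```bash
cat > h.py <<'E'
import numpy as np, cv2
from scipy.spatial.transform import Rotation as Rn
from cell import observe, imaging, ctrl
def ray(c,u,v,s=None):
    K=c["K"]; x=(u-K[0,2])/K[0,0]; y=(v-K[1,2])/K[1,1]
    if "R" in c:
        d=c["R"].T@np.array([x,y,1.]); o=-c["R"].T@c["t"]; return o,d/np.linalg.norm(d)
    r=np.hypot(x,y); d=np.array([x/r*np.sin(r),y/r*np.sin(r),np.cos(r)]) if r>1e-9 else np.array([0,0,1.])
    q=s["ee_rot"]; R=Rn.from_quat([q[1],q[2],q[3],q[0]]).as_matrix(); T=c["T_tool_cam"]
    return R@T[:3,3]+s["tool_pos"], R@T[:3,:3]@d
def onz(c,u,v,z,s=None):
    o,d=ray(c,u,v,s); return o+d*(z-o[2])/d[2]
def proj(c,X,s=None):
    K=c["K"]
    if "R" in c:
        p=c["R"]@X+c["t"]; return K[:2,:2]@(p[:2]/p[2])+K[:2,2]
    q=s["ee_rot"]; R=Rn.from_quat([q[1],q[2],q[3],q[0]]).as_matrix(); T=c["T_tool_cam"]
    p=T[:3,:3].T@(R.T@(np.array(X)-s["tool_pos"])-T[:3,3]); th=np.arctan2(np.hypot(p[0],p[1]),p[2]); n=np.hypot(p[0],p[1])
    return np.array([K[0,2]+K[0,0]*th*p[0]/n,K[1,2]+K[1,1]*th*p[1]/n])
def snap(name,fn,box=None,sc=1):
    s=observe(); c=imaging.read_camera(name); im=c["color"][:,:,::-1].copy()
    if box: im=im[box[1]:box[3],box[0]:box[2]]
    if sc!=1: im=cv2.resize(im,None,fx=sc,fy=sc,interpolation=cv2.INTER_CUBIC)
    cv2.imwrite("pics/"+fn,im); return s,c
def st():
    s=observe(); q=s["ee_rot"]; R=Rn.from_quat([q[1],q[2],q[3],q[0]]).as_matrix()
    print("t",round(s["time_s"],2),"p",s["tool_pos"].round(4),"x",R[:,0].round(3),"y",R[:,1].round(3),"z",R[:,2].round(3),"w",round(s["width"],4),"F",s["wrist_force"].round(1)); return s,R
E
python3 - <<'E'
from h import *
st()
s,c=snap("scene","s1.png",(120,90,350,310),3.4/1.3)
s,c2=snap("side","d1.png",(150,140,370,320),3.6)
for n,(u,v) in dict(m1=(168,245),m2=(187,256),m3=(200,271)).items(): print(n,onz(c,u,v,.023).round(3))
for n,(u,v) in dict(m1=(284,281),m2=(301,268),m3=(319,263)).items(): print(n,onz(c2,u,v,.023).round(3))
print("look",onz(c,199,212,.02).round(3))
for u,v in [(176,220),(134,257),(187,306),(228,267)]: print("tray",onz(c,u,v,.011).round(3))
for u,v in [(267,166),(219,206),(263,243),(310,200)]: print("plate",onz(c,u,v,.016).round(3))
for u,v in [(301,105),(274,127),(311,155),(338,129)]: print("ctl",onz(c,u,v,.052).round(3))
E
```

```text
t 0.15 p [0.2521 0.5713 0.2306] x [-0.915  0.404  0.   ] y [ 0.404  0.915 -0.002] z [-0.001 -0.001 -1.   ] w 0.0853 F [-1.1  0.4  0.9]
m1 [ 0.459 -0.298  0.023]
m2 [ 0.527 -0.285  0.023]
m3 [ 0.589 -0.292  0.023]
m1 [ 0.449 -0.303  0.023]
m2 [ 0.52  -0.289  0.023]
m3 [ 0.575 -0.302  0.023]
look [ 0.45 -0.16  0.02]
tray [ 0.41  -0.224  0.011]
tray [ 0.404 -0.388  0.011]
tray [ 0.628 -0.384  0.011]
tray [ 0.639 -0.229  0.011]
plate [0.5   0.115 0.016]
plate [ 0.481 -0.102  0.016]
plate [ 0.67  -0.108  0.016]
plate [0.69  0.102 0.016]
ctl [0.438 0.382 0.052]
ctl [0.428 0.238 0.052]
ctl [0.599 0.224 0.052]
ctl [0.605 0.374 0.052]
```

View pics/s1.png

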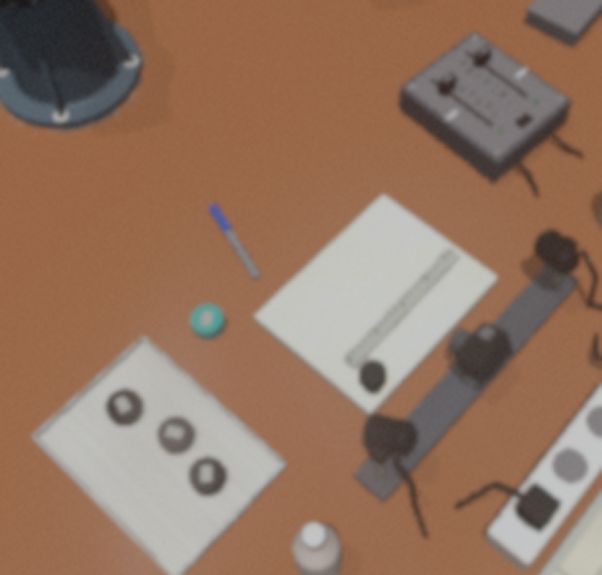

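View pics/d1.png

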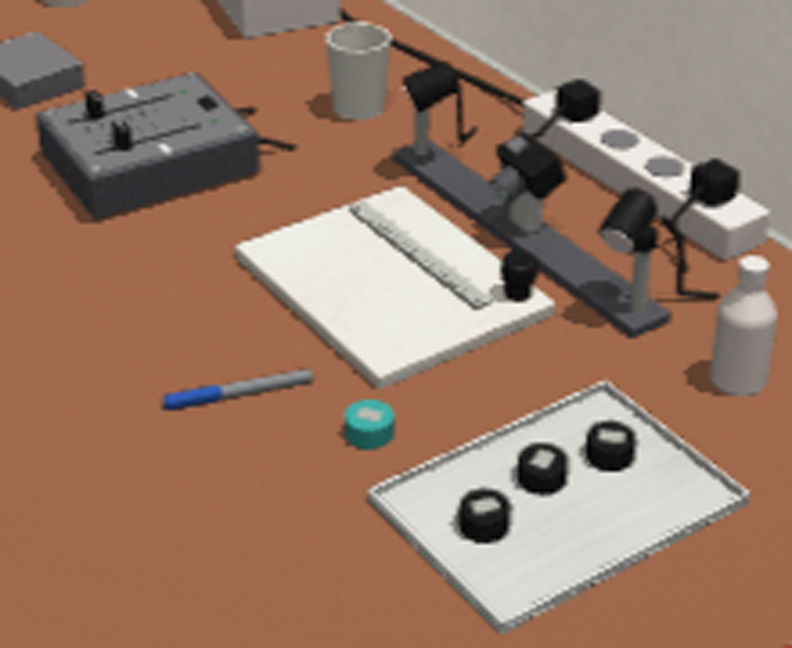

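All three mounts are in the tray, near (0.45,-0.30), (0.52,-0.29) and (0.58,-0.30). The faders are at off. I'll square the tool and move over the control.

{"fn": "arm_command", "kwargs": {"increments": [{"wz": -1}, {"wz": -1}, {"wz": -0.98}, {"dx": -0.9, "dy": -0.9}, {"dx": -0.9, "dy": -0.9}, {"dx": -0.9, "dy": -0.9}, {"dx": -0.9, "dy": -0.9}, {"dx": -0.9, "dy": -0.9}, {"dx": -0.9, "dy": -0.9}, {"dx": -0.5, "dy": -0.9}]}}

```text
schema error: expected keys dx, dy, dz, wx, wy, wz, hand
```

{"fn": "arm_command", "kwargs": {"increments": [{"dy": -0.9}, {"dy": -0.9}, {}, {}]}}

```text
schema error: expected keys dx, dy, dz, wx, wy, wz, hand
```

Run:
```python
from h import *
st(); snap("wrist","w1.png",None,1.5)
```

```text
t 0.25 p [0.2522 0.5715 0.2308] x [-0.915  0.404  0.   ] y [ 0.404  0.915 -0.001] z [-0.001 -0.001 -1.   ] w 0.0854 F [-0.7 -0.5  0.4]
```

View pics/w1.png

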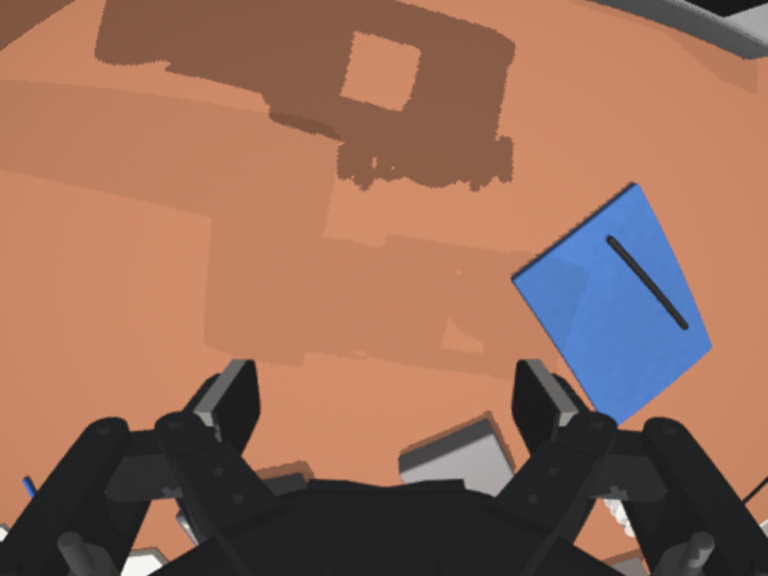

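Every key has to be given in each row. This picture shows only the blue notebook at about (610,300) and nothing useful for the job.

{"fn": "arm_command", "kwargs": {"increments": [{"dx": 0, "dy": 0, "dz": 0, "wx": 0, "wy": 0, "wz": -1, "hand": 85}, {"dx": 0, "dy": 0, "dz": 0, "wx": 0, "wy": 0, "wz": -1, "hand": 85}, {"dx": 0, "dy": 0, "dz": 0, "wx": 0, "wy": 0, "wz": -0.98, "hand": 85}, {"dx": -1, "dy": -1, "dz": 0, "wx": 0, "wy": 0, "wz": 0, "hand": 85}, {"dx": -1, "dy": -1, "dz": 0, "wx": 0, "wy": 0, "wz": 0, "hand": 85}, {"dx": -1, "dy": -1, "dz": 0, "wx": 0, "wy": 0, "wz": 0, "hand": 85}, {"dx": -1, "dy": -1, "dz": 0, "wx": 0, "wy": 0, "wz": 0, "hand": 85}, {"dx": -1, "dy": -1, "dz": 0, "wx": 0, "wy": 0, "wz": 0, "hand": 85}, {"dx": -1, "dy": -1, "dz": 0, "wx": 0, "wy": 0, "wz": 0, "hand": 85}, {"dx": -1, "dy": -1, "dz": 0, "wx": 0, "wy": 0, "wz": 0, "hand": 85}]}}

```text
time_s: 1.55
tool_pos: [0.4634, 0.3607, 0.2314]
ee_rot: [0.0, -0.0, 1.0, 0.0]
wrist_force: [0.3, -1.1, -0.1]
width: 0.085
```

{"fn": "arm_command", "kwargs": {"increments": [{"dx": -1, "dy": -1, "dz": 0, "wx": 0, "wy": 0, "wz": 0, "hand": 85}, {"dx": -0.6, "dy": -1, "dz": 0, "wx": 0, "wy": 0, "wz": 0, "hand": 85}, {"dx": 0, "dy": 0, "dz": 0, "wx": 0, "wy": 0, "wz": 0, "hand": 85}, {"dx": 0, "dy": 0, "dz": 0, "wx": 0, "wy": 0, "wz": 0, "hand": 85}]}}

```text
time_s: 2.05
tool_pos: [0.51, 0.3021, 0.2312]
ee_rot: [-0.0, -0.0, 1.0, 0.0]
wrist_force: [-0.1, 0.6, 0.9]
width: 0.0851
```

Run:
```python
from h import *
st(); snap("wrist","w2.png",None,1.5)
```

```text
t 2.05 p [0.51   0.3021 0.2312] x [-1.    -0.     0.001] y [-0.  1.  0.] z [-0.001  0.    -1.   ] w 0.0851 F [-0.1  0.6  0.9]
```

View pics/w2.png

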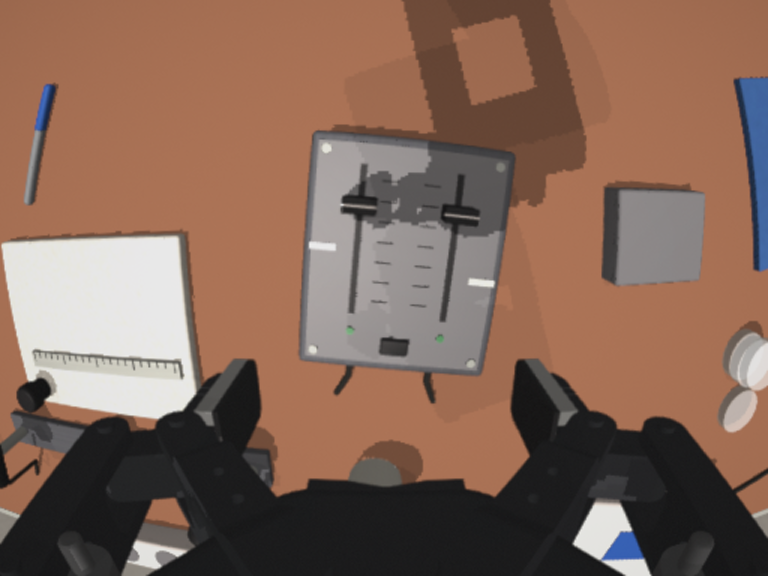

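The wrist view shows the control. The right cap line is at (359,206), the left cap line at (460,215), the right tape at (322,246) and the left tape at (481,283), in the 1.5x picture.

Run:
```python
from h import *
s,c=snap("wrist","w3.png",(190,70,360,270),3); c["color"]=c["color"]
im=c["color"].astype(int)
g=im.min(axis=2)
m=((g>185)).astype(np.uint8)
n,l,sts,cen=cv2.connectedComponentsWithStats(m)
for i in range(1,n):
    u,v=cen[i]
    if 195<u<345 and 85<v<250: print(sts[i],cen[i].round(1),onz(c,u,v,.052,s).round(4))
f=lambda u,v,z:onz(c,u/1.5,v/1.5,z,s).round(4)
print("caps R",f(359,206,.075),"L",f(460,215,.075))
P=[f(*p,.052) for p in [(316,131),(514,153),(482,375),(300,359)]]
print("corners",P,"mean",np.mean(P,0))
print("ang", np.degrees(np.arctan2(P[2][1]-P[1][1],P[2][0]-P[1][0])),np.degrees(np.arctan2(P[3][1]-P[0][1],P[3][0]-P[0][0])))
print([np.linalg.norm(P[i]-P[(i+1)%4]) for i in range(4)])
print("track R",f(363,166,.052),f(351,312,.052),"L",f(461,177,.052),f(443,320,.052))
```

```text
[214  96   7   6  32] [217.   98.4] [0.4246 0.2592 0.052 ]
[227 136   1   1   1] [227. 136.] [0.4657 0.2696 0.052 ]
[205 161  19   7  99] [214.4 163.9] [0.4964 0.2551 0.052 ]
[312 186  17   6  73] [320.1 188.4] [0.5241 0.3735 0.052 ]
[206 231   5   5  21] [207.9 233. ] [0.5786 0.2439 0.052 ]
caps R [0.4655 0.2843 0.075 ] L [0.4711 0.3523 0.075 ]
corners [array([0.4123, 0.2524, 0.052 ]), array([0.4263, 0.3957, 0.052 ]), array([0.6016, 0.3805, 0.052 ]), array([0.5871, 0.2338, 0.052 ])] mean [0.506825 0.3156   0.052   ]
ang -4.955636457535564 -6.073835599358055
[np.float64(0.14398225585119853), np.float64(0.17595775061076452), np.float64(0.14741485678180472), np.float64(0.17578680269007677)]
track R [0.4384 0.286  0.052 ] [0.5473 0.2758 0.052 ] L [0.4456 0.3563 0.052 ] [0.5539 0.3461 0.052 ]
```

View pics/w3.png

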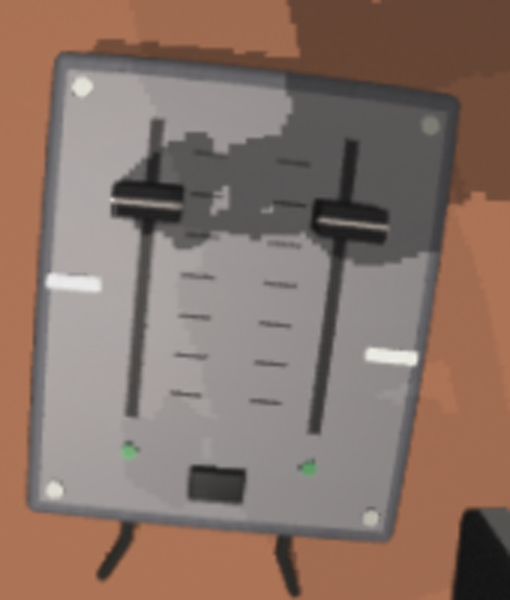

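The control's centre is near (0.508,0.315) with a yaw of about -5.4°. The caps sit about 17 mm up from off. The tapes are at about 51 mm travel (right) and 67.5 mm (left). Next, the plate.

{"fn": "arm_command", "kwargs": {"increments": [{"dx": -0.2, "dy": -1, "dz": 0, "wx": 0, "wy": 0, "wz": 0, "hand": 85}, {"dx": -0.2, "dy": -1, "dz": 0, "wx": 0, "wy": 0, "wz": 0, "hand": 85}, {"dx": -0.2, "dy": -1, "dz": 0, "wx": 0, "wy": 0, "wz": 0, "hand": 85}, {"dx": -0.2, "dy": -1, "dz": 0, "wx": 0, "wy": 0, "wz": 0, "hand": 85}, {"dx": -0.2, "dy": -1, "dz": 0, "wx": 0, "wy": 0, "wz": 0, "hand": 85}, {"dx": -0.2, "dy": -1, "dz": 0, "wx": 0, "wy": 0, "wz": 0, "hand": 85}, {"dx": -0.2, "dy": -1, "dz": 0, "wx": 0, "wy": 0, "wz": 0, "hand": 85}, {"dx": -0.2, "dy": -1, "dz": 0, "wx": 0, "wy": 0, "wz": 0, "hand": 85}, {"dx": -0.2, "dy": -1, "dz": 0, "wx": 0, "wy": 0, "wz": 0, "hand": 85}, {"dx": -0.2, "dy": -1, "dz": 0, "wx": 0, "wy": 0, "wz": 0, "hand": 85}]}}

```text
time_s: 3.4
tool_pos: [0.5706, 0.0023, 0.2314]
ee_rot: [0.0, -0.001, 1.0, 0.0]
wrist_force: [0.9, -0.2, -0.2]
width: 0.0849
```

{"fn": "arm_command", "kwargs": {"increments": [{"dx": 0, "dy": 0, "dz": 0, "wx": 0, "wy": 0, "wz": 0, "hand": 85}, {"dx": 0, "dy": 0, "dz": 0, "wx": 0, "wy": 0, "wz": 0, "hand": 85}]}}

```text
time_s: 3.65
tool_pos: [0.5701, 0.0032, 0.2312]
ee_rot: [-0.0, -0.001, 1.0, 0.0]
wrist_force: [-0.6, 0.7, 1.0]
width: 0.0849
```

Run:
```python
from h import *
st(); snap("wrist","w4.png",None,1.5)
```

```text
t 3.65 p [0.5701 0.0032 0.2312] x [-1.    -0.001  0.001] y [-0.001  1.     0.001] z [-0.001  0.001 -1.   ] w 0.0849 F [-0.6  0.7  1. ]
```

View pics/w4.png

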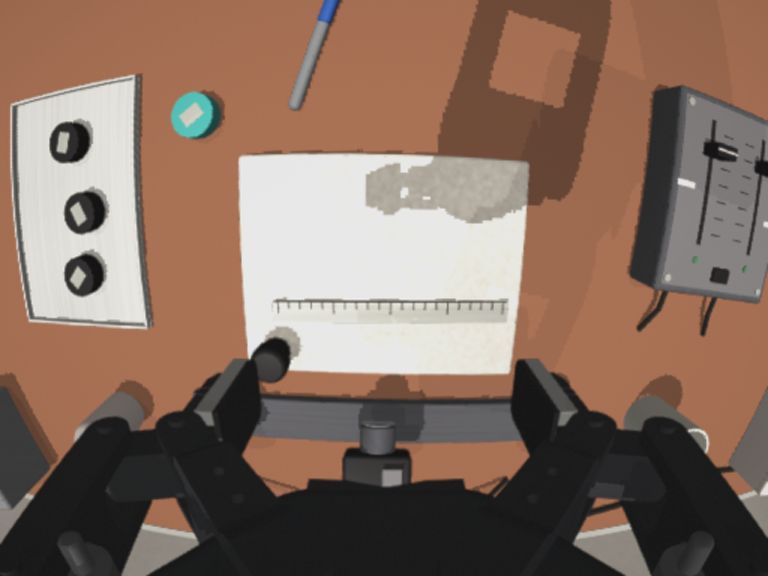

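The bar's near edge runs from about (274,300) to (508,300). The eyepiece is at (270,358), beyond the bar's right end.

Run:
```python
from h import *
s,c=snap("wrist","w5.png",(175,185,345,255),4.5)
f=lambda u,v,z:onz(c,u/1.5,v/1.5,z,s).round(4)
print([f(*p,.022) for p in [(274,300.5),(391,299.5),(508,300)]])
print("far",[f(*p,.022) for p in [(273,321),(508,320)]])
print("plate",[f(*p,.016) for p in [(240,156),(528,161),(510,373),(249,372)]])
print("mounts",[f(*p,.023) for p in [(64,142),(79,213),(79,274)]])
```

```text
[array([ 0.6078, -0.0907,  0.022 ]), array([0.6067, 0.0075, 0.022 ]), array([0.6073, 0.1064, 0.022 ])]
far [array([ 0.6261, -0.0929,  0.022 ]), array([0.6251, 0.1079, 0.022 ])]
plate [array([ 0.4867, -0.116 ,  0.016 ]), array([0.4908, 0.1193, 0.016 ]), array([0.6787, 0.1168, 0.016 ]), array([ 0.6783, -0.122 ,  0.016 ])]
mounts [array([ 0.4551, -0.297 ,  0.023 ]), array([ 0.524 , -0.2823,  0.023 ]), array([ 0.5824, -0.2916,  0.023 ])]
```

View pics/w5.png

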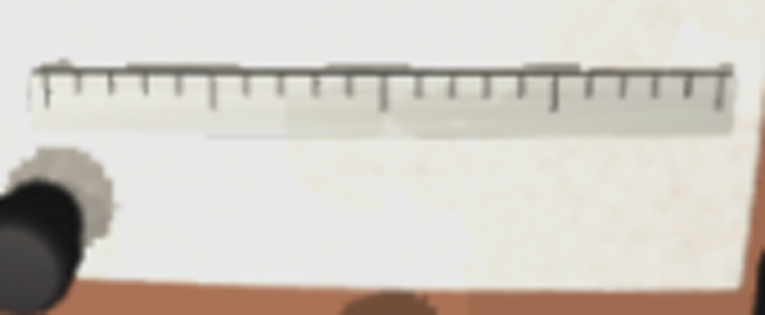

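{"fn": "arm_command", "kwargs": {"increments": [{"dx": 0.1, "dy": -1, "dz": 0, "wx": 0, "wy": 0, "wz": 0, "hand": 85}, {"dx": 0.1, "dy": -1, "dz": 0, "wx": 0, "wy": 0, "wz": 0, "hand": 85}, {"dx": 0.1, "dy": -1, "dz": 0, "wx": 0, "wy": 0, "wz": 0, "hand": 85}, {"dx": 0.1, "dy": -1, "dz": 0, "wx": 0, "wy": 0, "wz": 0, "hand": 85}, {"dx": 0.1, "dy": -1, "dz": 0, "wx": 0, "wy": 0, "wz": 0, "hand": 85}, {"dx": 0.1, "dy": -1, "dz": 0, "wx": 0, "wy": 0, "wz": 0, "hand": 85}, {"dx": 0.1, "dy": -1, "dz": 0, "wx": 0, "wy": 0, "wz": 0, "hand": 85}, {"dx": 0.1, "dy": -1, "dz": 0, "wx": 0, "wy": 0, "wz": 0, "hand": 85}, {"dx": 0.1, "dy": -1, "dz": 0, "wx": 0, "wy": 0, "wz": 0, "hand": 85}, {"dx": 0.1, "dy": -1, "dz": 0, "wx": 0, "wy": 0, "wz": 0, "hand": 85}]}}

```text
time_s: 5.0
tool_pos: [0.5409, -0.2977, 0.2313]
ee_rot: [-0.0, -0.001, 1.0, 0.0]
wrist_force: [-0.1, -0.4, -0.1]
width: 0.0852
```

{"fn": "arm_command", "kwargs": {"increments": [{"dx": 0, "dy": 0, "dz": 0, "wx": 0, "wy": 0, "wz": 0, "hand": 85}, {"dx": 0, "dy": 0, "dz": 0, "wx": 0, "wy": 0, "wz": 0, "hand": 85}]}}

```text
time_s: 5.25
tool_pos: [0.5407, -0.2967, 0.2311]
ee_rot: [-0.0, -0.001, 1.0, 0.001]
wrist_force: [-0.5, 0.3, -0.2]
width: 0.0853
```

```bash
cat > mounts.py <<'E'
from h import *
import sys
# find dark round blobs; print top-face centre estimates from the metal section / disc in wrist view
def find(fn,ztop=.023):
    s,c=snap("wrist",fn,None,1.5)
    return s,c
E
python3 - <<'E'
from h import *
st(); snap("wrist","w6.png",None,1.5)
E
```

```text
t 5.25 p [ 0.5407 -0.2967  0.2311] x [-1.    -0.001  0.001] y [-0.001  1.     0.001] z [-0.001  0.001 -1.   ] w 0.0853 F [-0.5  0.3 -0.2]
```

View pics/w6.png

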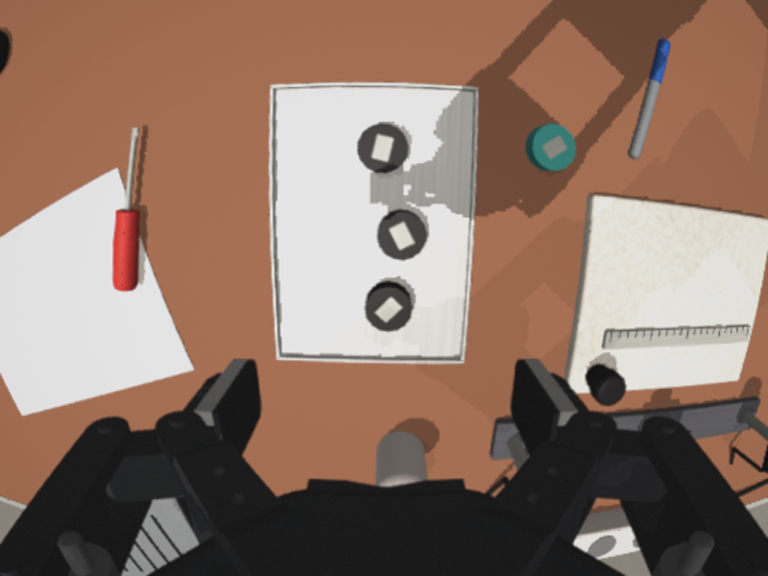

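Three mounts are in the tray at (383,148), (402,234) and (388,306). I'll measure their silhouettes now.

```bash
cat > mounts.py <<'E'
from h import *
def find(fn,z0,box=None,thr=85):
    s,c=snap("wrist",fn,None,1.5)
    im=c["color"].astype(int); mx=im.max(2); mn=im.min(2)
    m=((mx<thr)&(mx-mn<25)).astype(np.uint8); m[235:]=0
    m=cv2.morphologyEx(m,cv2.MORPH_CLOSE,np.ones((3,3)))
    out=[]
    cs,_=cv2.findContours(m,cv2.RETR_EXTERNAL,cv2.CHAIN_APPROX_NONE)
    for k in cs:
        if cv2.contourArea(k)<300: continue
        (u,v),r=cv2.minEnclosingCircle(k)
        P=onz(c,u,v,z0+.012,s); 
        q=k[:,0,:]; E=np.array([onz(c,a,b,z0+.012,s) for a,b in q]); d=E.max(0)-E.min(0)
        print("px",round(u*1.5),round(v*1.5),"pos",((E.max(0)+E.min(0))/2)[:2].round(4),"size",d[:2].round(4)); out.append(P)
    return out
E
python3 - <<'E'
from mounts import *
find("w7.png",.003)
s=observe();c=imaging.read_camera("wrist")
f=lambda u,v,z:onz(c,u/1.5,v/1.5,z,s).round(4)
print("tray",[f(*p,.011) for p in [(270,86),(478,88),(464,362),(277,358)]])
E
```

```text
px 388 305 pos [ 0.5842 -0.2948] size [0.0423 0.0368]
px 400 233 pos [ 0.5237 -0.284 ] size [0.0382 0.0377]
px 382 148 pos [ 0.4545 -0.2993] size [0.0375 0.038 ]
tray [array([ 0.3998, -0.3912,  0.011 ]), array([ 0.4026, -0.2222,  0.011 ]), array([ 0.6396, -0.2261,  0.011 ]), array([ 0.6364, -0.395 ,  0.011 ])]
```

{"fn": "arm_command", "kwargs": {"increments": [{"dx": -0.7, "dy": 0.05, "dz": 0.5, "wx": 0, "wy": 0, "wz": 0, "hand": 62}, {"dx": -0.72, "dy": 0, "dz": 1, "wx": 0, "wy": 0, "wz": 0, "hand": 62}, {"dx": 0, "dy": 0, "dz": 1, "wx": 0, "wy": 0, "wz": 0, "hand": 62}, {"dx": 0, "dy": 0, "dz": 1, "wx": 0, "wy": 0, "wz": 0, "hand": 62}, {"dx": 0, "dy": 0, "dz": 1, "wx": 0, "wy": 0, "wz": 0, "hand": 62}, {"dx": 0, "dy": 0, "dz": 1, "wx": 0, "wy": 0, "wz": 0, "hand": 62}, {"dx": 0, "dy": 0, "dz": 1, "wx": 0, "wy": 0, "wz": 0, "hand": 62}, {"dx": 0, "dy": 0, "dz": 0, "wx": 0, "wy": 0, "wz": 0, "hand": 62}, {"dx": 0, "dy": 0, "dz": 0, "wx": 0, "wy": 0, "wz": 0, "hand": 62}]}}

```text
time_s: 6.52
tool_pos: [0.5841, -0.2966, 0.0373]
ee_rot: [0.001, -0.0, 1.0, -0.0]
wrist_force: [0.2, 0.5, 1.1]
width: 0.0621
```

Run:
```python
from h import *
st(); snap("wrist","w8.png",None,1.5)
```

```text
t 6.53 p [ 0.5841 -0.2966  0.0373] x [-1.    -0.001 -0.001] y [-0.001  1.    -0.001] z [ 0.001 -0.001 -1.   ] w 0.0621 F [0.2 0.5 1.1]
```

View pics/w8.png

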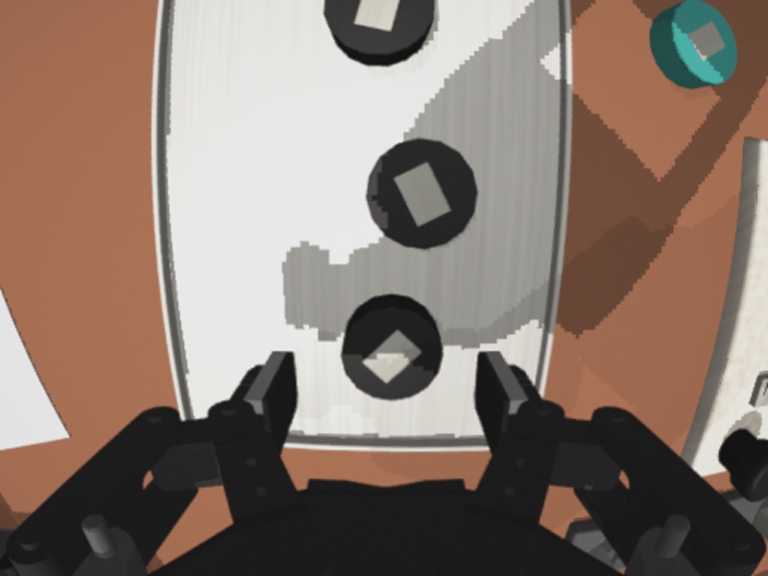

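The mount at (392,347) sits centrally between the fingers, so I descend and grip.

Run:
```python
from mounts import *
s=observe();c=imaging.read_camera("wrist")
print(onz(c,392/1.5,343/1.5,.023,s).round(4),onz(c,422/1.5,191/1.5,.023,s).round(4),onz(c,379/1.5,10/1.5,.023,s).round(4))
```

```text
[ 0.5801 -0.2952  0.023 ] [ 0.5233 -0.2849  0.023 ] [ 0.4573 -0.3     0.023 ]
```

{"fn": "arm_command", "kwargs": {"increments": [{"dx": 0, "dy": 0, "dz": 0.6, "wx": 0, "wy": 0, "wz": 0, "hand": 62}, {"dx": 0, "dy": 0, "dz": 0.44, "wx": 0, "wy": 0, "wz": 0, "hand": 62}, {"dx": 0, "dy": 0, "dz": 0, "wx": 0, "wy": 0, "wz": 0, "hand": 62}, {"dx": 0, "dy": 0, "dz": 0, "wx": 0, "wy": 0, "wz": 0, "hand": 30}, {"dx": 0, "dy": 0, "dz": 0, "wx": 0, "wy": 0, "wz": 0, "hand": 30}, {"dx": 0, "dy": 0, "dz": 0, "wx": 0, "wy": 0, "wz": 0, "hand": 30}, {"dx": 0, "dy": 0, "dz": 0, "wx": 0, "wy": 0, "wz": 0, "hand": 30}, {"dx": 0, "dy": 0, "dz": 0, "wx": 0, "wy": 0, "wz": 0, "hand": 30}]}}

```text
time_s: 7.62
tool_pos: [0.5835, -0.2969, 0.0055]
ee_rot: [0.0, -0.0, 1.0, -0.0]
wrist_force: [0.0, -0.1, 2.5]
width: 0.0378
```

Run:
```python
from h import *
st(); snap("wrist","w9.png",None,1.5)
```

```text
t 7.62 p [ 0.5835 -0.2969  0.0055] x [-1.    -0.    -0.001] y [-0.  1. -0.] z [ 0.001 -0.    -1.   ] w 0.0378 F [ 0.  -0.1  2.5]
```

View pics/w9.png

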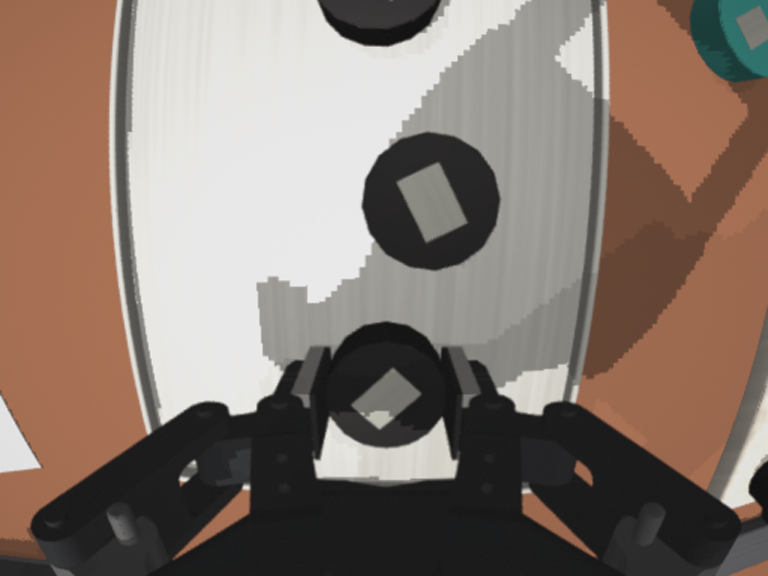

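The mount is gripped between the pads at (386,385). The opening reads 37.8 mm. I lift it and carry it over.

{"fn": "arm_command", "kwargs": {"increments": [{"dx": 0, "dy": 0, "dz": -0.4, "wx": 0, "wy": 0, "wz": 0, "hand": 30}, {"dx": 0, "dy": 0, "dz": -0.8, "wx": 0, "wy": 0, "wz": 0, "hand": 30}, {"dx": 0, "dy": 0, "dz": -0.8, "wx": 0, "wy": 0, "wz": 0, "hand": 30}, {"dx": 0, "dy": 0, "dz": -0.5, "wx": 0, "wy": 0, "wz": 0, "hand": 30}, {"dx": 0, "dy": 0, "dz": 0, "wx": 0, "wy": 0, "wz": 0, "hand": 30}]}}

```text
time_s: 8.3
tool_pos: [0.584, -0.2972, 0.0816]
ee_rot: [0.001, -0.0, 1.0, -0.001]
wrist_force: [1.1, 0.3, -0.6]
width: 0.0378
```

Run:
```python
from h import *
s,_=st(); snap("wrist","w10.png",None,1.5)
```

```text
t 8.3 p [ 0.584  -0.2972  0.0816] x [-1.    -0.    -0.002] y [-0.     1.    -0.002] z [ 0.002 -0.002 -1.   ] w 0.0378 F [ 1.1  0.3 -0.6]
```

View pics/w10.png

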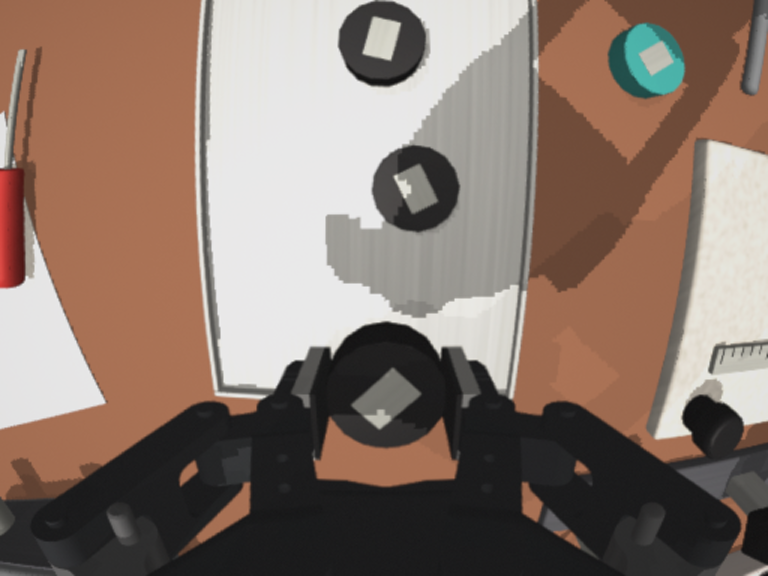

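Run:
```python
from h import *
s=observe();c=imaging.read_camera("wrist")
z=s["tool_pos"][2]+.0175
for p in [(386,447),(328,388),(446,388),(386,397),(386,322)]: print(p,(onz(c,p[0]/1.5,p[1]/1.5,z,s)-s["tool_pos"]).round(4))
print((onz(c,386/1.5,322/1.5,z-.02,s)-s["tool_pos"]).round(4))
```

```text
(386, 447) [ 0.0208 -0.0005  0.0175]
(328, 388) [-0.002  -0.0188  0.0175]
(446, 388) [-0.0019  0.0184  0.0175]
(386, 397) [ 0.0011 -0.0005  0.0175]
(386, 322) [-0.0242 -0.0005  0.0175]
[-0.0171 -0.0005 -0.0025]
```

{"fn": "arm_command", "kwargs": {"increments": [{"dx": 0.05, "dy": 0.5, "dz": 0, "wx": 0, "wy": 0, "wz": 0, "hand": 30}, {"dx": 0.05, "dy": 0.9, "dz": 0, "wx": 0, "wy": 0, "wz": 0, "hand": 30}, {"dx": 0.05, "dy": 1, "dz": 0, "wx": 0, "wy": 0, "wz": 0, "hand": 30}, {"dx": 0.05, "dy": 1, "dz": 0, "wx": 0, "wy": 0, "wz": 0, "hand": 30}, {"dx": 0.05, "dy": 1, "dz": 0, "wx": 0, "wy": 0, "wz": 0, "hand": 30}, {"dx": 0, "dy": 1, "dz": 0, "wx": 0, "wy": 0, "wz": 0, "hand": 30}, {"dx": 0, "dy": 1, "dz": 0, "wx": 0, "wy": 0, "wz": 0, "hand": 30}, {"dx": 0, "dy": 1, "dz": 0, "wx": 0, "wy": 0, "wz": 0, "hand": 30}, {"dx": 0, "dy": 1, "dz": 0, "wx": 0, "wy": 0, "wz": 0, "hand": 30}, {"dx": 0, "dy": 1, "dz": 0, "wx": 0, "wy": 0, "wz": 0, "hand": 30}]}}

```text
time_s: 9.65
tool_pos: [0.5741, -0.0116, 0.0797]
ee_rot: [-0.001, -0.001, 1.0, 0.0]
wrist_force: [-0.3, -0.5, -1.2]
width: 0.0377
```

{"fn": "arm_command", "kwargs": {"increments": [{"dx": 0, "dy": 1, "dz": 0, "wx": 0, "wy": 0, "wz": 0, "hand": 30}, {"dx": 0, "dy": 1, "dz": 0, "wx": 0, "wy": 0, "wz": 0, "hand": 30}, {"dx": 0, "dy": 0.7, "dz": 0, "wx": 0, "wy": 0, "wz": 0, "hand": 30}, {"dx": 0, "dy": 0.2, "dz": 0, "wx": 0, "wy": 0, "wz": 0, "hand": 30}, {"dx": 0, "dy": 0, "dz": 0, "wx": 0, "wy": 0, "wz": 0, "hand": 30}, {"dx": 0, "dy": 0, "dz": 0, "wx": 0, "wy": 0, "wz": 0, "hand": 30}]}}

```text
time_s: 10.4
tool_pos: [0.5758, 0.0715, 0.0801]
ee_rot: [0.0, 0.0, 1.0, -0.0]
wrist_force: [-0.4, 0.1, 0.1]
width: 0.0377
```

Run:
```python
from h import *
s,_=st(); s,c=snap("wrist","w11.png",None,1.5)
z=s["tool_pos"][2]
```

```text
t 10.4 p [0.5758 0.0715 0.0801] x [-1.     0.001 -0.   ] y [ 0.001  1.    -0.   ] z [ 0. -0. -1.] w 0.0377 F [-0.4  0.1  0.1]
```

View pics/w11.png

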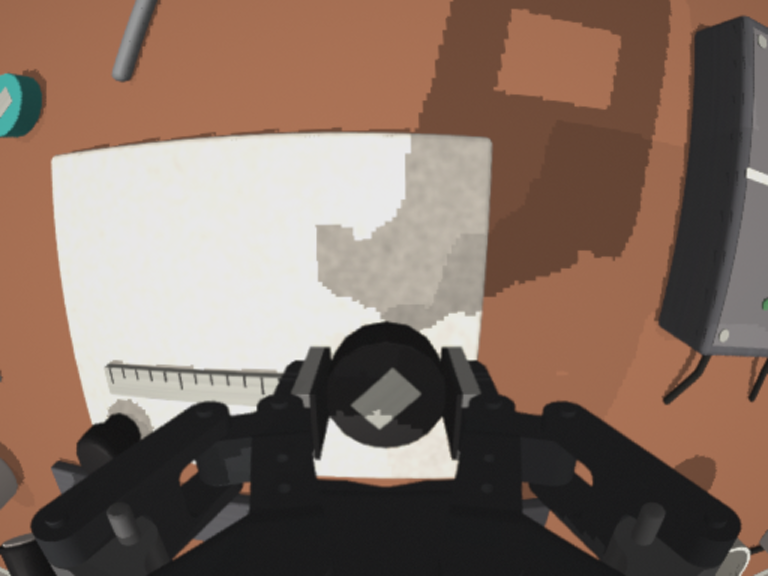

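The held mount is still level. The bar's near edge starts at (107,362), which I use as a cross-check.

Run:
```python
from h import *
s=observe();c=imaging.read_camera("wrist")
for p in [(107,362),(180,367),(270,373)]: print(p,(onz(c,p[0]/1.5,p[1]/1.5,.022,s)).round(4))
```

```text
(107, 362) [ 0.6051 -0.0888  0.022 ]
(180, 367) [ 0.6052 -0.0393  0.022 ]
(270, 373) [0.6064 0.0119 0.022 ]
```

{"fn": "arm_command", "kwargs": {"increments": [{"dx": 0, "dy": 0, "dz": 0.8, "wx": 0, "wy": 0, "wz": 0, "hand": 30}, {"dx": 0, "dy": 0, "dz": 0.7, "wx": 0, "wy": 0, "wz": 0, "hand": 30}, {"dx": 0, "dy": 0, "dz": 0.3, "wx": 0, "wy": 0, "wz": 0, "hand": 30}, {"dx": 0, "dy": 0, "dz": 0.16, "wx": 0, "wy": 0, "wz": 0, "hand": 30}, {"dx": 0, "dy": 0, "dz": 0.05, "wx": 0, "wy": 0, "wz": 0, "hand": 30}, {"dx": 0, "dy": 0, "dz": 0, "wx": 0, "wy": 0, "wz": 0, "hand": 30}]}}

```text
time_s: 11.25
tool_pos: [0.5761, 0.0723, 0.0203]
ee_rot: [0.0, -0.0, 1.0, -0.0]
wrist_force: [0.2, -0.6, -0.6]
width: 0.0376
```

{"fn": "arm_command", "kwargs": {"increments": [{"dx": 0, "dy": 0, "dz": 0.04, "wx": 0, "wy": 0, "wz": 0, "hand": 30}, {"dx": 0, "dy": 0, "dz": 0, "wx": 0, "wy": 0, "wz": 0, "hand": 30}, {"dx": 0, "dy": 0, "dz": 0, "wx": 0, "wy": 0, "wz": 0, "hand": 42}, {"dx": 0, "dy": 0, "dz": 0, "wx": 0, "wy": 0, "wz": 0, "hand": 52}, {"dx": 0, "dy": 0, "dz": 0, "wx": 0, "wy": 0, "wz": 0, "hand": 52}, {"dx": 0, "dy": 0, "dz": -0.5, "wx": 0, "wy": 0, "wz": 0, "hand": 52}, {"dx": 0, "dy": 0, "dz": -1, "wx": 0, "wy": 0, "wz": 0, "hand": 52}, {"dx": 0, "dy": 0, "dz": -1, "wx": 0, "wy": 0, "wz": 0, "hand": 60}, {"dx": 0, "dy": 0, "dz": 0, "wx": 0, "wy": 0, "wz": 0, "hand": 60}]}}

```text
time_s: 12.38
tool_pos: [0.5778, 0.0723, 0.0969]
ee_rot: [0.003, -0.0, 1.0, -0.0]
wrist_force: [-0.0, 0.4, 0.4]
width: 0.0599
```

Run:
```python
from h import *
s,_=st(); s,c=snap("wrist","w12.png",None,1.5)
```

```text
t 12.38 p [0.5778 0.0723 0.0969] x [-1.    -0.    -0.007] y [-0.  1. -0.] z [ 0.007 -0.    -1.   ] w 0.0599 F [-0.   0.4  0.4]
```

View pics/w12.png

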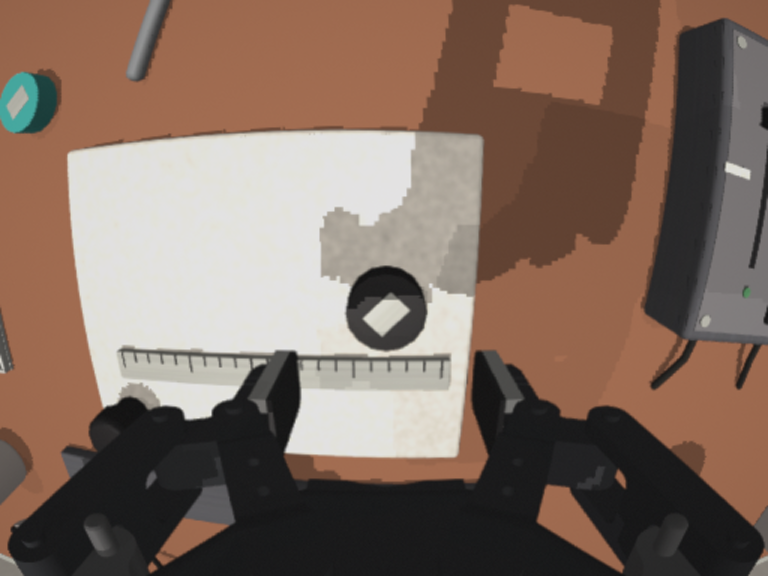

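The mount stands at (386,310), in front of the bar and inside its left end.

Run:
```python
from h import *
s=observe();c=imaging.read_camera("wrist")
f=lambda u,v,z:onz(c,u/1.5,v/1.5,z,s).round(4)
print("top far edge",f(386,350,.036),"sides",f(346,314,.036),f(427,314,.036),"near-bottom",f(386,266,.016),"bar",f(386,357.5,.022),"end",f(451,360,.022),f(119,350,.022))
```

```text
top far edge [0.5945 0.0719 0.036 ] sides [0.5759 0.0528 0.036 ] [0.5759 0.0915 0.036 ] near-bottom [0.557  0.0719 0.016 ] bar [0.6049 0.0719 0.022 ] end [0.6067 0.1066 0.022 ] [ 0.6052 -0.0884  0.022 ]
```

The gap to the bar is about 10 to 11 mm, which is good. Next is the middle mount from the tray.

{"fn": "arm_command", "kwargs": {"increments": [{"dx": 0, "dy": -0.6, "dz": -0.5, "wx": 0, "wy": 0, "wz": 0, "hand": 62}, {"dx": 0.2, "dy": -1, "dz": 0, "wx": 0, "wy": 0, "wz": 0, "hand": 62}, {"dx": 0.2, "dy": -1, "dz": 0, "wx": 0, "wy": 0, "wz": 0, "hand": 62}, {"dx": 0.2, "dy": -1, "dz": 0, "wx": 0, "wy": 0, "wz": 0, "hand": 62}, {"dx": 0.2, "dy": -1, "dz": 0, "wx": 0, "wy": 0, "wz": 0, "hand": 62}, {"dx": 0.2, "dy": -1, "dz": 0, "wx": 0, "wy": 0, "wz": 0, "hand": 62}, {"dx": 0.2, "dy": -1, "dz": 0, "wx": 0, "wy": 0, "wz": 0, "hand": 62}, {"dx": 0.2, "dy": -1, "dz": 0, "wx": 0, "wy": 0, "wz": 0, "hand": 62}, {"dx": 0.2, "dy": -1, "dz": 0, "wx": 0, "wy": 0, "wz": 0, "hand": 62}, {"dx": 0.2, "dy": -1, "dz": 0, "wx": 0, "wy": 0, "wz": 0, "hand": 62}]}}

```text
time_s: 13.72
tool_pos: [0.5207, -0.2177, 0.1085]
ee_rot: [-0.0, 0.0, 1.0, 0.0]
wrist_force: [0.1, -0.4, -0.1]
width: 0.0622
```

{"fn": "arm_command", "kwargs": {"increments": [{"dx": 0, "dy": -1, "dz": 0.5, "wx": 0, "wy": 0, "wz": 0, "hand": 62}, {"dx": 0, "dy": -1, "dz": 0.5, "wx": 0, "wy": 0, "wz": 0, "hand": 62}, {"dx": 0, "dy": -0.28, "dz": 0, "wx": 0, "wy": 0, "wz": 0, "hand": 62}, {"dx": 0, "dy": 0, "dz": 0, "wx": 0, "wy": 0, "wz": 0, "hand": 62}, {"dx": 0, "dy": 0, "dz": 0, "wx": 0, "wy": 0, "wz": 0, "hand": 62}]}}

```text
time_s: 14.35
tool_pos: [0.5216, -0.2831, 0.0791]
ee_rot: [-0.0, -0.001, 1.0, 0.0]
wrist_force: [-0.4, -0.4, -0.4]
width: 0.0619
```

Run:
```python
from mounts import *
st(); find("w13.png",.003)
```

```text
t 14.35 p [ 0.5216 -0.2831  0.0791] x [-1.    -0.001  0.   ] y [-0.001  1.     0.   ] z [-0.  0. -1.] w 0.0619 F [-0.4 -0.4 -0.4]
px 384 315 pos [ 0.5218 -0.2845] size [0.0401 0.0398]
px 350 173 pos [ 0.4543 -0.3   ] size [0.0391 0.0395]
```

View pics/w13.png

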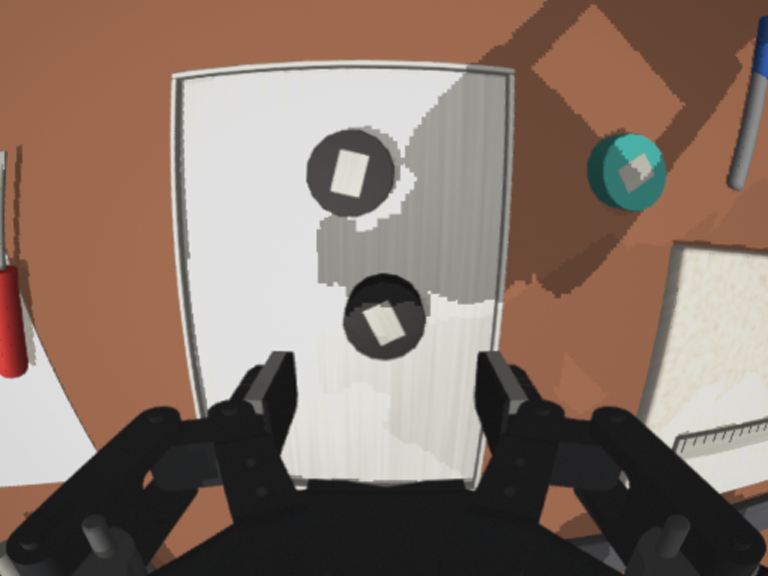

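The two remaining mounts are at (384,317) and (350,173), undisturbed, and I'm aligned on the first. I descend and grip.

{"fn": "arm_command", "kwargs": {"increments": [{"dx": -0.03, "dy": -0.04, "dz": 0.9, "wx": 0, "wy": 0, "wz": 0, "hand": 62}, {"dx": 0, "dy": 0, "dz": 0.9, "wx": 0, "wy": 0, "wz": 0, "hand": 62}, {"dx": 0, "dy": 0, "dz": 0.5, "wx": 0, "wy": 0, "wz": 0, "hand": 62}, {"dx": 0, "dy": 0, "dz": 0.15, "wx": 0, "wy": 0, "wz": 0, "hand": 62}, {"dx": 0, "dy": 0, "dz": 0, "wx": 0, "wy": 0, "wz": 0, "hand": 62}, {"dx": 0, "dy": 0, "dz": 0, "wx": 0, "wy": 0, "wz": 0, "hand": 30}, {"dx": 0, "dy": 0, "dz": 0, "wx": 0, "wy": 0, "wz": 0, "hand": 30}, {"dx": 0, "dy": 0, "dz": 0, "wx": 0, "wy": 0, "wz": 0, "hand": 30}, {"dx": 0, "dy": 0, "dz": 0, "wx": 0, "wy": 0, "wz": 0, "hand": 30}, {"dx": 0, "dy": 0, "dz": 0, "wx": 0, "wy": 0, "wz": 0, "hand": 30}]}}

```text
time_s: 15.65
tool_pos: [0.5233, -0.2858, 0.0065]
ee_rot: [0.001, -0.0, 1.0, -0.001]
wrist_force: [-0.3, 1.7, 4.7]
width: 0.0376
```

{"fn": "arm_command", "kwargs": {"increments": [{"dx": 0, "dy": 0, "dz": -0.4, "wx": 0, "wy": 0, "wz": 0, "hand": 30}, {"dx": 0, "dy": 0, "dz": -0.8, "wx": 0, "wy": 0, "wz": 0, "hand": 30}, {"dx": 0, "dy": 0, "dz": -0.8, "wx": 0, "wy": 0, "wz": 0, "hand": 30}, {"dx": 0, "dy": 0, "dz": -0.5, "wx": 0, "wy": 0, "wz": 0, "hand": 30}, {"dx": 0, "dy": 0, "dz": 0, "wx": 0, "wy": 0, "wz": 0, "hand": 30}]}}

```text
time_s: 16.27
tool_pos: [0.5233, -0.2858, 0.0815]
ee_rot: [0.001, -0.0, 1.0, -0.001]
wrist_force: [-0.1, 0.1, -1.6]
width: 0.0377
```

Run:
```python
from mounts import *
st(); snap("wrist","w14.png",None,1.2)
```

```text
t 16.27 p [ 0.5233 -0.2858  0.0815] x [-1.    -0.    -0.002] y [-0.     1.    -0.002] z [ 0.002 -0.002 -1.   ] w 0.0377 F [-0.1  0.1 -1.6]
```

View pics/w14.png

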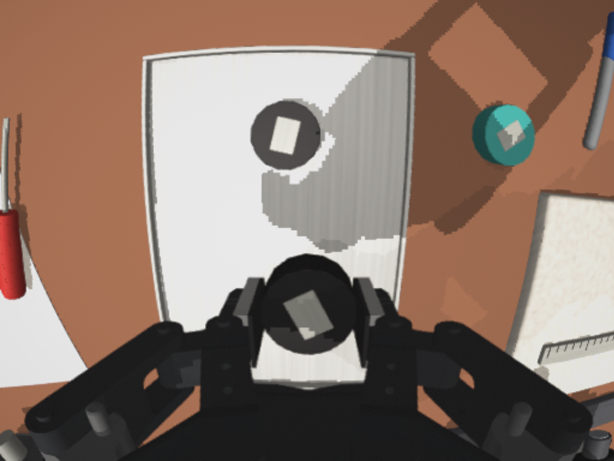

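Held. The mount sits about 1 mm behind the TCP, and I carry it to the bar's middle.

{"fn": "arm_command", "kwargs": {"increments": [{"dx": -0.19, "dy": 0.5, "dz": 0, "wx": 0, "wy": 0, "wz": 0, "hand": 30}, {"dx": -0.2, "dy": 0.9, "dz": 0, "wx": 0, "wy": 0, "wz": 0, "hand": 30}, {"dx": -0.2, "dy": 1, "dz": 0, "wx": 0, "wy": 0, "wz": 0, "hand": 30}, {"dx": -0.2, "dy": 1, "dz": 0, "wx": 0, "wy": 0, "wz": 0, "hand": 30}, {"dx": -0.2, "dy": 1, "dz": 0, "wx": 0, "wy": 0, "wz": 0, "hand": 30}, {"dx": -0.2, "dy": 1, "dz": 0, "wx": 0, "wy": 0, "wz": 0, "hand": 30}, {"dx": -0.2, "dy": 1, "dz": 0, "wx": 0, "wy": 0, "wz": 0, "hand": 30}, {"dx": -0.2, "dy": 1, "dz": 0, "wx": 0, "wy": 0, "wz": 0, "hand": 30}, {"dx": -0.2, "dy": 1, "dz": 0, "wx": 0, "wy": 0, "wz": 0, "hand": 30}, {"dx": 0, "dy": 1, "dz": 0, "wx": 0, "wy": 0, "wz": 0, "hand": 30}]}}

```text
time_s: 17.58
tool_pos: [0.5759, -0.001, 0.079]
ee_rot: [-0.001, -0.0, 1.0, 0.0]
wrist_force: [-0.1, -0.3, -0.3]
width: 0.0379
```

{"fn": "arm_command", "kwargs": {"increments": [{"dx": 0, "dy": 0.39, "dz": 0, "wx": 0, "wy": 0, "wz": 0, "hand": 30}, {"dx": 0, "dy": 0, "dz": 0, "wx": 0, "wy": 0, "wz": 0, "hand": 30}, {"dx": 0, "dy": 0, "dz": 0, "wx": 0, "wy": 0, "wz": 0, "hand": 30}]}}

```text
time_s: 17.95
tool_pos: [0.5763, 0.0077, 0.0799]
ee_rot: [-0.0, 0.0, 1.0, -0.0]
wrist_force: [0.0, -0.3, -1.1]
width: 0.0378
```

Run:
```python
from mounts import *
st(); snap("wrist","w15.png",None,1.5)
```

```text
t 17.95 p [0.5763 0.0077 0.0799] x [-1.  0.  0.] y [ 0.  1. -0.] z [-0. -0. -1.] w 0.0378 F [ 0.  -0.3 -1.1]
```

View pics/w15.png

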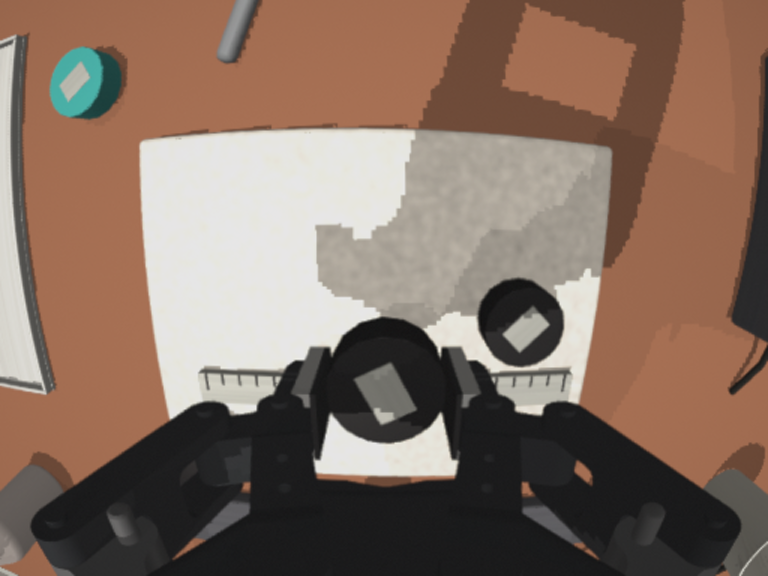

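The held mount is level at (386,380) and the first mount is still at (521,322). I lower and release.

{"fn": "arm_command", "kwargs": {"increments": [{"dx": -0.03, "dy": 0, "dz": 0.8, "wx": 0, "wy": 0, "wz": 0, "hand": 30}, {"dx": 0, "dy": 0, "dz": 0.7, "wx": 0, "wy": 0, "wz": 0, "hand": 30}, {"dx": 0, "dy": 0, "dz": 0.3, "wx": 0, "wy": 0, "wz": 0, "hand": 30}, {"dx": 0, "dy": 0, "dz": 0.16, "wx": 0, "wy": 0, "wz": 0, "hand": 30}, {"dx": 0, "dy": 0, "dz": 0.03, "wx": 0, "wy": 0, "wz": 0, "hand": 30}, {"dx": 0, "dy": 0, "dz": 0, "wx": 0, "wy": 0, "wz": 0, "hand": 30}]}}

```text
time_s: 18.75
tool_pos: [0.5776, 0.0083, 0.021]
ee_rot: [0.001, -0.0, 1.0, -0.0]
wrist_force: [0.5, 0.8, 0.0]
width: 0.0378
```

{"fn": "arm_command", "kwargs": {"increments": [{"dx": 0, "dy": 0, "dz": 0.05, "wx": 0, "wy": 0, "wz": 0, "hand": 30}, {"dx": 0, "dy": 0, "dz": 0, "wx": 0, "wy": 0, "wz": 0, "hand": 30}, {"dx": 0, "dy": 0, "dz": 0, "wx": 0, "wy": 0, "wz": 0, "hand": 42}, {"dx": 0, "dy": 0, "dz": 0, "wx": 0, "wy": 0, "wz": 0, "hand": 50}, {"dx": 0, "dy": 0, "dz": 0, "wx": 0, "wy": 0, "wz": 0, "hand": 50}, {"dx": 0, "dy": 0, "dz": -0.5, "wx": 0, "wy": 0, "wz": 0, "hand": 50}, {"dx": 0, "dy": 0, "dz": -1, "wx": 0, "wy": 0, "wz": 0, "hand": 50}, {"dx": 0, "dy": 0, "dz": -1, "wx": 0, "wy": 0, "wz": 0, "hand": 60}, {"dx": 0, "dy": 0, "dz": -0.6, "wx": 0, "wy": 0, "wz": 0, "hand": 60}, {"dx": 0, "dy": 0, "dz": 0, "wx": 0, "wy": 0, "wz": 0, "hand": 60}]}}

```text
time_s: 20.0
tool_pos: [0.5785, 0.0083, 0.1143]
ee_rot: [0.002, -0.0, 1.0, -0.0]
wrist_force: [1.2, -0.1, -0.0]
width: 0.0601
```

Run:
```python
from mounts import *
st(); snap("wrist","w16.png",None,1.5); find("w16.png",.016)
```

```text
t 20.0 p [0.5785 0.0083 0.1143] x [-1.    -0.    -0.005] y [-0.     1.    -0.001] z [ 0.005 -0.001 -1.   ] w 0.0601 F [ 1.2 -0.1 -0. ]
px 501 299 pos [0.5779 0.0719] size [0.0436 0.042 ]
px 385 300 pos [0.5782 0.0077] size [0.0435 0.0386]
px 745 202 pos [0.512  0.2412] size [0.2094 0.0591]
px 59 197 pos [ 0.513  -0.2016] size [0.2031 0.0107]
```

View pics/w16.png

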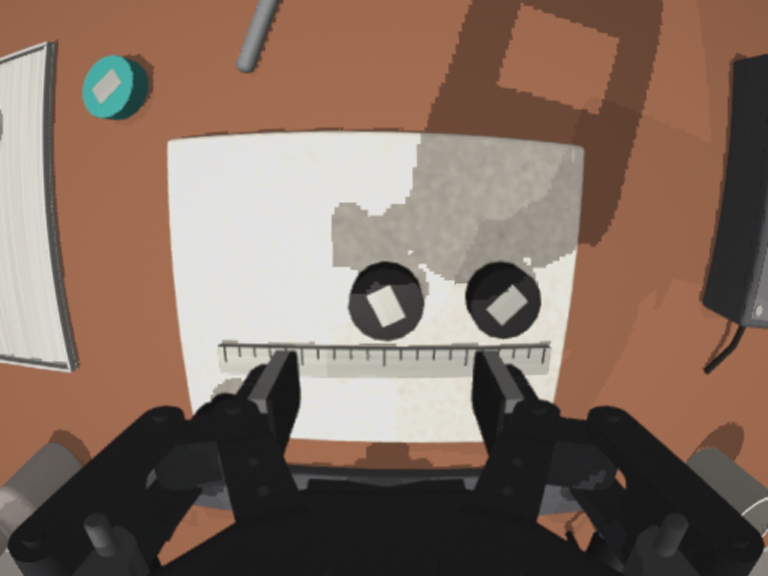

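Two mounts are lined up. I go for the third.

{"fn": "arm_command", "kwargs": {"increments": [{"dx": 0.2, "dy": -0.6, "dz": 0, "wx": 0, "wy": 0, "wz": 0, "hand": 62}, {"dx": 0.5, "dy": -1, "dz": 0, "wx": 0, "wy": 0, "wz": 0, "hand": 62}, {"dx": 0.5, "dy": -1, "dz": 0, "wx": 0, "wy": 0, "wz": 0, "hand": 62}, {"dx": 0.5, "dy": -1, "dz": 0, "wx": 0, "wy": 0, "wz": 0, "hand": 62}, {"dx": 0.5, "dy": -1, "dz": 0, "wx": 0, "wy": 0, "wz": 0, "hand": 62}, {"dx": 0.5, "dy": -1, "dz": 0, "wx": 0, "wy": 0, "wz": 0, "hand": 62}, {"dx": 0.5, "dy": -1, "dz": 0, "wx": 0, "wy": 0, "wz": 0, "hand": 62}, {"dx": 0.5, "dy": -1, "dz": 0, "wx": 0, "wy": 0, "wz": 0, "hand": 62}, {"dx": 0.4, "dy": -1, "dz": 0.1, "wx": 0, "wy": 0, "wz": 0, "hand": 62}, {"dx": 0, "dy": -1, "dz": 0.5, "wx": 0, "wy": 0, "wz": 0, "hand": 62}]}}

```text
time_s: 21.35
tool_pos: [0.4523, -0.2812, 0.0935]
ee_rot: [-0.001, 0.001, 1.0, 0.0]
wrist_force: [0.2, -0.6, 0.4]
width: 0.0618
```

{"fn": "arm_command", "kwargs": {"increments": [{"dx": 0, "dy": -0.67, "dz": 0.5, "wx": 0, "wy": 0, "wz": 0, "hand": 62}, {"dx": 0, "dy": 0, "dz": 0, "wx": 0, "wy": 0, "wz": 0, "hand": 62}, {"dx": 0, "dy": 0, "dz": 0, "wx": 0, "wy": 0, "wz": 0, "hand": 62}]}}

```text
time_s: 21.72
tool_pos: [0.4537, -0.2986, 0.0785]
ee_rot: [-0.001, -0.0, 1.0, 0.001]
wrist_force: [-0.1, -0.0, 0.3]
width: 0.0619
```

Run:
```python
from mounts import *
st(); find("w17.png",.003)
```

```text
t 21.73 p [ 0.4537 -0.2986  0.0785] x [-1.    -0.     0.001] y [-0.     1.     0.002] z [-0.001  0.002 -1.   ] w 0.0619 F [-0.1 -0.   0.3]
px 384 313 pos [ 0.4532 -0.2996] size [0.0407 0.0389]
```

View pics/w17.png

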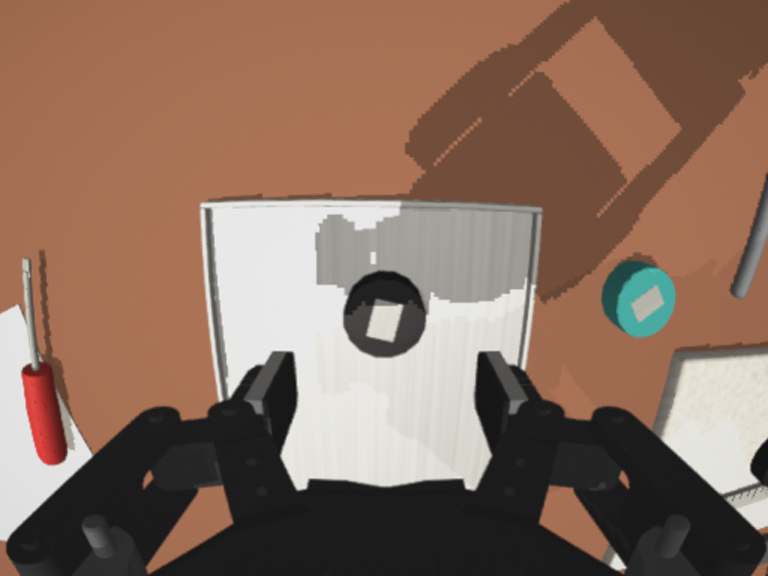

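The last mount is at (384,313), between the fingers. I descend and grip.

{"fn": "arm_command", "kwargs": {"increments": [{"dx": 0, "dy": -0.03, "dz": 0.9, "wx": 0, "wy": 0, "wz": 0, "hand": 62}, {"dx": 0, "dy": 0, "dz": 0.9, "wx": 0, "wy": 0, "wz": 0, "hand": 62}, {"dx": 0, "dy": 0, "dz": 0.5, "wx": 0, "wy": 0, "wz": 0, "hand": 62}, {"dx": 0, "dy": 0, "dz": 0.12, "wx": 0, "wy": 0, "wz": 0, "hand": 62}, {"dx": 0, "dy": 0, "dz": 0, "wx": 0, "wy": 0, "wz": 0, "hand": 62}, {"dx": 0, "dy": 0, "dz": 0, "wx": 0, "wy": 0, "wz": 0, "hand": 30}, {"dx": 0, "dy": 0, "dz": 0, "wx": 0, "wy": 0, "wz": 0, "hand": 30}, {"dx": 0, "dy": 0, "dz": 0, "wx": 0, "wy": 0, "wz": 0, "hand": 30}, {"dx": 0, "dy": 0, "dz": 0, "wx": 0, "wy": 0, "wz": 0, "hand": 30}, {"dx": 0, "dy": 0, "dz": 0, "wx": 0, "wy": 0, "wz": 0, "hand": 30}]}}

```text
time_s: 23.02
tool_pos: [0.4547, -0.301, 0.0076]
ee_rot: [0.001, -0.0, 1.0, -0.001]
wrist_force: [0.2, 1.0, 6.9]
width: 0.0378
```

{"fn": "arm_command", "kwargs": {"increments": [{"dx": 0, "dy": 0, "dz": -0.4, "wx": 0, "wy": 0, "wz": 0, "hand": 30}, {"dx": 0, "dy": 0, "dz": -0.8, "wx": 0, "wy": 0, "wz": 0, "hand": 30}, {"dx": 0, "dy": 0, "dz": -0.8, "wx": 0, "wy": 0, "wz": 0, "hand": 30}, {"dx": 0, "dy": 0, "dz": -0.5, "wx": 0, "wy": 0, "wz": 0, "hand": 30}, {"dx": 0, "dy": 0, "dz": 0, "wx": 0, "wy": 0, "wz": 0, "hand": 30}]}}

```text
time_s: 23.65
tool_pos: [0.4549, -0.3012, 0.0826]
ee_rot: [0.001, -0.0, 1.0, -0.001]
wrist_force: [0.1, -0.0, -0.6]
width: 0.0378
```

Run:
```python
from mounts import *
st(); snap("wrist","w18.png",None,1.5)
```

```text
t 23.65 p [ 0.4549 -0.3012  0.0826] x [-1.    -0.    -0.002] y [-0.     1.    -0.002] z [ 0.002 -0.002 -1.   ] w 0.0378 F [ 0.1 -0.  -0.6]
```

View pics/w18.png

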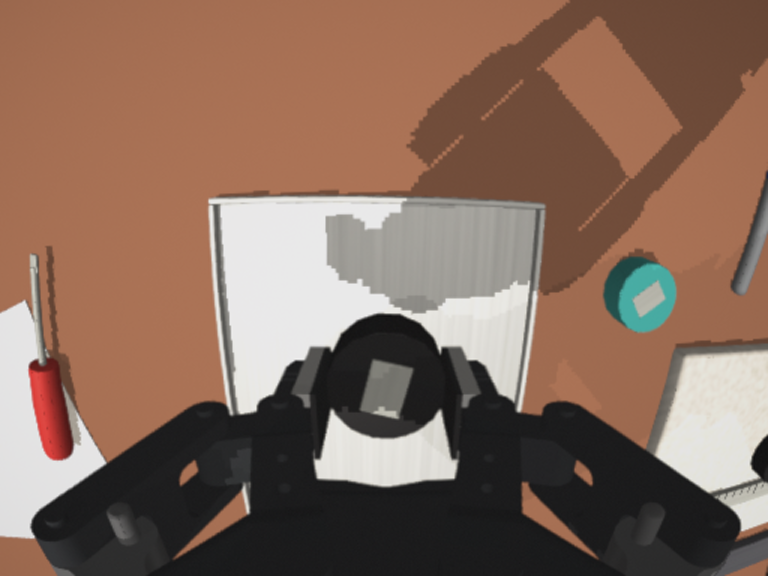

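{"fn": "arm_command", "kwargs": {"increments": [{"dx": -0.25, "dy": 0.5, "dz": 0, "wx": 0, "wy": 0, "wz": 0, "hand": 30}, {"dx": -0.5, "dy": 0.9, "dz": 0, "wx": 0, "wy": 0, "wz": 0, "hand": 30}, {"dx": -0.5, "dy": 1, "dz": 0, "wx": 0, "wy": 0, "wz": 0, "hand": 30}, {"dx": -0.5, "dy": 1, "dz": 0, "wx": 0, "wy": 0, "wz": 0, "hand": 30}, {"dx": -0.5, "dy": 1, "dz": 0, "wx": 0, "wy": 0, "wz": 0, "hand": 30}, {"dx": -0.5, "dy": 1, "dz": 0, "wx": 0, "wy": 0, "wz": 0, "hand": 30}, {"dx": -0.5, "dy": 1, "dz": 0, "wx": 0, "wy": 0, "wz": 0, "hand": 30}, {"dx": -0.5, "dy": 1, "dz": 0, "wx": 0, "wy": 0, "wz": 0, "hand": 30}, {"dx": -0.4, "dy": 0.74, "dz": 0, "wx": 0, "wy": 0, "wz": 0, "hand": 30}, {"dx": 0, "dy": 0, "dz": 0, "wx": 0, "wy": 0, "wz": 0, "hand": 30}]}}

```text
time_s: 24.95
tool_pos: [0.5785, -0.0535, 0.0802]
ee_rot: [-0.001, -0.002, 1.0, 0.0]
wrist_force: [0.1, 0.6, -0.9]
width: 0.0376
```

{"fn": "arm_command", "kwargs": {"increments": [{"dx": 0, "dy": 0, "dz": 0, "wx": 0, "wy": 0, "wz": 0, "hand": 30}, {"dx": 0, "dy": 0, "dz": 0, "wx": 0, "wy": 0, "wz": 0, "hand": 30}]}}

```text
time_s: 25.2
tool_pos: [0.578, -0.0568, 0.0809]
ee_rot: [-0.001, 0.0, 1.0, 0.0]
wrist_force: [-0.4, -0.1, -0.7]
width: 0.0375
```

Run:
```python
from mounts import *
st(); snap("wrist","w19.png",None,1.5)
```

```text
t 25.2 p [ 0.578  -0.0568  0.0809] x [-1.     0.001  0.001] y [0.001 1.    0.   ] z [-0.001  0.    -1.   ] w 0.0375 F [-0.4 -0.1 -0.7]
```

View pics/w19.png

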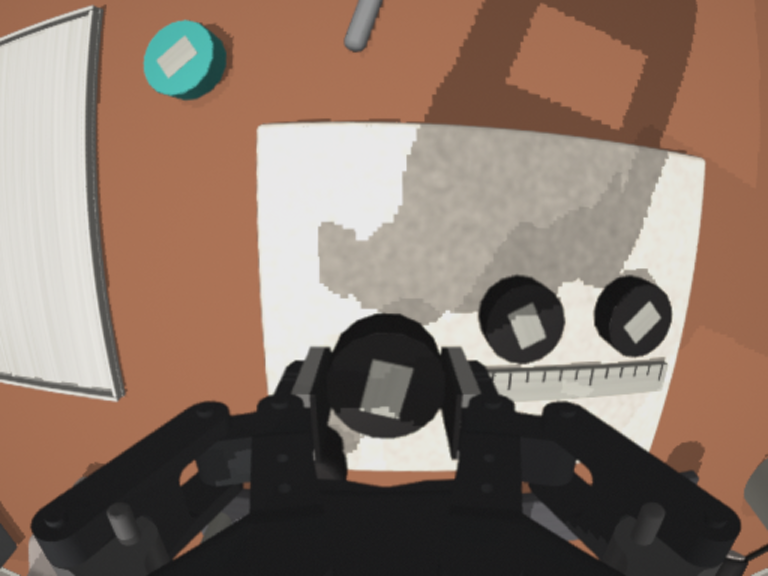

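The held mount is at (386,376). The eyepiece is partly hidden behind the right finger at about (330,450), so I check the clearance before lowering.

Run:
```python
from h import *
c=imaging.read_camera("scene"); d=imaging.read_camera("side")
cv2.imwrite("pics/s20.png",cv2.resize(c["color"][150:270,200:330,::-1],None,fx=5,fy=5,interpolation=cv2.INTER_CUBIC))
s=dict(ee_rot=np.array([0,-.001,1,0]),tool_pos=np.array([.5701,.0032,.2312]))
w=imaging.read_camera("wrist")
for p,z in [((266,366),.054),((285,345),.016)]: print(onz(w,p[0]/1.5,p[1]/1.5,z,s).round(4))
s=dict(ee_rot=np.array([0,-.001,1,0]),tool_pos=np.array([.5407,-.2967,.2311]))
for p,z in [((608,388),.054)]: print(onz(w,p[0]/1.5,p[1]/1.5,z,s).round(4))
```

```text
[ 0.6537 -0.0938  0.054 ]
[ 0.6507 -0.0857  0.016 ]
[ 0.6502 -0.0999  0.054 ]
```

View pics/s20.png

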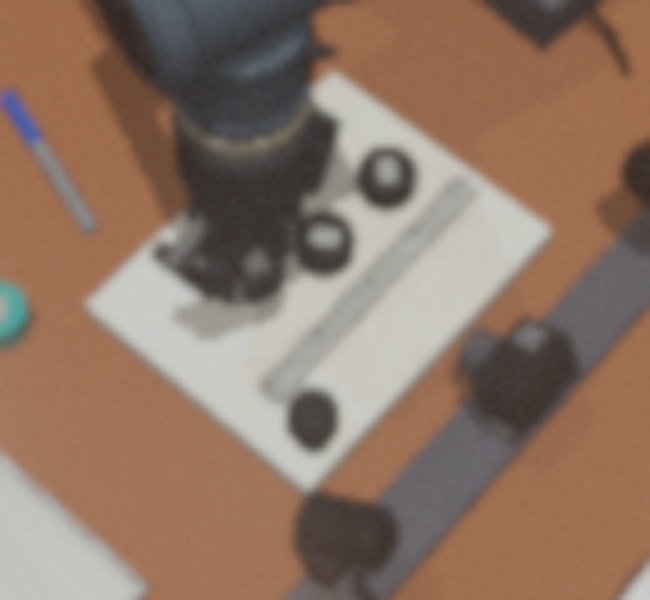

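The eyepiece at x ≥ 0.633 is clear of the fingers at x ≤ 0.60. I lower and release.

{"fn": "arm_command", "kwargs": {"increments": [{"dx": -0.05, "dy": 0, "dz": 0.8, "wx": 0, "wy": 0, "wz": 0, "hand": 30}, {"dx": 0, "dy": 0, "dz": 0.7, "wx": 0, "wy": 0, "wz": 0, "hand": 30}, {"dx": 0, "dy": 0, "dz": 0.3, "wx": 0, "wy": 0, "wz": 0, "hand": 30}, {"dx": 0, "dy": 0, "dz": 0.16, "wx": 0, "wy": 0, "wz": 0, "hand": 30}, {"dx": 0, "dy": 0, "dz": 0.04, "wx": 0, "wy": 0, "wz": 0, "hand": 30}, {"dx": 0, "dy": 0, "dz": 0, "wx": 0, "wy": 0, "wz": 0, "hand": 30}]}}

```text
time_s: 26.15
tool_pos: [0.5806, -0.0565, 0.0218]
ee_rot: [0.001, -0.0, 1.0, -0.0]
wrist_force: [0.3, 0.2, -0.6]
width: 0.0377
```

{"fn": "arm_command", "kwargs": {"increments": [{"dx": 0, "dy": 0, "dz": 0.04, "wx": 0, "wy": 0, "wz": 0, "hand": 30}, {"dx": 0, "dy": 0, "dz": 0, "wx": 0, "wy": 0, "wz": 0, "hand": 30}, {"dx": 0, "dy": 0, "dz": 0, "wx": 0, "wy": 0, "wz": 0, "hand": 42}, {"dx": 0, "dy": 0, "dz": 0, "wx": 0, "wy": 0, "wz": 0, "hand": 50}, {"dx": 0, "dy": 0, "dz": 0, "wx": 0, "wy": 0, "wz": 0, "hand": 50}, {"dx": 0, "dy": 0, "dz": -0.5, "wx": 0, "wy": 0, "wz": 0, "hand": 50}, {"dx": 0, "dy": 0, "dz": -1, "wx": 0, "wy": 0, "wz": 0, "hand": 50}, {"dx": 0, "dy": 0.3, "dz": -1, "wx": 0, "wy": 0, "wz": 0, "hand": 60}, {"dx": 0, "dy": 0.8, "dz": -1, "wx": 0, "wy": 0, "wz": 0, "hand": 60}, {"dx": 0, "dy": 1, "dz": -1, "wx": 0, "wy": 0, "wz": 0, "hand": 60}]}}

```text
time_s: 27.4
tool_pos: [0.5803, 0.0068, 0.1572]
ee_rot: [0.001, 0.001, 1.0, -0.0]
wrist_force: [0.8, -0.2, 0.3]
width: 0.0603
```

{"fn": "arm_command", "kwargs": {"increments": [{"dx": 0, "dy": 0, "dz": -1, "wx": 0, "wy": 0, "wz": 0, "hand": 60}, {"dx": 0, "dy": 0, "dz": 0, "wx": 0, "wy": 0, "wz": 0, "hand": 60}, {"dx": 0, "dy": 0, "dz": 0, "wx": 0, "wy": 0, "wz": 0, "hand": 60}]}}

```text
time_s: 27.78
tool_pos: [0.5796, 0.0066, 0.185]
ee_rot: [-0.0, -0.0, 1.0, 0.0]
wrist_force: [-0.4, 0.7, -1.7]
width: 0.0602
```

Run:
```python
from mounts import *
st(); find("w21.png",.016)
```

```text
t 27.77 p [0.5796 0.0066 0.185 ] x [-1.    -0.     0.001] y [-0.  1.  0.] z [-0.001  0.    -1.   ] w 0.0602 F [-0.4  0.7 -1.7]
px 296 270 pos [ 0.58   -0.0566] size [0.0398 0.0403]
px 480 267 pos [0.5774 0.0716] size [0.0408 0.0403]
px 388 268 pos [0.5782 0.008 ] size [0.0412 0.0372]
px 737 172 pos [0.4905 0.3183] size [0.1208 0.0429]
px 697 178 pos [0.5001 0.2444] size [0.1888 0.0557]
```

View pics/w21.png

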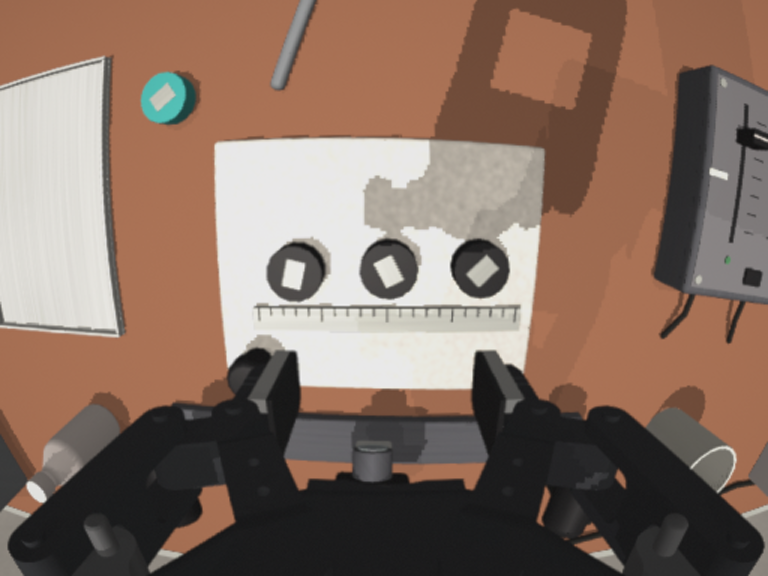

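All three mounts stand in a row at (296,271), (388,269) and (480,268) in front of the bar edge at row ~306. I check the gaps more precisely.

Run:
```python
from h import *
s=observe();c=imaging.read_camera("wrist")
g=cv2.cvtColor(c["color"],cv2.COLOR_RGB2GRAY).astype(float)
up=cv2.resize(c["color"][150:225,165:355,::-1],None,fx=4.2,fy=4.2,interpolation=cv2.INTER_CUBIC); cv2.imwrite("pics/w22.png",up)
f=lambda u,v,z:onz(c,u,v,z,s).round(4)
for u in (197,259,320):
    col=g[:,u-1:u+2].mean(1)
    print(u,[int(x) for x in col[155:210]])
```

```text
197 [232, 233, 232, 222, 189, 172, 141, 67, 27, 31, 58, 76, 79, 80, 80, 79, 80, 80, 84, 129, 214, 230, 232, 232, 232, 232, 232, 232, 232, 232, 232, 232, 232, 232, 233, 233, 232, 229, 177, 95, 76, 76, 76, 76, 76, 80, 126, 218, 223, 150, 109, 155, 187, 183, 177]
259 [165, 163, 163, 161, 109, 52, 25, 28, 35, 42, 69, 73, 73, 73, 74, 94, 163, 218, 223, 223, 223, 223, 223, 223, 223, 223, 223, 223, 222, 222, 222, 223, 223, 224, 224, 223, 208, 137, 80, 70, 69, 69, 68, 69, 89, 178, 229, 229, 167, 148, 94, 123, 185, 189, 187]
320 [161, 161, 159, 153, 124, 54, 23, 25, 32, 33, 32, 32, 36, 46, 54, 55, 55, 65, 99, 141, 174, 189, 193, 194, 192, 191, 190, 188, 189, 189, 189, 188, 189, 188, 178, 154, 112, 66, 54, 54, 53, 53, 53, 65, 130, 221, 226, 226, 220, 165, 107, 124, 182, 187, 186]
```

View pics/w22.png

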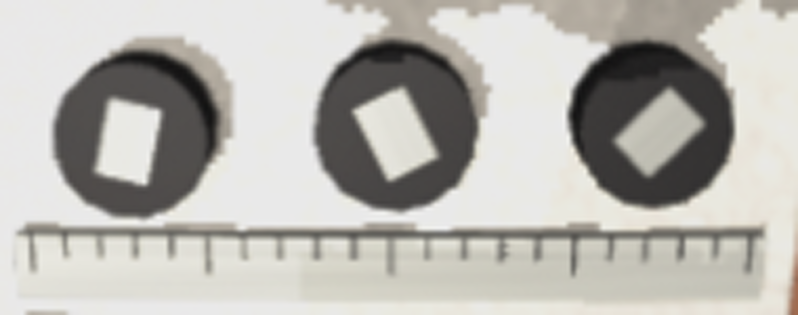

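Run:
```python
from h import *
s=observe();c=imaging.read_camera("wrist")
f=lambda u,v,z:onz(c,u,v,z,s).round(4)
for u,a,b,e in ((197,164.8,201.2,204.2),(259,164.5,199.8,204.0),(320,164,198.9,204.2)):
    A=f(u,a,.036);B=f(u,b,.036);E=f(u,e,.022); print(A,B,"bar",E,"gap",E[0]-B[0], "near-bot",f(u,161 if u==197 else 159.5,.016))
```

```text
[ 0.5608 -0.0542  0.036 ] [ 0.5988 -0.0561  0.036 ] bar [ 0.6065 -0.0593  0.022 ] gap 0.00770000000000004 near-bot [ 0.5601 -0.0581  0.016 ]
[0.5609 0.0079 0.036 ] [0.5973 0.008  0.036 ] bar [0.6062 0.0081 0.022 ] gap 0.008899999999999908 near-bot [0.559  0.0081 0.016 ]
[0.56   0.0691 0.036 ] [0.5965 0.071  0.036 ] bar [0.6067 0.0745 0.022 ] gap 0.010199999999999987 near-bot [0.5585 0.0733 0.016 ]
```

The gaps are about 8 to 10 mm, all mounts are within the bar's ends and there is 24 mm between them. Now the right fader, turning the tool by 5.4° to line up with the control.

{"fn": "arm_command", "kwargs": {"increments": [{"dx": 0.2, "dy": 0.6, "dz": 0, "wx": 0, "wy": 0, "wz": 0, "hand": 50}, {"dx": 0.4, "dy": 1, "dz": 0, "wx": 0, "wy": 0, "wz": 0, "hand": 50}, {"dx": 0.4, "dy": 1, "dz": 0, "wx": 0, "wy": 0, "wz": 0, "hand": 50}, {"dx": 0.4, "dy": 1, "dz": 0, "wx": 0, "wy": 0, "wz": 0, "hand": 50}, {"dx": 0.4, "dy": 1, "dz": 0, "wx": 0, "wy": 0, "wz": 0, "hand": 50}, {"dx": 0.4, "dy": 1, "dz": 0, "wx": 0, "wy": 0, "wz": 0, "hand": 50}, {"dx": 0.4, "dy": 1, "dz": 0, "wx": 0, "wy": 0, "wz": 0, "hand": 50}, {"dx": 0.4, "dy": 1, "dz": 0, "wx": 0, "wy": 0, "wz": 0, "hand": 50}, {"dx": 0.4, "dy": 1, "dz": 0, "wx": 0, "wy": 0, "wz": 0, "hand": 50}, {"dx": 0.4, "dy": 0.66, "dz": 0, "wx": 0, "wy": 0, "wz": 0.68, "hand": 50}]}}

```text
time_s: 29.18
tool_pos: [0.4643, 0.2863, 0.1845]
ee_rot: [-0.001, 0.048, 0.999, -0.0]
wrist_force: [0.4, 0.4, -0.5]
width: 0.0503
```

{"fn": "arm_command", "kwargs": {"increments": [{"dx": 0, "dy": 0, "dz": 0.6, "wx": 0, "wy": 0, "wz": 0, "hand": 50}, {"dx": 0, "dy": 0, "dz": 0.6, "wx": 0, "wy": 0, "wz": 0, "hand": 50}, {"dx": 0, "dy": 0, "dz": 0, "wx": 0, "wy": 0, "wz": 0, "hand": 50}, {"dx": 0, "dy": 0, "dz": 0, "wx": 0, "wy": 0, "wz": 0, "hand": 50}]}}

```text
time_s: 29.68
tool_pos: [0.4659, 0.2848, 0.1493]
ee_rot: [-0.0, 0.047, 0.999, 0.0]
wrist_force: [0.8, 0.5, -0.4]
width: 0.0499
```

Run:
```python
from mounts import *
st(); snap("wrist","w23.png",None,1.5)
```

```text
t 29.68 p [0.4659 0.2848 0.1493] x [-0.996  0.094  0.   ] y [0.094 0.996 0.   ] z [-0.  0. -1.] w 0.0499 F [ 0.8  0.5 -0.4]
```

View pics/w23.png

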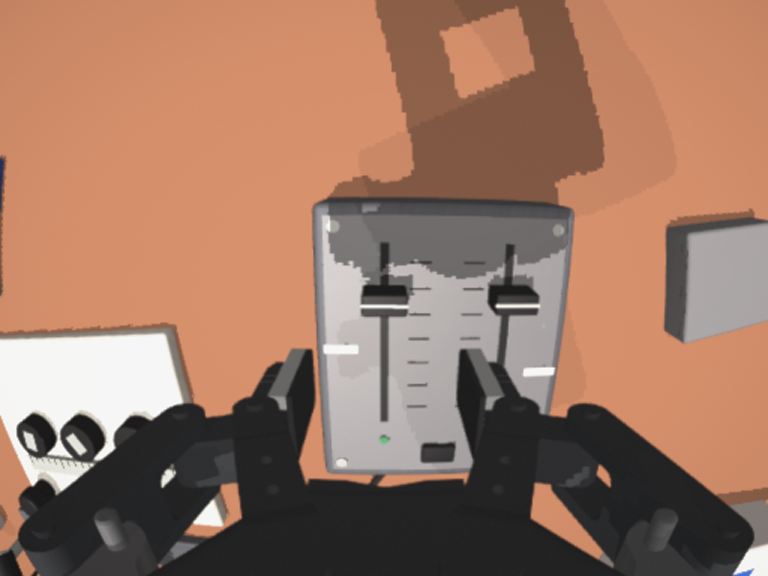

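The control is now square in view. The right cap line is at (385,307) with its tape at (341,349). The left cap line is at (516,306) with its tape at (539,372).

Run:
```python
from h import *
s=observe();c=imaging.read_camera("wrist")
f=lambda u,v,z:onz(c,u/1.5,v/1.5,z,s)
q=s["ee_rot"]; R=Rn.from_quat([q[1],q[2],q[3],q[0]]).as_matrix()
t=lambda P:(R.T@(P-s["tool_pos"])*1000).round(1)
for n,P in dict(capR=f(385,307,.075),tapeR=f(341,349,.052),capL=f(516,306,.075),tapeL=f(539,372,.052),tR0=f(385,243,.052),tR1=f(385,421,.052),tL0=f(510,245,.052)).items(): print(n,P.round(4),"tool mm",t(P))
```

```text
capR [0.4667 0.2839 0.075 ] tool mm [-0.5 -0.9 74.6]
tapeR [0.4972 0.2551 0.052 ] tool mm [-33.6 -26.6  97.6]
capL [0.4729 0.3523 0.075 ] tool mm [-0.2 67.8 74.6]
tapeL [0.5258 0.3743 0.052 ] tool mm [-50.7  94.7  97.7]
tR0 [0.4377 0.2866 0.052 ] tool mm [28.7 -0.9 97.6]
tR1 [0.5489 0.276  0.052 ] tool mm [-83.   -1.   97.7]
tL0 [0.4448 0.3561 0.052 ] tool mm [28.2 68.9 97.6]
```

{"fn": "arm_command", "kwargs": {"increments": [{"dx": -0.02, "dy": -0.03, "dz": 0.9, "wx": 0, "wy": 0, "wz": 0, "hand": 50}, {"dx": 0, "dy": 0, "dz": 0.9, "wx": 0, "wy": 0, "wz": 0, "hand": 50}, {"dx": 0, "dy": 0, "dz": 0.8, "wx": 0, "wy": 0, "wz": 0, "hand": 50}, {"dx": 0, "dy": 0, "dz": 0.45, "wx": 0, "wy": 0, "wz": 0, "hand": 50}, {"dx": 0, "dy": 0, "dz": 0, "wx": 0, "wy": 0, "wz": 0, "hand": 40}, {"dx": 0, "dy": 0, "dz": 0, "wx": 0, "wy": 0, "wz": 0, "hand": 18}, {"dx": 0, "dy": 0, "dz": 0, "wx": 0, "wy": 0, "wz": 0, "hand": 18}, {"dx": 0, "dy": 0, "dz": 0, "wx": 0, "wy": 0, "wz": 0, "hand": 18}, {"dx": 0, "dy": 0, "dz": 0, "wx": 0, "wy": 0, "wz": 0, "hand": 18}]}}

```text
time_s: 30.9
tool_pos: [0.4674, 0.2838, 0.0586]
ee_rot: [0.001, 0.047, 0.999, 0.0]
wrist_force: [-0.2, 1.0, 5.9]
width: 0.0226
```

Run:
```python
from mounts import *
st(); snap("wrist","w24.png",None,1.5)
```

```text
t 30.9 p [0.4674 0.2838 0.0586] x [-0.996  0.095 -0.002] y [0.095 0.996 0.001] z [ 0.002  0.001 -1.   ] w 0.0226 F [-0.2  1.   5.9]
```

View pics/w24.png

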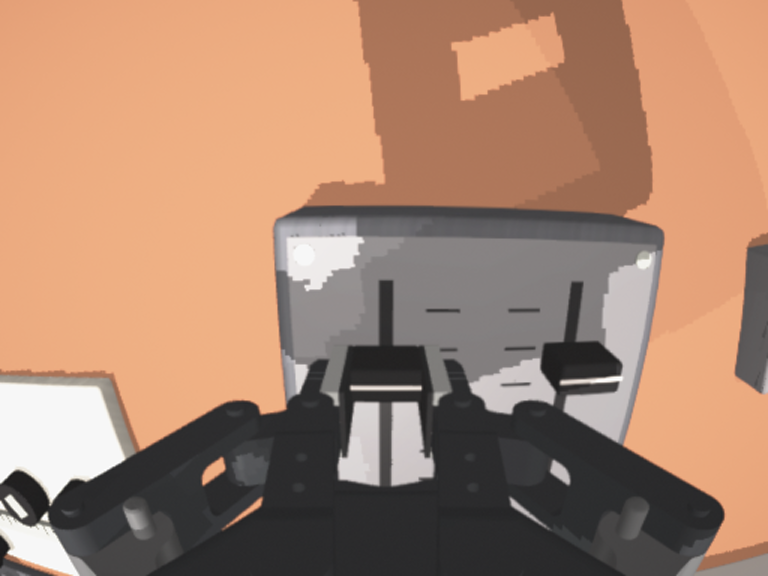

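The cap is gripped, with its line at (386,387). I slide it 33 mm away from the robot.

{"fn": "arm_command", "kwargs": {"increments": [{"dx": -0.2, "dy": 0, "dz": 0, "wx": 0, "wy": 0, "wz": 0, "hand": 18}, {"dx": -0.3, "dy": 0, "dz": 0, "wx": 0, "wy": 0, "wz": 0, "hand": 18}, {"dx": -0.3, "dy": 0, "dz": 0, "wx": 0, "wy": 0, "wz": 0, "hand": 18}, {"dx": -0.2, "dy": 0, "dz": 0, "wx": 0, "wy": 0, "wz": 0, "hand": 18}, {"dx": -0.1, "dy": 0, "dz": 0, "wx": 0, "wy": 0, "wz": 0, "hand": 18}, {"dx": 0, "dy": 0, "dz": 0, "wx": 0, "wy": 0, "wz": 0, "hand": 18}, {"dx": 0, "dy": 0, "dz": 0, "wx": 0, "wy": 0, "wz": 0, "hand": 18}]}}

```text
time_s: 31.82
tool_pos: [0.5003, 0.2805, 0.0587]
ee_rot: [0.001, 0.047, 0.999, 0.0]
wrist_force: [0.5, -0.2, 5.0]
width: 0.0225
```

Run:
```python
from mounts import *
st(); snap("wrist","w25.png",None,1.5)
```

```text
t 31.82 p [0.5003 0.2805 0.0587] x [-0.996  0.094 -0.002] y [0.094 0.996 0.001] z [ 0.002  0.001 -1.   ] w 0.0225 F [ 0.5 -0.2  5. ]
```

View pics/w25.png

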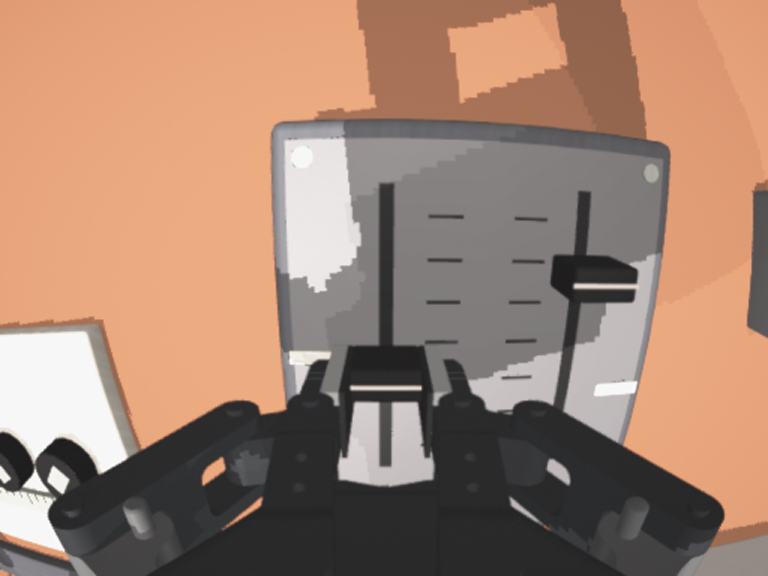

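The tape's left part is visible at (309,357) and the cap line is at (386,387). I compute the offset.

```bash
cat > off.py <<'E'
from h import *
def off(pts):
    s=observe();c=imaging.read_camera("wrist")
    q=s["ee_rot"]; R=Rn.from_quat([q[1],q[2],q[3],q[0]]).as_matrix()
    u=np.array([.9956,-.0941,0])
    for n,(a,b,z) in pts.items():
        P=onz(c,a/1.5,b/1.5,z,s); print(n,P.round(4),"along",round(1000*u@(P-np.array([.508,.315,0])),1),"tool",(R.T@(P-s["tool_pos"])*1000).round(1))
E
python3 -c "
from off import *
off(dict(cap=(386,387,.075),tape=(309,357.5,.052),capL=(605,287,.075),tapeL=(616,388,.052)))"
```

```text
cap [0.4984 0.2802 0.075 ] along -6.3 tool [  1.8  -0.5 -16.3]
tape [0.496 0.252 0.052] along -6.0 tool [  1.6 -28.8   6.6]
capL [0.4723 0.3526 0.075 ] along -39.1 tool [ 34.6  69.1 -16.4]
tapeL [0.5243 0.374  0.052 ] along 10.7 tool [-15.1  95.3   6.8]
```

The right fader is aligned to within 0.3 mm. I release it and go to the left fader.

{"fn": "arm_command", "kwargs": {"increments": [{"dx": 0, "dy": 0, "dz": 0, "wx": 0, "wy": 0, "wz": 0, "hand": 30}, {"dx": 0, "dy": 0, "dz": 0, "wx": 0, "wy": 0, "wz": 0, "hand": 50}, {"dx": 0, "dy": 0, "dz": 0, "wx": 0, "wy": 0, "wz": 0, "hand": 50}, {"dx": 0, "dy": 0, "dz": -0.7, "wx": 0, "wy": 0, "wz": 0, "hand": 50}, {"dx": 0, "dy": 0, "dz": -1, "wx": 0, "wy": 0, "wz": 0, "hand": 50}, {"dx": 0.4, "dy": 0.7, "dz": 0, "wx": 0, "wy": 0, "wz": 0, "hand": 50}, {"dx": 0.4, "dy": 0.9, "dz": 0, "wx": 0, "wy": 0, "wz": 0, "hand": 50}, {"dx": 0.32, "dy": 0.68, "dz": 0, "wx": 0, "wy": 0, "wz": 0, "hand": 50}, {"dx": 0, "dy": 0, "dz": 0, "wx": 0, "wy": 0, "wz": 0, "hand": 50}, {"dx": 0, "dy": 0, "dz": 0, "wx": 0, "wy": 0, "wz": 0, "hand": 50}]}}

```text
time_s: 33.17
tool_pos: [0.4725, 0.3511, 0.1084]
ee_rot: [-0.0, 0.047, 0.999, -0.0]
wrist_force: [-0.5, 0.1, -0.1]
width: 0.0506
```

Run:
```python
from mounts import *
st(); snap("wrist","w26.png",None,1.5)
```

```text
t 33.17 p [0.4725 0.3511 0.1084] x [-0.996  0.094  0.   ] y [ 0.094  0.996 -0.001] z [-0.    -0.001 -1.   ] w 0.0506 F [-0.5  0.1 -0.1]
```

View pics/w26.png

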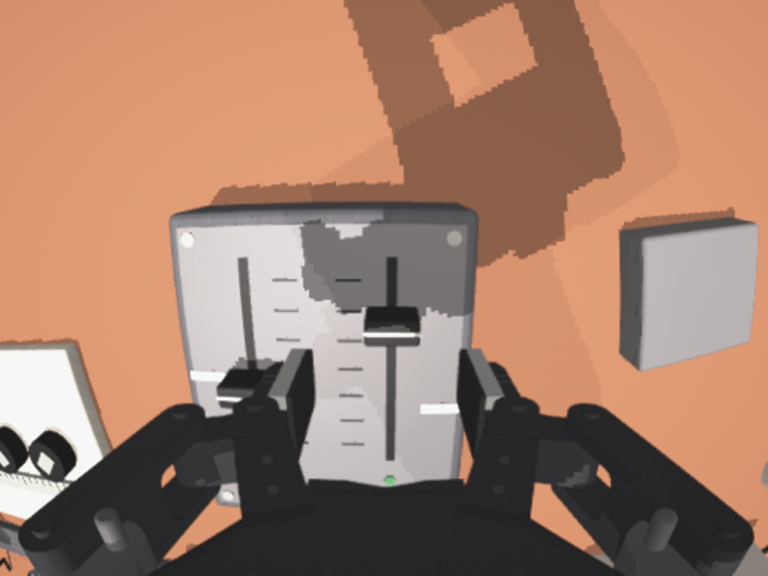

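The left cap is at (392,334), nearly centred, with the left tape at (440,409). I descend and grip.

{"fn": "arm_command", "kwargs": {"increments": [{"dx": 0, "dy": 0.05, "dz": 0.8, "wx": 0, "wy": 0, "wz": 0, "hand": 50}, {"dx": 0, "dy": 0, "dz": 0.6, "wx": 0, "wy": 0, "wz": 0, "hand": 50}, {"dx": 0, "dy": 0, "dz": 0.28, "wx": 0, "wy": 0, "wz": 0, "hand": 50}, {"dx": 0, "dy": 0, "dz": 0, "wx": 0, "wy": 0, "wz": 0, "hand": 40}, {"dx": 0, "dy": 0, "dz": 0, "wx": 0, "wy": 0, "wz": 0, "hand": 18}, {"dx": 0, "dy": 0, "dz": 0, "wx": 0, "wy": 0, "wz": 0, "hand": 18}, {"dx": 0, "dy": 0, "dz": 0, "wx": 0, "wy": 0, "wz": 0, "hand": 18}, {"dx": 0, "dy": 0, "dz": 0, "wx": 0, "wy": 0, "wz": 0, "hand": 18}]}}

```text
time_s: 34.22
tool_pos: [0.4732, 0.3536, 0.0589]
ee_rot: [0.001, 0.047, 0.999, 0.001]
wrist_force: [0.5, 0.7, 2.4]
width: 0.0223
```

{"fn": "arm_command", "kwargs": {"increments": [{"dx": -0.2, "dy": 0, "dz": 0, "wx": 0, "wy": 0, "wz": 0, "hand": 18}, {"dx": -0.3, "dy": 0, "dz": 0, "wx": 0, "wy": 0, "wz": 0, "hand": 18}, {"dx": -0.3, "dy": 0, "dz": 0, "wx": 0, "wy": 0, "wz": 0, "hand": 18}, {"dx": -0.3, "dy": 0, "dz": 0, "wx": 0, "wy": 0, "wz": 0, "hand": 18}, {"dx": -0.3, "dy": 0, "dz": 0, "wx": 0, "wy": 0, "wz": 0, "hand": 18}, {"dx": -0.16, "dy": 0, "dz": 0, "wx": 0, "wy": 0, "wz": 0, "hand": 18}, {"dx": -0.1, "dy": 0, "dz": 0, "wx": 0, "wy": 0, "wz": 0, "hand": 18}, {"dx": 0, "dy": 0, "dz": 0, "wx": 0, "wy": 0, "wz": 0, "hand": 18}, {"dx": 0, "dy": 0, "dz": 0, "wx": 0, "wy": 0, "wz": 0, "hand": 18}]}}

```text
time_s: 35.35
tool_pos: [0.5232, 0.3486, 0.0589]
ee_rot: [0.001, 0.047, 0.999, 0.0]
wrist_force: [0.5, 0.4, 5.6]
width: 0.0224
```

Run:
```python
from mounts import *
st(); snap("wrist","w27.png",None,1.5)
```

```text
t 35.35 p [0.5232 0.3486 0.0589] x [-0.996  0.095 -0.002] y [0.095 0.996 0.001] z [ 0.002  0.001 -1.   ] w 0.0224 F [0.5 0.4 5.6]
```

View pics/w27.png

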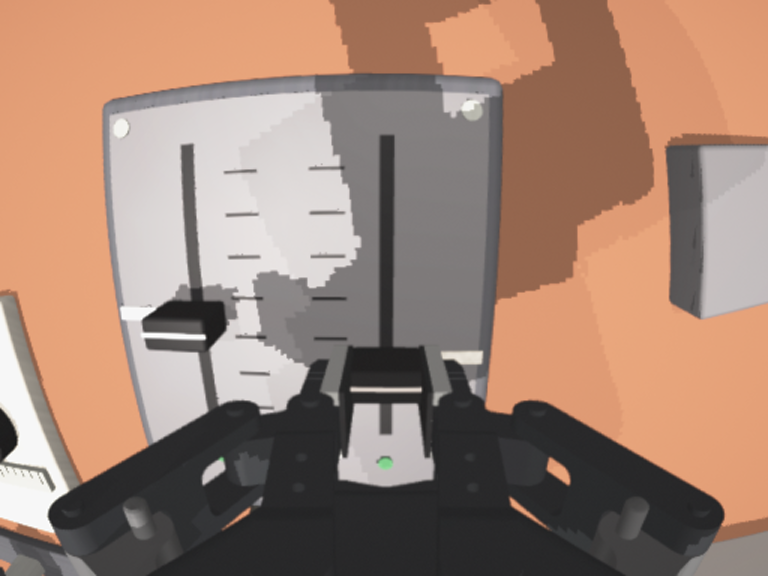

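```bash
python3 -c "
from off import *
off(dict(capL=(386,390,.075),tapeL=(464,357.5,.052),capR=(173,338,.075),tapeR=(134,313.5,.052)))"
```

```text
capL [0.5225 0.3481 0.075 ] along 11.4 tool [  0.6  -0.5 -16.1]
tapeL [0.5245 0.3769 0.052 ] along 10.6 tool [ 1.4 28.3  6.9]
capR [0.4993 0.28   0.075 ] along -5.4 tool [ 17.3 -70.6 -16.2]
tapeR [0.4961 0.2508 0.052 ] along -5.8 tool [ 17.8 -99.9   6.8]
```

The left cap is within 0.8 mm and the right within 0.4 mm. I release, lift and wait over 3 s, looking from above in the middle.

{"fn": "arm_command", "kwargs": {"increments": [{"dx": 0.02, "dy": 0, "dz": 0, "wx": 0, "wy": 0, "wz": 0, "hand": 18}, {"dx": 0, "dy": 0, "dz": 0, "wx": 0, "wy": 0, "wz": 0, "hand": 30}, {"dx": 0, "dy": 0, "dz": 0, "wx": 0, "wy": 0, "wz": 0, "hand": 50}, {"dx": 0, "dy": 0, "dz": 0, "wx": 0, "wy": 0, "wz": 0, "hand": 50}, {"dx": 0, "dy": 0, "dz": -0.7, "wx": 0, "wy": 0, "wz": 0, "hand": 50}, {"dx": 0, "dy": 0, "dz": -1, "wx": 0, "wy": 0, "wz": 0, "hand": 50}, {"dx": 0, "dy": 0, "dz": -1, "wx": 0, "wy": 0, "wz": 0, "hand": 50}, {"dx": 0, "dy": -0.3, "dz": -1, "wx": 0, "wy": 0, "wz": 0, "hand": 50}, {"dx": 0, "dy": 0, "dz": 0, "wx": 0, "wy": 0, "wz": 0, "hand": 50}, {"dx": 0, "dy": 0, "dz": 0, "wx": 0, "wy": 0, "wz": 0, "hand": 50}]}}

```text
time_s: 36.7
tool_pos: [0.52, 0.3393, 0.1683]
ee_rot: [-0.001, 0.047, 0.999, -0.0]
wrist_force: [-0.4, 0.8, -0.6]
width: 0.05
```

Run:
```python
from mounts import *
st(); snap("wrist","w28.png",None,1.5); snap("side","d28.png",(150,140,370,320),3.6)
```

```text
t 36.7 p [0.52   0.3393 0.1683] x [-0.996  0.095  0.002] y [ 0.095  0.996 -0.001] z [-0.002 -0.001 -1.   ] w 0.05 F [-0.4  0.8 -0.6]
```

View pics/w28.png

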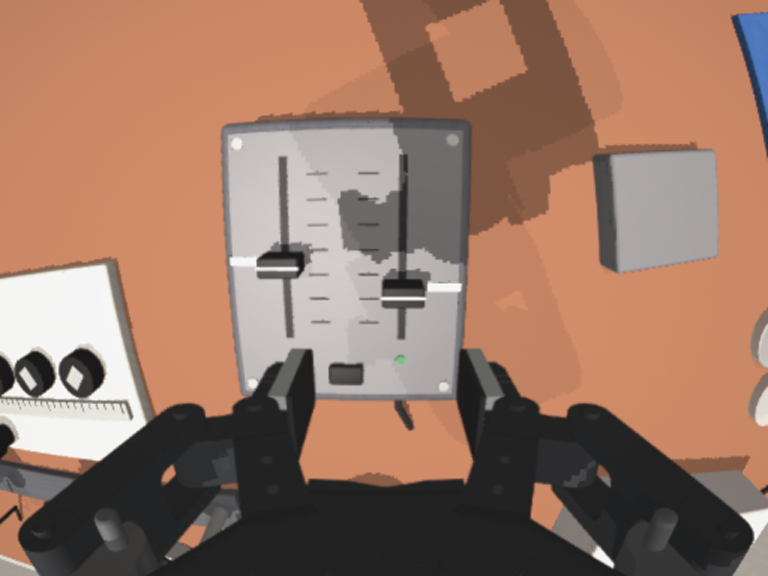

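View pics/d28.png

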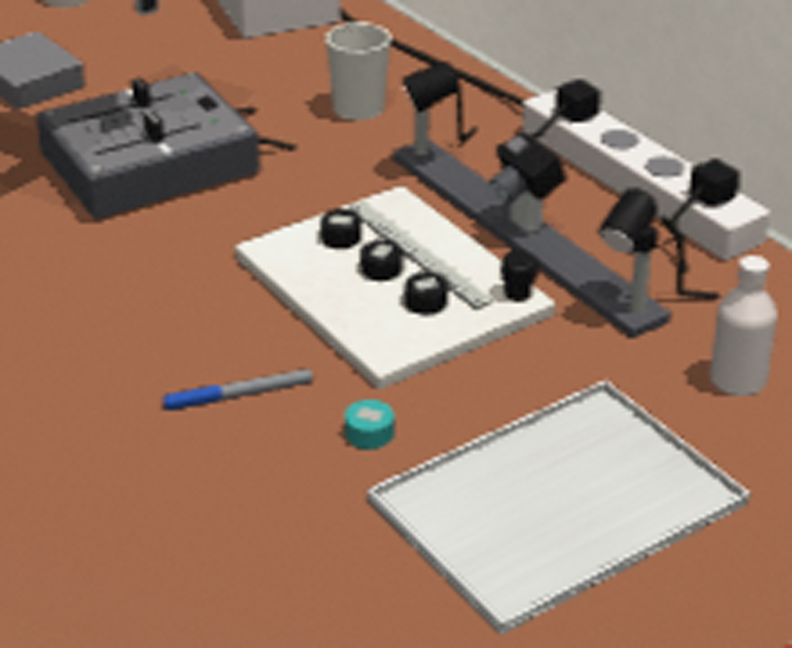

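The mounts still stand in their row. The right cap line is at (279,269) with its tape at (243,262), and the left cap line at (404,298) with its tape at (444,287).

```bash
python3 -c "
from off import *
off(dict(capL=(404,298,.075),tapeL=(444,287.5,.052),capR=(279,269,.075),tapeR=(243,262,.052)))"
```

```text
capL [0.5214 0.3485 0.075 ] along 10.2 tool [-1.   9.5 92.6]
tapeL [0.524  0.3734 0.052 ] along 10.4 tool [ -1.3  34.6 115.6]
capR [0.4985 0.2817 0.075 ] along -6.4 tool [ 15.5 -59.1  92.7]
tapeR [0.4963 0.2533 0.052 ] along -5.9 tool [ 15.  -87.6 115.8]
```

{"fn": "arm_command", "kwargs": {"increments": [{"dx": 0, "dy": 0, "dz": 0, "wx": 0, "wy": 0, "wz": 0, "hand": 50}, {"dx": 0, "dy": 0, "dz": 0, "wx": 0, "wy": 0, "wz": 0, "hand": 50}, {"dx": 0, "dy": 0, "dz": 0, "wx": 0, "wy": 0, "wz": 0, "hand": 50}, {"dx": 0, "dy": 0, "dz": 0, "wx": 0, "wy": 0, "wz": 0, "hand": 50}, {"dx": 0, "dy": 0, "dz": 0, "wx": 0, "wy": 0, "wz": 0, "hand": 50}, {"dx": 0, "dy": 0, "dz": 0, "wx": 0, "wy": 0, "wz": 0, "hand": 50}, {"dx": 0, "dy": 0, "dz": 0, "wx": 0, "wy": 0, "wz": 0, "hand": 50}, {"dx": 0, "dy": 0, "dz": 0, "wx": 0, "wy": 0, "wz": 0, "hand": 50}, {"dx": 0, "dy": 0, "dz": 0, "wx": 0, "wy": 0, "wz": 0, "hand": 50}, {"dx": 0, "dy": 0, "dz": 0, "wx": 0, "wy": 0, "wz": 0, "hand": 50}]}}

```text
time_s: 38.1
tool_pos: [0.5208, 0.3395, 0.1692]
ee_rot: [0.0, 0.047, 0.999, 0.0]
wrist_force: [-0.2, -0.9, 0.1]
width: 0.0497
```

{"fn": "arm_command", "kwargs": {"increments": [{"dx": 0, "dy": 0, "dz": 0, "wx": 0, "wy": 0, "wz": 0, "hand": 50}, {"dx": 0, "dy": 0, "dz": 0, "wx": 0, "wy": 0, "wz": 0, "hand": 50}, {"dx": 0, "dy": 0, "dz": 0, "wx": 0, "wy": 0, "wz": 0, "hand": 50}, {"dx": 0, "dy": 0, "dz": 0, "wx": 0, "wy": 0, "wz": 0, "hand": 50}, {"dx": 0, "dy": 0, "dz": 0, "wx": 0, "wy": 0, "wz": 0, "hand": 50}, {"dx": 0, "dy": 0, "dz": 0, "wx": 0, "wy": 0, "wz": 0, "hand": 50}, {"dx": 0, "dy": 0, "dz": 0, "wx": 0, "wy": 0, "wz": 0, "hand": 50}, {"dx": 0, "dy": 0, "dz": 0, "wx": 0, "wy": 0, "wz": 0, "hand": 50}, {"dx": 0, "dy": 0, "dz": 0, "wx": 0, "wy": 0, "wz": 0, "hand": 50}, {"dx": 0, "dy": 0, "dz": 0, "wx": 0, "wy": 0, "wz": 0, "hand": 50}]}}

```text
time_s: 39.35
tool_pos: [0.5207, 0.3395, 0.1692]
ee_rot: [-0.0, 0.047, 0.999, -0.0]
wrist_force: [-0.2, 0.6, 0.5]
width: 0.0501
```

{"fn": "arm_command", "kwargs": {"increments": [{"dx": 0, "dy": 0, "dz": 0, "wx": 0, "wy": 0, "wz": 0, "hand": 50}, {"dx": 0, "dy": 0, "dz": 0, "wx": 0, "wy": 0, "wz": 0, "hand": 50}, {"dx": 0, "dy": 0, "dz": 0, "wx": 0, "wy": 0, "wz": 0, "hand": 50}, {"dx": 0, "dy": 0, "dz": 0, "wx": 0, "wy": 0, "wz": 0, "hand": 50}, {"dx": 0, "dy": 0, "dz": 0, "wx": 0, "wy": 0, "wz": 0, "hand": 50}, {"dx": 0, "dy": 0, "dz": 0, "wx": 0, "wy": 0, "wz": 0, "hand": 50}, {"dx": 0, "dy": 0, "dz": 0, "wx": 0, "wy": 0, "wz": 0, "hand": 50}, {"dx": 0, "dy": 0, "dz": 0, "wx": 0, "wy": 0, "wz": 0, "hand": 50}, {"dx": 0, "dy": 0, "dz": 0, "wx": 0, "wy": 0, "wz": 0, "hand": 50}, {"dx": 0, "dy": 0, "dz": 0, "wx": 0, "wy": 0, "wz": 0, "hand": 50}]}}

```text
time_s: 40.6
tool_pos: [0.5207, 0.3395, 0.1692]
ee_rot: [-0.0, 0.047, 0.999, -0.0]
wrist_force: [-0.7, -0.5, -0.5]
width: 0.0499
```

Run:
```python
from mounts import *
st(); snap("side","d29.png",(150,140,370,320),3.6); snap("scene","s29.png",(120,90,350,310),2.6)
```

```text
t 40.6 p [0.5207 0.3395 0.1692] x [-0.996  0.095  0.   ] y [ 0.095  0.996 -0.   ] z [-0. -0. -1.] w 0.0499 F [-0.7 -0.5 -0.5]
```

View pics/d29.png

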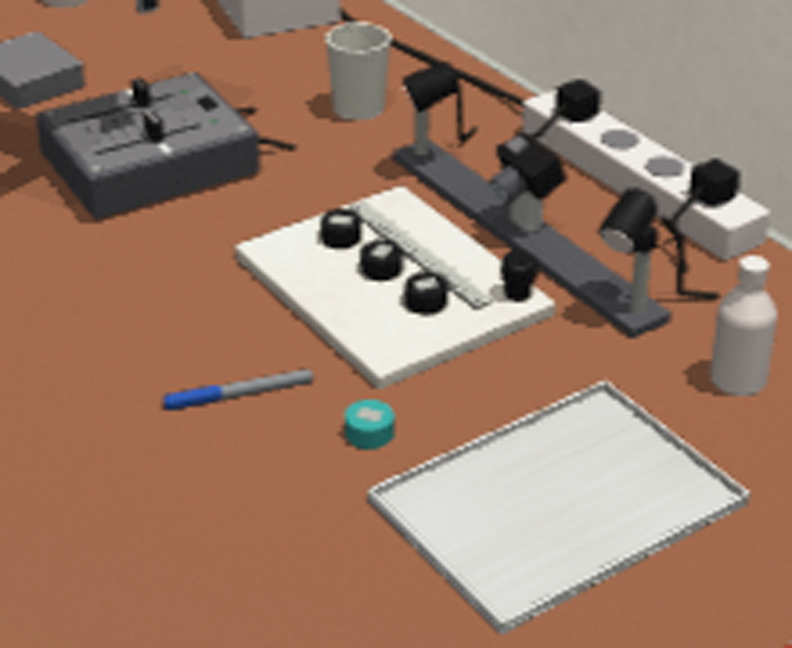

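Both lines were on their tapes for over 3 s (within 0.5 mm), with the row undisturbed. Next I grip the left cap and slide it back to off.

{"fn": "arm_command", "kwargs": {"increments": [{"dx": -0.03, "dy": 0.32, "dz": 0.9, "wx": 0, "wy": 0, "wz": 0, "hand": 50}, {"dx": 0, "dy": 0, "dz": 0.9, "wx": 0, "wy": 0, "wz": 0, "hand": 50}, {"dx": 0, "dy": 0, "dz": 0.9, "wx": 0, "wy": 0, "wz": 0, "hand": 50}, {"dx": 0, "dy": 0, "dz": 0.7, "wx": 0, "wy": 0, "wz": 0, "hand": 50}, {"dx": 0, "dy": 0, "dz": 0.27, "wx": 0, "wy": 0, "wz": 0, "hand": 50}, {"dx": 0, "dy": 0, "dz": 0, "wx": 0, "wy": 0, "wz": 0, "hand": 40}, {"dx": 0, "dy": 0, "dz": 0, "wx": 0, "wy": 0, "wz": 0, "hand": 18}, {"dx": 0, "dy": 0, "dz": 0, "wx": 0, "wy": 0, "wz": 0, "hand": 18}, {"dx": 0, "dy": 0, "dz": 0, "wx": 0, "wy": 0, "wz": 0, "hand": 18}, {"dx": 0, "dy": 0, "dz": 0, "wx": 0, "wy": 0, "wz": 0, "hand": 18}]}}

```text
time_s: 41.95
tool_pos: [0.5232, 0.3487, 0.0604]
ee_rot: [0.001, 0.047, 0.999, 0.0]
wrist_force: [0.3, -3.4, 5.7]
width: 0.0223
```

{"fn": "arm_command", "kwargs": {"increments": [{"dx": 0.2, "dy": 0, "dz": 0, "wx": 0, "wy": 0, "wz": 0, "hand": 18}, {"dx": 0.4, "dy": 0, "dz": 0, "wx": 0, "wy": 0, "wz": 0, "hand": 18}, {"dx": 0.4, "dy": 0, "dz": 0, "wx": 0, "wy": 0, "wz": 0, "hand": 18}, {"dx": 0.4, "dy": 0, "dz": 0, "wx": 0, "wy": 0, "wz": 0, "hand": 18}, {"dx": 0.3, "dy": 0, "dz": 0, "wx": 0, "wy": 0, "wz": 0, "hand": 18}, {"dx": 0.3, "dy": 0, "dz": 0, "wx": 0, "wy": 0, "wz": 0, "hand": 18}, {"dx": 0.1, "dy": 0, "dz": 0, "wx": 0, "wy": 0, "wz": 0, "hand": 18}, {"dx": 0, "dy": 0, "dz": 0, "wx": 0, "wy": 0, "wz": 0, "hand": 18}, {"dx": 0, "dy": 0, "dz": 0, "wx": 0, "wy": 0, "wz": 0, "hand": 18}]}}

```text
time_s: 43.08
tool_pos: [0.46, 0.355, 0.0603]
ee_rot: [0.001, 0.047, 0.999, 0.0]
wrist_force: [-1.1, -3.1, 8.1]
width: 0.022
```

{"fn": "arm_command", "kwargs": {"increments": [{"dx": 0.05, "dy": 0, "dz": 0, "wx": 0, "wy": 0, "wz": 0, "hand": 18}, {"dx": 0.03, "dy": 0, "dz": 0, "wx": 0, "wy": 0, "wz": 0, "hand": 18}, {"dx": 0, "dy": 0, "dz": 0, "wx": 0, "wy": 0, "wz": 0, "hand": 18}]}}

```text
time_s: 43.45
tool_pos: [0.4583, 0.3552, 0.0603]
ee_rot: [0.001, 0.047, 0.999, 0.0]
wrist_force: [1.2, -3.7, 7.2]
width: 0.0223
```

{"fn": "arm_command", "kwargs": {"increments": [{"dx": 0.05, "dy": 0, "dz": 0, "wx": 0, "wy": 0, "wz": 0, "hand": 18}, {"dx": 0, "dy": 0, "dz": 0, "wx": 0, "wy": 0, "wz": 0, "hand": 18}, {"dx": 0, "dy": 0, "dz": 0, "wx": 0, "wy": 0, "wz": 0, "hand": 18}]}}

```text
time_s: 43.82
tool_pos: [0.4568, 0.3553, 0.0603]
ee_rot: [0.001, 0.047, 0.999, 0.0]
wrist_force: [0.9, -3.7, 7.1]
width: 0.0222
```

{"fn": "arm_command", "kwargs": {"increments": [{"dx": 0.05, "dy": 0, "dz": 0, "wx": 0, "wy": 0, "wz": 0, "hand": 18}, {"dx": 0, "dy": 0, "dz": 0, "wx": 0, "wy": 0, "wz": 0, "hand": 18}, {"dx": 0, "dy": 0, "dz": 0, "wx": 0, "wy": 0, "wz": 0, "hand": 18}]}}

```text
time_s: 44.2
tool_pos: [0.4557, 0.3554, 0.0603]
ee_rot: [0.001, 0.047, 0.999, 0.0]
wrist_force: [1.2, -4.5, 7.6]
width: 0.0222
```

{"fn": "arm_command", "kwargs": {"increments": [{"dx": 0.05, "dy": 0, "dz": 0, "wx": 0, "wy": 0, "wz": 0, "hand": 18}, {"dx": 0, "dy": 0, "dz": 0, "wx": 0, "wy": 0, "wz": 0, "hand": 18}, {"dx": 0, "dy": 0, "dz": 0, "wx": 0, "wy": 0, "wz": 0, "hand": 18}]}}

```text
time_s: 44.58
tool_pos: [0.4556, 0.3555, 0.0604]
ee_rot: [0.003, 0.047, 0.999, 0.001]
wrist_force: [3.6, -5.6, 4.1]
width: 0.0222
```

Run:
```python
from mounts import *
st(); snap("wrist","w30.png",None,1.5)
```

```text
t 44.58 p [0.4556 0.3555 0.0604] x [-0.996  0.094 -0.006] y [0.094 0.996 0.001] z [ 0.006  0.001 -1.   ] w 0.0222 F [ 3.6 -5.6  4.1]
```

View pics/w30.png

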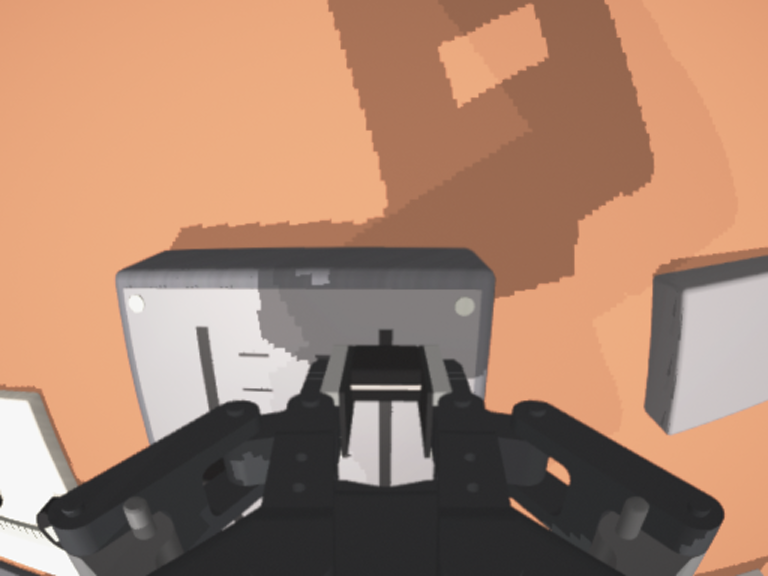

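The TCP stopped at x=0.4556 while the command moved on, the force rose, and the 67.9 mm of travel matches the expected 67.5. That is the stop. One more nudge, then release and back to the right fader.

{"fn": "arm_command", "kwargs": {"increments": [{"dx": 0.05, "dy": 0, "dz": 0, "wx": 0, "wy": 0, "wz": 0, "hand": 18}, {"dx": 0, "dy": 0, "dz": 0, "wx": 0, "wy": 0, "wz": 0, "hand": 18}, {"dx": 0, "dy": 0, "dz": 0, "wx": 0, "wy": 0, "wz": 0, "hand": 18}]}}

```text
time_s: 45.0
tool_pos: [0.4556, 0.3555, 0.0603]
ee_rot: [0.004, 0.047, 0.999, 0.001]
wrist_force: [6.6, -6.9, 3.8]
width: 0.0222
```

{"fn": "arm_command", "kwargs": {"increments": [{"dx": 0, "dy": 0, "dz": 0, "wx": 0, "wy": 0, "wz": 0, "hand": 30}, {"dx": 0, "dy": 0, "dz": 0, "wx": 0, "wy": 0, "wz": 0, "hand": 50}, {"dx": 0, "dy": 0, "dz": 0, "wx": 0, "wy": 0, "wz": 0, "hand": 50}, {"dx": 0, "dy": 0, "dz": -0.7, "wx": 0, "wy": 0, "wz": 0, "hand": 50}, {"dx": 0, "dy": 0, "dz": -1, "wx": 0, "wy": 0, "wz": 0, "hand": 50}, {"dx": -0.4, "dy": -0.7, "dz": -0.4, "wx": 0, "wy": 0, "wz": 0, "hand": 50}, {"dx": -0.6, "dy": -0.9, "dz": 0, "wx": 0, "wy": 0, "wz": 0, "hand": 50}, {"dx": -0.75, "dy": -0.7, "dz": 0, "wx": 0, "wy": 0, "wz": 0, "hand": 50}, {"dx": 0, "dy": 0, "dz": 0, "wx": 0, "wy": 0, "wz": 0, "hand": 50}, {"dx": 0, "dy": 0, "dz": 0, "wx": 0, "wy": 0, "wz": 0, "hand": 50}]}}

```text
time_s: 46.25
tool_pos: [0.4964, 0.2824, 0.1219]
ee_rot: [-0.001, 0.047, 0.999, 0.0]
wrist_force: [0.3, 0.4, -0.0]
width: 0.0501
```

Run:
```python
from mounts import *
st(); snap("wrist","w31.png",None,1.5)
```

```text
t 46.25 p [0.4964 0.2824 0.1219] x [-0.996  0.095  0.001] y [0.095 0.996 0.   ] z [-0.001  0.    -1.   ] w 0.0501 F [ 0.3  0.4 -0. ]
```

View pics/w31.png

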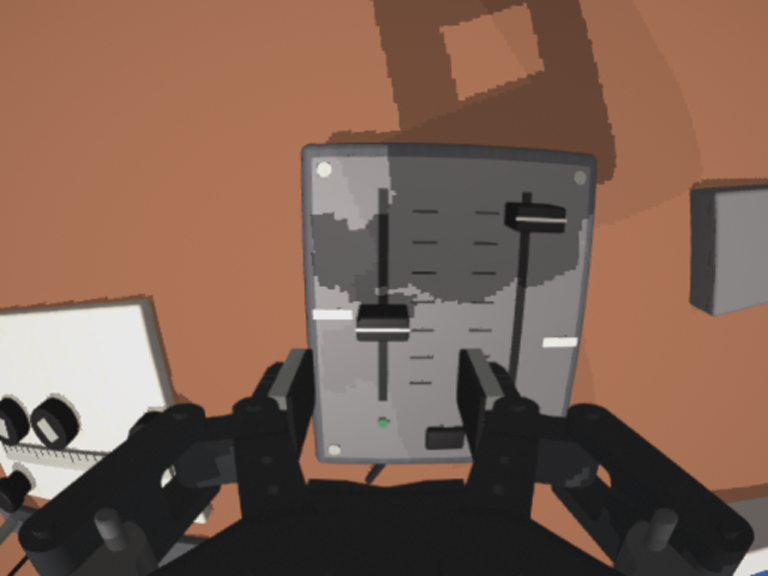

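The left cap is at off at (538,218). The right cap is between the fingers at (383,329).

{"fn": "arm_command", "kwargs": {"increments": [{"dx": -0.07, "dy": -0.04, "dz": 0.8, "wx": 0, "wy": 0, "wz": 0, "hand": 50}, {"dx": 0, "dy": 0, "dz": 0.8, "wx": 0, "wy": 0, "wz": 0, "hand": 50}, {"dx": 0, "dy": 0, "dz": 0.5, "wx": 0, "wy": 0, "wz": 0, "hand": 50}, {"dx": 0, "dy": 0, "dz": 0, "wx": 0, "wy": 0, "wz": 0, "hand": 40}, {"dx": 0, "dy": 0, "dz": 0, "wx": 0, "wy": 0, "wz": 0, "hand": 18}, {"dx": 0, "dy": 0, "dz": 0, "wx": 0, "wy": 0, "wz": 0, "hand": 18}, {"dx": 0, "dy": 0, "dz": 0, "wx": 0, "wy": 0, "wz": 0, "hand": 18}, {"dx": 0, "dy": 0, "dz": 0, "wx": 0, "wy": 0, "wz": 0, "hand": 18}]}}

```text
time_s: 47.3
tool_pos: [0.4994, 0.2807, 0.0599]
ee_rot: [0.0, 0.047, 0.999, 0.0]
wrist_force: [-0.7, -2.1, 3.9]
width: 0.0224
```

{"fn": "arm_command", "kwargs": {"increments": [{"dx": 0.2, "dy": 0, "dz": 0, "wx": 0, "wy": 0, "wz": 0, "hand": 18}, {"dx": 0.4, "dy": 0, "dz": 0, "wx": 0, "wy": 0, "wz": 0, "hand": 18}, {"dx": 0.4, "dy": 0, "dz": 0, "wx": 0, "wy": 0, "wz": 0, "hand": 18}, {"dx": 0.3, "dy": 0, "dz": 0, "wx": 0, "wy": 0, "wz": 0, "hand": 18}, {"dx": 0.2, "dy": 0, "dz": 0, "wx": 0, "wy": 0, "wz": 0, "hand": 18}, {"dx": 0.1, "dy": 0, "dz": 0, "wx": 0, "wy": 0, "wz": 0, "hand": 18}, {"dx": 0.05, "dy": 0, "dz": 0, "wx": 0, "wy": 0, "wz": 0, "hand": 18}, {"dx": 0, "dy": 0, "dz": 0, "wx": 0, "wy": 0, "wz": 0, "hand": 18}, {"dx": 0, "dy": 0, "dz": 0, "wx": 0, "wy": 0, "wz": 0, "hand": 18}]}}

```text
time_s: 48.42
tool_pos: [0.4499, 0.2856, 0.0598]
ee_rot: [0.001, 0.047, 0.999, 0.0]
wrist_force: [0.6, -1.8, 6.9]
width: 0.0224
```

{"fn": "arm_command", "kwargs": {"increments": [{"dx": 0.05, "dy": 0, "dz": 0, "wx": 0, "wy": 0, "wz": 0, "hand": 18}, {"dx": 0, "dy": 0, "dz": 0, "wx": 0, "wy": 0, "wz": 0, "hand": 18}, {"dx": 0, "dy": 0, "dz": 0, "wx": 0, "wy": 0, "wz": 0, "hand": 18}]}}

```text
time_s: 48.8
tool_pos: [0.4485, 0.2857, 0.0598]
ee_rot: [0.001, 0.047, 0.999, 0.0]
wrist_force: [-0.3, -1.9, 7.3]
width: 0.0221
```

{"fn": "arm_command", "kwargs": {"increments": [{"dx": 0.05, "dy": 0, "dz": 0, "wx": 0, "wy": 0, "wz": 0, "hand": 18}, {"dx": 0, "dy": 0, "dz": 0, "wx": 0, "wy": 0, "wz": 0, "hand": 18}, {"dx": 0, "dy": 0, "dz": 0, "wx": 0, "wy": 0, "wz": 0, "hand": 18}]}}

```text
time_s: 49.18
tool_pos: [0.4484, 0.2858, 0.0598]
ee_rot: [0.002, 0.047, 0.999, 0.0]
wrist_force: [2.4, -2.6, 5.3]
width: 0.0223
```

The stop has been reached. One more nudge, then I release, lift and look.

{"fn": "arm_command", "kwargs": {"increments": [{"dx": 0.06, "dy": 0, "dz": 0, "wx": 0, "wy": 0, "wz": 0, "hand": 18}, {"dx": 0, "dy": 0, "dz": 0, "wx": 0, "wy": 0, "wz": 0, "hand": 18}, {"dx": 0, "dy": 0, "dz": 0, "wx": 0, "wy": 0, "wz": 0, "hand": 18}]}}

```text
time_s: 49.55
tool_pos: [0.4483, 0.2858, 0.0599]
ee_rot: [0.004, 0.047, 0.999, 0.001]
wrist_force: [6.1, -5.4, 3.4]
width: 0.0225
```

{"fn": "arm_command", "kwargs": {"increments": [{"dx": 0, "dy": 0, "dz": 0, "wx": 0, "wy": 0, "wz": 0, "hand": 30}, {"dx": 0, "dy": 0, "dz": 0, "wx": 0, "wy": 0, "wz": 0, "hand": 50}, {"dx": 0, "dy": 0, "dz": 0, "wx": 0, "wy": 0, "wz": 0, "hand": 50}, {"dx": 0, "dy": 0, "dz": -0.7, "wx": 0, "wy": 0, "wz": 0, "hand": 50}, {"dx": 0, "dy": 0, "dz": -1, "wx": 0, "wy": 0, "wz": 0, "hand": 50}, {"dx": -0.5, "dy": 0, "dz": -1, "wx": 0, "wy": 0, "wz": 0, "hand": 50}, {"dx": -0.8, "dy": 0, "dz": -1, "wx": 0, "wy": 0, "wz": 0, "hand": 50}, {"dx": -0.7, "dy": 0, "dz": -0.5, "wx": 0, "wy": 0, "wz": 0, "hand": 60}, {"dx": 0, "dy": 0, "dz": 0, "wx": 0, "wy": 0, "wz": -0.68, "hand": 60}, {"dx": 0, "dy": 0, "dz": 0, "wx": 0, "wy": 0, "wz": 0, "hand": 60}]}}

```text
time_s: 50.8
tool_pos: [0.5043, 0.2801, 0.1849]
ee_rot: [-0.0, 0.0, 1.0, -0.0]
wrist_force: [-0.3, -0.5, -0.0]
width: 0.06
```

Run:
```python
from mounts import *
st(); snap("wrist","w32.png",None,1.5)
```

```text
t 50.8 p [0.5043 0.2801 0.1849] x [-1.     0.001  0.001] y [ 0.001  1.    -0.   ] z [-0.001 -0.    -1.   ] w 0.06 F [-0.3 -0.5 -0. ]
```

View pics/w32.png

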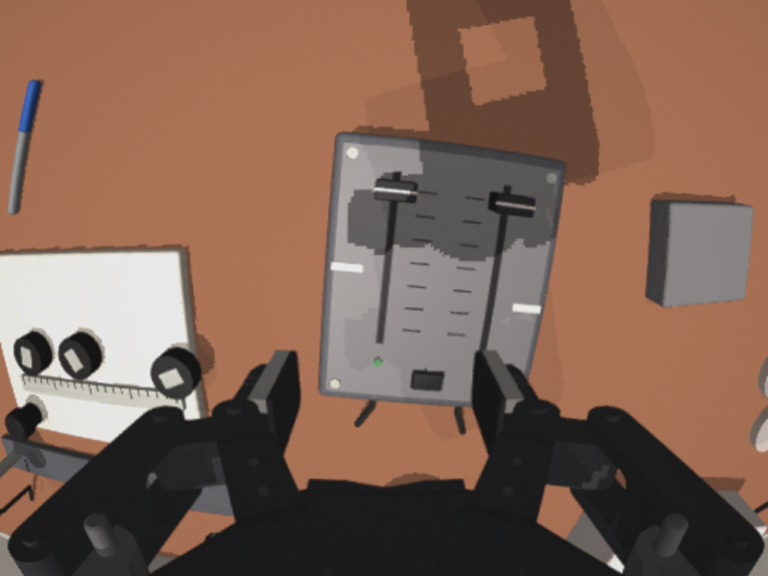

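Both caps are at off, at (396,192) and (513,205). The leftmost mount has since been knocked to (175,375). That came after the photo, since the row was intact at the end of the hold. I verify the faders and move over the plate.

```bash
python3 -c "
from off import *
off(dict(capL=(513,205,.075),capR=(396,191.5,.075)))"
```

```text
capL [0.4541 0.3533 0.075 ] along -57.3 tool [ 49.8  73.1 109.7]
capR [0.4477 0.2855 0.075 ] along -57.3 tool [ 56.1   5.3 109.7]
```

{"fn": "arm_command", "kwargs": {"increments": [{"dx": -0.3, "dy": -0.7, "dz": 0, "wx": 0, "wy": 0, "wz": 0, "hand": 62}, {"dx": -0.4, "dy": -1, "dz": 0, "wx": 0, "wy": 0, "wz": 0, "hand": 62}, {"dx": -0.4, "dy": -1, "dz": 0, "wx": 0, "wy": 0, "wz": 0, "hand": 62}, {"dx": -0.4, "dy": -1, "dz": 0, "wx": 0, "wy": 0, "wz": 0, "hand": 62}, {"dx": -0.4, "dy": -1, "dz": 0, "wx": 0, "wy": 0, "wz": 0, "hand": 62}, {"dx": -0.4, "dy": -1, "dz": 0, "wx": 0, "wy": 0, "wz": 0, "hand": 62}, {"dx": -0.2, "dy": -0.8, "dz": 0, "wx": 0, "wy": 0, "wz": 0, "hand": 62}, {"dx": 0, "dy": 0, "dz": 0, "wx": 0, "wy": 0, "wz": 0, "hand": 62}, {"dx": 0, "dy": 0, "dz": 0, "wx": 0, "wy": 0, "wz": 0, "hand": 62}]}}

```text
time_s: 52.02
tool_pos: [0.5791, 0.086, 0.1847]
ee_rot: [-0.001, -0.0, 1.0, 0.0]
wrist_force: [0.3, 0.9, -0.5]
width: 0.062
```

Run:
```python
from mounts import *
st(); find("w33.png",.016)
```

```text
t 52.02 p [0.5791 0.086  0.1847] x [-1.    -0.     0.001] y [-0.     1.     0.001] z [-0.001  0.001 -1.   ] w 0.062 F [ 0.3  0.9 -0.5]
px 419 283 pos [0.5882 0.109 ] size [0.042  0.0389]
px 193 272 pos [ 0.5796 -0.0562] size [0.0396 0.0454]
px 276 269 pos [0.5776 0.0089] size [0.041  0.0411]
px 733 181 pos [0.4976 0.3898] size [0.1217 0.0584]
px 666 160 pos [0.4896 0.3131] size [0.1223 0.0465]
px 612 168 pos [0.4998 0.2435] size [0.1881 0.0423]
```

View pics/w33.png

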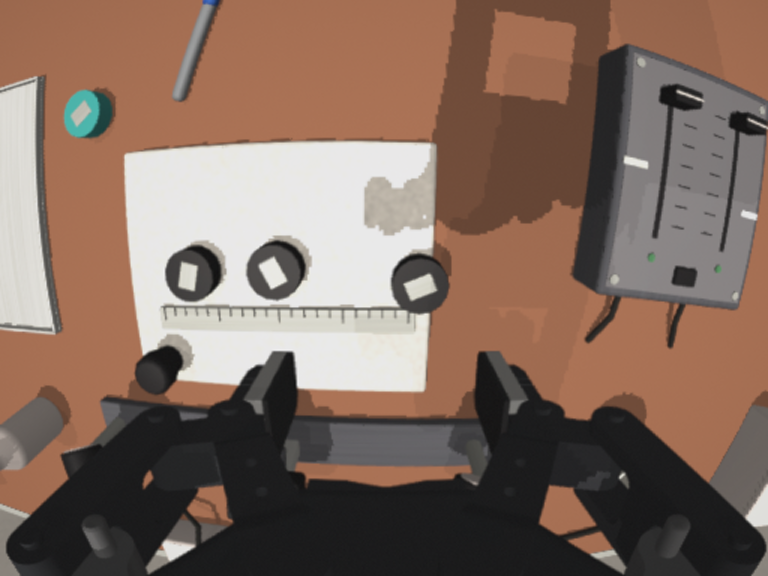

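Both faders read -57.3 mm, fully off. The knocked mount lies at about (0.588,0.109), flat and overhanging the plate's left edge. I return it first.

{"fn": "arm_command", "kwargs": {"increments": [{"dx": -0.27, "dy": 0.75, "dz": 0.8, "wx": 0, "wy": 0, "wz": 0, "hand": 62}, {"dx": 0, "dy": 0, "dz": 1, "wx": 0, "wy": 0, "wz": 0, "hand": 62}, {"dx": 0, "dy": 0, "dz": 1, "wx": 0, "wy": 0, "wz": 0, "hand": 62}, {"dx": 0, "dy": 0, "dz": 0, "wx": 0, "wy": 0, "wz": 0, "hand": 62}, {"dx": 0, "dy": 0, "dz": 0, "wx": 0, "wy": 0, "wz": 0, "hand": 62}]}}

```text
time_s: 52.7
tool_pos: [0.5885, 0.1084, 0.102]
ee_rot: [0.001, -0.001, 1.0, 0.0]
wrist_force: [-0.3, -0.0, -0.1]
width: 0.0621
```

Run:
```python
from mounts import *
st(); find("w34.png",.016)
```

```text
t 52.7 p [0.5885 0.1084 0.102 ] x [-1.    -0.001 -0.001] y [-0.001  1.     0.   ] z [ 0.001  0.    -1.   ] w 0.0621 F [-0.3 -0.  -0.1]
px 386 306 pos [0.588  0.1089] size [0.0432 0.0391]
px 105 290 pos [ 0.58  -0.056] size [0.0419 0.0513]
px 200 286 pos [0.578  0.0083] size [0.0423 0.0454]
px 721 141 pos [0.4854 0.3226] size [0.1322 0.0574]
px 656 160 pos [0.5027 0.2478] size [0.1892 0.0543]
```

View pics/w34.png

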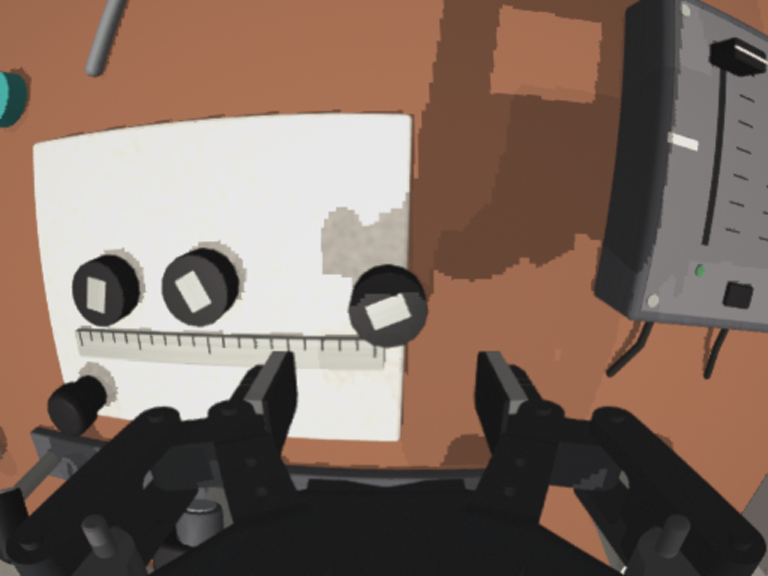

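The mount is centred at (387,306). I descend and grip.

{"fn": "arm_command", "kwargs": {"increments": [{"dx": 0.03, "dy": 0, "dz": 0.9, "wx": 0, "wy": 0, "wz": 0, "hand": 62}, {"dx": 0, "dy": 0, "dz": 0.9, "wx": 0, "wy": 0, "wz": 0, "hand": 62}, {"dx": 0, "dy": 0, "dz": 0.6, "wx": 0, "wy": 0, "wz": 0, "hand": 62}, {"dx": 0, "dy": 0, "dz": 0.28, "wx": 0, "wy": 0, "wz": 0, "hand": 62}, {"dx": 0, "dy": 0, "dz": 0, "wx": 0, "wy": 0, "wz": 0, "hand": 62}, {"dx": 0, "dy": 0, "dz": 0, "wx": 0, "wy": 0, "wz": 0, "hand": 30}, {"dx": 0, "dy": 0, "dz": 0, "wx": 0, "wy": 0, "wz": 0, "hand": 30}, {"dx": 0, "dy": 0, "dz": 0, "wx": 0, "wy": 0, "wz": 0, "hand": 30}, {"dx": 0, "dy": 0, "dz": 0, "wx": 0, "wy": 0, "wz": 0, "hand": 30}, {"dx": 0, "dy": 0, "dz": 0, "wx": 0, "wy": 0, "wz": 0, "hand": 30}]}}

```text
time_s: 54.0
tool_pos: [0.588, 0.1077, 0.022]
ee_rot: [0.001, -0.0, 1.0, 0.0]
wrist_force: [-1.9, 0.3, 5.8]
width: 0.0375
```

{"fn": "arm_command", "kwargs": {"increments": [{"dx": 0, "dy": 0, "dz": -0.4, "wx": 0, "wy": 0, "wz": 0, "hand": 30}, {"dx": 0, "dy": 0, "dz": -0.8, "wx": 0, "wy": 0, "wz": 0, "hand": 30}, {"dx": 0, "dy": 0, "dz": -0.8, "wx": 0, "wy": 0, "wz": 0, "hand": 30}, {"dx": 0, "dy": 0, "dz": -0.5, "wx": 0, "wy": 0, "wz": 0, "hand": 30}, {"dx": 0, "dy": 0, "dz": 0, "wx": 0, "wy": 0, "wz": 0, "hand": 30}]}}

```text
time_s: 54.62
tool_pos: [0.588, 0.1077, 0.0971]
ee_rot: [0.001, -0.0, 1.0, -0.0]
wrist_force: [-0.2, 0.4, -1.5]
width: 0.0373
```

Run:
```python
from mounts import *
st(); snap("wrist","w35.png",None,1.5)
```

```text
t 54.62 p [0.588  0.1077 0.0971] x [-1.    -0.    -0.003] y [-0.  1. -0.] z [ 0.003 -0.    -1.   ] w 0.0373 F [-0.2  0.4 -1.5]
```

View pics/w35.png

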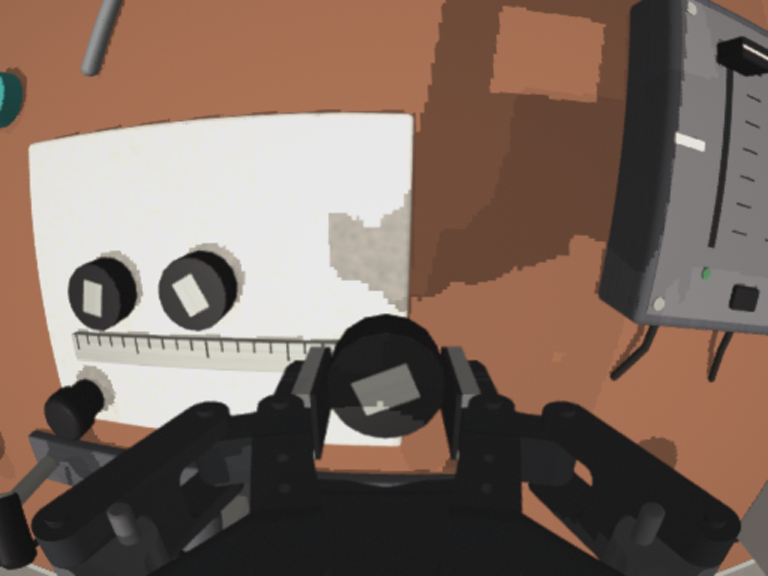

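Held level at (386,375). I carry it to the tray at (0.585,-0.305).

{"fn": "arm_command", "kwargs": {"increments": [{"dx": 0.1, "dy": -0.5, "dz": 0, "wx": 0, "wy": 0, "wz": 0, "hand": 30}, {"dx": 0, "dy": -0.9, "dz": 0, "wx": 0, "wy": 0, "wz": 0, "hand": 30}, {"dx": 0, "dy": -1, "dz": 0, "wx": 0, "wy": 0, "wz": 0, "hand": 30}, {"dx": 0, "dy": -1, "dz": 0, "wx": 0, "wy": 0, "wz": 0, "hand": 30}, {"dx": 0, "dy": -1, "dz": 0, "wx": 0, "wy": 0, "wz": 0, "hand": 30}, {"dx": 0, "dy": -1, "dz": 0, "wx": 0, "wy": 0, "wz": 0, "hand": 30}, {"dx": 0, "dy": -1, "dz": 0, "wx": 0, "wy": 0, "wz": 0, "hand": 30}, {"dx": 0, "dy": -1, "dz": 0, "wx": 0, "wy": 0, "wz": 0, "hand": 30}, {"dx": 0, "dy": -1, "dz": 0, "wx": 0, "wy": 0, "wz": 0, "hand": 30}, {"dx": 0, "dy": -1, "dz": 0, "wx": 0, "wy": 0, "wz": 0, "hand": 30}]}}

```text
time_s: 55.92
tool_pos: [0.5828, -0.176, 0.0944]
ee_rot: [-0.001, 0.0, 1.0, 0.0]
wrist_force: [0.1, 0.5, -0.6]
width: 0.0376
```

{"fn": "arm_command", "kwargs": {"increments": [{"dx": 0, "dy": -1, "dz": 0, "wx": 0, "wy": 0, "wz": 0, "hand": 30}, {"dx": 0, "dy": -1, "dz": 0, "wx": 0, "wy": 0, "wz": 0, "hand": 30}, {"dx": 0, "dy": -1, "dz": 0, "wx": 0, "wy": 0, "wz": 0, "hand": 30}, {"dx": 0, "dy": -1, "dz": 0, "wx": 0, "wy": 0, "wz": 0, "hand": 30}, {"dx": 0, "dy": -0.36, "dz": 0, "wx": 0, "wy": 0, "wz": 0, "hand": 30}, {"dx": 0, "dy": 0, "dz": 0, "wx": 0, "wy": 0, "wz": 0, "hand": 30}, {"dx": 0, "dy": 0, "dz": 0, "wx": 0, "wy": 0, "wz": 0, "hand": 30}]}}

```text
time_s: 56.8
tool_pos: [0.5836, -0.3038, 0.0952]
ee_rot: [-0.001, -0.0, 1.0, 0.001]
wrist_force: [0.2, 0.2, -1.2]
width: 0.0374
```

Run:
```python
from mounts import *
st(); snap("wrist","w36.png",None,1.5)
```

```text
t 56.8 p [ 0.5836 -0.3038  0.0952] x [-1.    -0.001  0.001] y [-0.001  1.     0.002] z [-0.001  0.002 -1.   ] w 0.0374 F [ 0.2  0.2 -1.2]
```

View pics/w36.png

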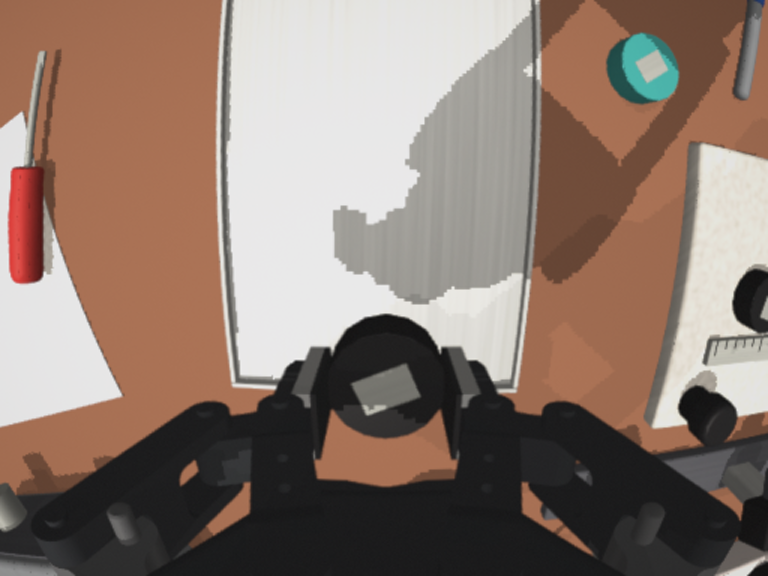

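I'm over the tray with the mount still level. Lowering.

{"fn": "arm_command", "kwargs": {"increments": [{"dx": 0, "dy": 0, "dz": 0.9, "wx": 0, "wy": 0, "wz": 0, "hand": 30}, {"dx": 0, "dy": 0, "dz": 0.9, "wx": 0, "wy": 0, "wz": 0, "hand": 30}, {"dx": 0, "dy": 0, "dz": 0.6, "wx": 0, "wy": 0, "wz": 0, "hand": 30}, {"dx": 0, "dy": 0, "dz": 0.3, "wx": 0, "wy": 0, "wz": 0, "hand": 30}, {"dx": 0, "dy": 0, "dz": 0.12, "wx": 0, "wy": 0, "wz": 0, "hand": 30}, {"dx": 0, "dy": 0, "dz": 0, "wx": 0, "wy": 0, "wz": 0, "hand": 30}, {"dx": 0, "dy": 0, "dz": 0, "wx": 0, "wy": 0, "wz": 0, "hand": 30}]}}

```text
time_s: 57.72
tool_pos: [0.5847, -0.3056, 0.012]
ee_rot: [0.001, -0.0, 1.0, -0.001]
wrist_force: [-0.0, 0.2, -0.6]
width: 0.0375
```

{"fn": "arm_command", "kwargs": {"increments": [{"dx": 0, "dy": 0, "dz": 0.09, "wx": 0, "wy": 0, "wz": 0, "hand": 30}, {"dx": 0, "dy": 0, "dz": 0, "wx": 0, "wy": 0, "wz": 0, "hand": 30}, {"dx": 0, "dy": 0, "dz": 0, "wx": 0, "wy": 0, "wz": 0, "hand": 42}, {"dx": 0, "dy": 0, "dz": 0, "wx": 0, "wy": 0, "wz": 0, "hand": 52}, {"dx": 0, "dy": 0, "dz": 0, "wx": 0, "wy": 0, "wz": 0, "hand": 52}, {"dx": 0, "dy": 0, "dz": -0.5, "wx": 0, "wy": 0, "wz": 0, "hand": 52}, {"dx": 0, "dy": 0, "dz": -1, "wx": 0, "wy": 0, "wz": 0, "hand": 52}, {"dx": 0, "dy": 0, "dz": -1, "wx": 0, "wy": 0, "wz": 0, "hand": 60}, {"dx": 0, "dy": 0, "dz": -0.7, "wx": 0, "wy": 0, "wz": 0, "hand": 60}, {"dx": 0, "dy": 0, "dz": 0, "wx": 0, "wy": 0, "wz": 0, "hand": 60}]}}

```text
time_s: 58.98
tool_pos: [0.5857, -0.3062, 0.1074]
ee_rot: [0.002, -0.0, 1.0, -0.002]
wrist_force: [0.1, -0.4, -0.3]
width: 0.0599
```

Run:
```python
from mounts import *
st(); find("w37.png",.003)
```

```text
t 58.98 p [ 0.5857 -0.3062  0.1074] x [-1.    -0.    -0.005] y [-0.     1.    -0.003] z [ 0.005 -0.003 -1.   ] w 0.0599 F [ 0.1 -0.4 -0.3]
px 750 292 pos [ 0.5844 -0.0481] size [0.0449 0.053 ]
px 388 294 pos [ 0.5852 -0.3059] size [0.0428 0.0388]
```

View pics/w37.png

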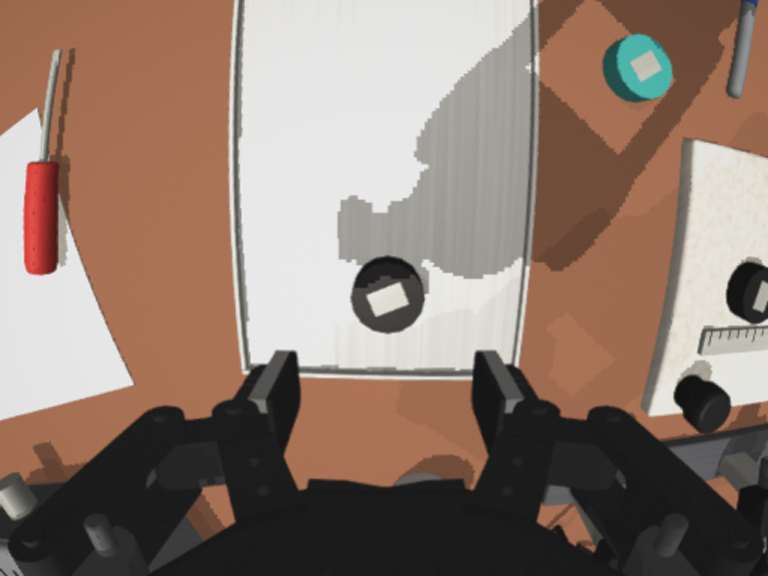

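The first mount is back in the tray, flat at (388,295). Now the right mount on the plate.

{"fn": "arm_command", "kwargs": {"increments": [{"dx": 0.1, "dy": 0.6, "dz": 0, "wx": 0, "wy": 0, "wz": 0, "hand": 62}, {"dx": 0.05, "dy": 1, "dz": 0, "wx": 0, "wy": 0, "wz": 0, "hand": 62}, {"dx": 0, "dy": 1, "dz": 0, "wx": 0, "wy": 0, "wz": 0, "hand": 62}, {"dx": 0, "dy": 1, "dz": 0, "wx": 0, "wy": 0, "wz": 0, "hand": 62}, {"dx": 0, "dy": 1, "dz": 0, "wx": 0, "wy": 0, "wz": 0, "hand": 62}, {"dx": 0, "dy": 1, "dz": 0, "wx": 0, "wy": 0, "wz": 0, "hand": 62}, {"dx": 0, "dy": 1, "dz": 0, "wx": 0, "wy": 0, "wz": 0, "hand": 62}, {"dx": 0, "dy": 1, "dz": 0, "wx": 0, "wy": 0, "wz": 0, "hand": 62}, {"dx": 0, "dy": 0.7, "dz": 0, "wx": 0, "wy": 0, "wz": 0, "hand": 62}, {"dx": 0, "dy": 0, "dz": 0, "wx": 0, "wy": 0, "wz": 0, "hand": 62}]}}

```text
time_s: 60.28
tool_pos: [0.5786, -0.0542, 0.1037]
ee_rot: [-0.001, -0.002, 1.0, 0.0]
wrist_force: [0.7, -0.2, -0.1]
width: 0.0618
```

{"fn": "arm_command", "kwargs": {"increments": [{"dx": 0, "dy": 0, "dz": 0, "wx": 0, "wy": 0, "wz": 0, "hand": 60}, {"dx": 0, "dy": 0, "dz": 0, "wx": 0, "wy": 0, "wz": 0, "hand": 60}]}}

```text
time_s: 60.52
tool_pos: [0.5799, -0.0573, 0.1044]
ee_rot: [0.0, 0.0, 1.0, -0.0]
wrist_force: [0.5, 0.4, -0.5]
width: 0.0597
```

Run:
```python
from mounts import *
st(); find("w38.png",.016)
```

```text
t 60.52 p [ 0.5799 -0.0573  0.1044] x [-1.     0.001 -0.   ] y [ 0.001  1.    -0.   ] z [ 0. -0. -1.] w 0.0597 F [ 0.5  0.4 -0.5]
px 35 304 pos [ 0.5812 -0.2903] size [0.0406 0.0541]
px 387 305 pos [ 0.5806 -0.0568] size [0.0429 0.0395]
px 509 300 pos [0.5784 0.0077] size [0.0423 0.0429]
```

View pics/w38.png

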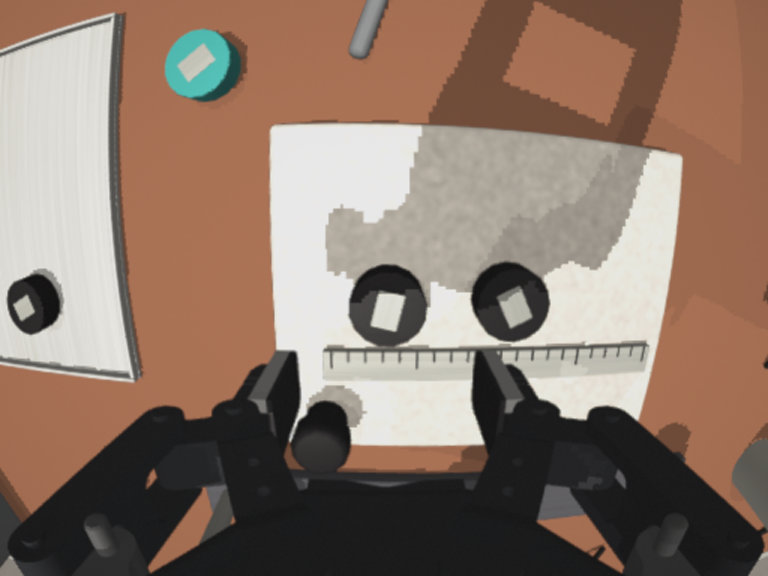

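The target mount is centred at (387,305). I narrow the opening to 52 mm to keep clear of its neighbour, then grip.

{"fn": "arm_command", "kwargs": {"increments": [{"dx": 0, "dy": 0, "dz": 0.8, "wx": 0, "wy": 0, "wz": 0, "hand": 52}, {"dx": 0, "dy": 0, "dz": 0.9, "wx": 0, "wy": 0, "wz": 0, "hand": 52}, {"dx": 0, "dy": 0, "dz": 0.7, "wx": 0, "wy": 0, "wz": 0, "hand": 52}, {"dx": 0, "dy": 0, "dz": 0.38, "wx": 0, "wy": 0, "wz": 0, "hand": 52}, {"dx": 0, "dy": 0, "dz": 0, "wx": 0, "wy": 0, "wz": 0, "hand": 52}, {"dx": 0, "dy": 0, "dz": 0, "wx": 0, "wy": 0, "wz": 0, "hand": 30}, {"dx": 0, "dy": 0, "dz": 0, "wx": 0, "wy": 0, "wz": 0, "hand": 30}, {"dx": 0, "dy": 0, "dz": 0, "wx": 0, "wy": 0, "wz": 0, "hand": 30}, {"dx": 0, "dy": 0, "dz": 0, "wx": 0, "wy": 0, "wz": 0, "hand": 30}]}}

```text
time_s: 61.7
tool_pos: [0.5804, -0.0564, 0.022]
ee_rot: [0.001, -0.0, 1.0, -0.0]
wrist_force: [-0.2, -1.3, 6.1]
width: 0.0377
```

{"fn": "arm_command", "kwargs": {"increments": [{"dx": 0, "dy": 0, "dz": -0.4, "wx": 0, "wy": 0, "wz": 0, "hand": 30}, {"dx": 0, "dy": 0, "dz": -0.8, "wx": 0, "wy": 0, "wz": 0, "hand": 30}, {"dx": 0, "dy": 0, "dz": -0.8, "wx": 0, "wy": 0, "wz": 0, "hand": 30}, {"dx": 0, "dy": 0, "dz": -0.5, "wx": 0, "wy": 0, "wz": 0, "hand": 30}, {"dx": 0, "dy": 0, "dz": 0, "wx": 0, "wy": 0, "wz": 0, "hand": 30}]}}

```text
time_s: 62.32
tool_pos: [0.5804, -0.0563, 0.0972]
ee_rot: [0.001, -0.0, 1.0, -0.0]
wrist_force: [0.3, 0.3, -1.6]
width: 0.0372
```

Run:
```python
from mounts import *
st(); snap("wrist","w39.png",None,1.2)
```

```text
t 62.33 p [ 0.5804 -0.0563  0.0972] x [-1.    -0.    -0.002] y [-0.     1.    -0.001] z [ 0.002 -0.001 -1.   ] w 0.0372 F [ 0.3  0.3 -1.6]
```

View pics/w39.png

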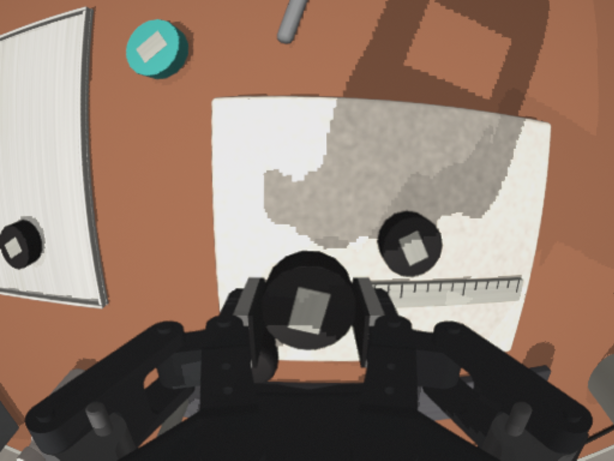

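Held level. I carry it to (0.52,-0.305).

{"fn": "arm_command", "kwargs": {"increments": [{"dx": 0.11, "dy": -0.5, "dz": 0, "wx": 0, "wy": 0, "wz": 0, "hand": 30}, {"dx": 0.2, "dy": -0.9, "dz": 0, "wx": 0, "wy": 0, "wz": 0, "hand": 30}, {"dx": 0.3, "dy": -1, "dz": 0, "wx": 0, "wy": 0, "wz": 0, "hand": 30}, {"dx": 0.3, "dy": -1, "dz": 0, "wx": 0, "wy": 0, "wz": 0, "hand": 30}, {"dx": 0.3, "dy": -1, "dz": 0, "wx": 0, "wy": 0, "wz": 0, "hand": 30}, {"dx": 0.3, "dy": -1, "dz": 0, "wx": 0, "wy": 0, "wz": 0, "hand": 30}, {"dx": 0.3, "dy": -1, "dz": 0, "wx": 0, "wy": 0, "wz": 0, "hand": 30}, {"dx": 0.2, "dy": -1, "dz": 0, "wx": 0, "wy": 0, "wz": 0, "hand": 30}, {"dx": 0, "dy": -0.89, "dz": 0, "wx": 0, "wy": 0, "wz": 0, "hand": 30}, {"dx": 0, "dy": 0, "dz": 0, "wx": 0, "wy": 0, "wz": 0, "hand": 30}]}}

```text
time_s: 63.62
tool_pos: [0.5195, -0.3077, 0.0956]
ee_rot: [0.0, 0.001, 1.0, -0.0]
wrist_force: [-0.1, 0.7, -0.1]
width: 0.0374
```

{"fn": "arm_command", "kwargs": {"increments": [{"dx": 0, "dy": 0, "dz": 0, "wx": 0, "wy": 0, "wz": 0, "hand": 30}, {"dx": 0, "dy": 0, "dz": 0, "wx": 0, "wy": 0, "wz": 0, "hand": 30}]}}

```text
time_s: 63.88
tool_pos: [0.5193, -0.3036, 0.0958]
ee_rot: [-0.0, -0.001, 1.0, 0.001]
wrist_force: [0.3, 0.5, -0.3]
width: 0.0377
```

Run:
```python
from mounts import *
st(); snap("wrist","w40.png",None,1.2)
```

```text
t 63.88 p [ 0.5193 -0.3036  0.0958] x [-1.    -0.002  0.001] y [-0.002  1.     0.001] z [-0.001  0.001 -1.   ] w 0.0377 F [ 0.3  0.5 -0.3]
```

View pics/w40.png

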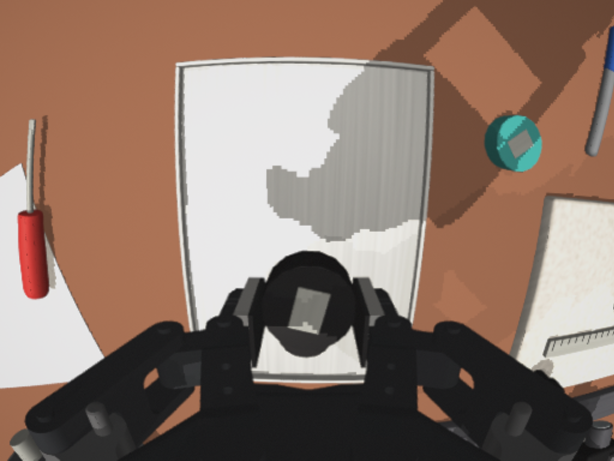

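{"fn": "arm_command", "kwargs": {"increments": [{"dx": 0, "dy": 0, "dz": 0.9, "wx": 0, "wy": 0, "wz": 0, "hand": 30}, {"dx": 0, "dy": 0, "dz": 0.9, "wx": 0, "wy": 0, "wz": 0, "hand": 30}, {"dx": 0, "dy": 0, "dz": 0.6, "wx": 0, "wy": 0, "wz": 0, "hand": 30}, {"dx": 0, "dy": 0, "dz": 0.3, "wx": 0, "wy": 0, "wz": 0, "hand": 30}, {"dx": 0, "dy": 0, "dz": 0.12, "wx": 0, "wy": 0, "wz": 0, "hand": 30}, {"dx": 0, "dy": 0, "dz": 0, "wx": 0, "wy": 0, "wz": 0, "hand": 30}, {"dx": 0, "dy": 0, "dz": 0, "wx": 0, "wy": 0, "wz": 0, "hand": 30}]}}

```text
time_s: 64.8
tool_pos: [0.5199, -0.3053, 0.0122]
ee_rot: [0.001, -0.0, 1.0, -0.0]
wrist_force: [0.2, -0.7, -0.1]
width: 0.0374
```

{"fn": "arm_command", "kwargs": {"increments": [{"dx": 0, "dy": 0, "dz": 0.09, "wx": 0, "wy": 0, "wz": 0, "hand": 30}, {"dx": 0, "dy": 0, "dz": 0, "wx": 0, "wy": 0, "wz": 0, "hand": 30}, {"dx": 0, "dy": 0, "dz": 0, "wx": 0, "wy": 0, "wz": 0, "hand": 42}, {"dx": 0, "dy": 0, "dz": 0, "wx": 0, "wy": 0, "wz": 0, "hand": 52}, {"dx": 0, "dy": 0, "dz": 0, "wx": 0, "wy": 0, "wz": 0, "hand": 52}, {"dx": 0, "dy": 0, "dz": -0.5, "wx": 0, "wy": 0, "wz": 0, "hand": 52}, {"dx": 0, "dy": 0, "dz": -1, "wx": 0, "wy": 0, "wz": 0, "hand": 52}, {"dx": 0, "dy": 0, "dz": -1, "wx": 0, "wy": 0, "wz": 0, "hand": 60}, {"dx": 0, "dy": 0, "dz": -0.7, "wx": 0, "wy": 0, "wz": 0, "hand": 60}, {"dx": 0, "dy": 0, "dz": 0, "wx": 0, "wy": 0, "wz": 0, "hand": 60}]}}

```text
time_s: 66.05
tool_pos: [0.5207, -0.3059, 0.1074]
ee_rot: [0.002, -0.0, 1.0, -0.002]
wrist_force: [-0.4, 0.1, 0.8]
width: 0.0604
```

Run:
```python
from mounts import *
st(); find("w41.png",.003)
```

```text
t 66.05 p [ 0.5207 -0.3059  0.1074] x [-1.    -0.    -0.004] y [-0.     1.    -0.004] z [ 0.004 -0.004 -1.   ] w 0.0604 F [-0.4  0.1  0.8]
px 387 293 pos [ 0.5193 -0.3057] size [0.0427 0.0387]
```

View pics/w41.png

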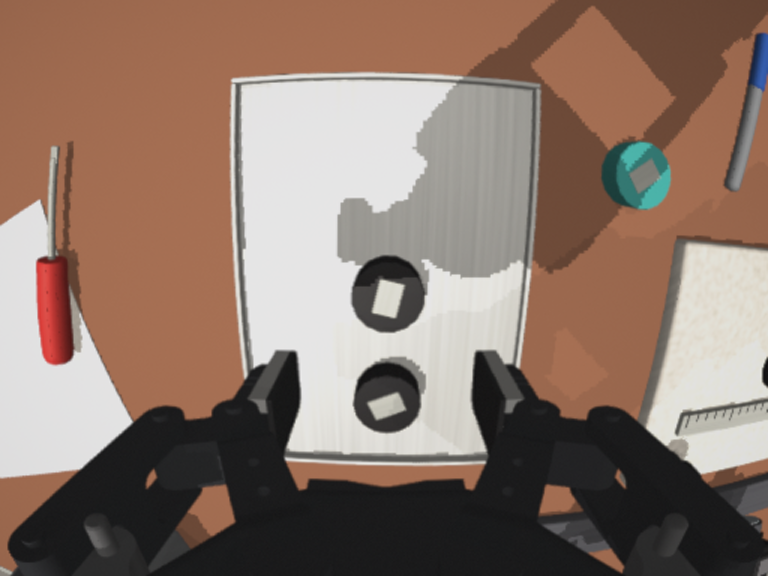

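Two mounts are in the tray, at (387,293) and (387,398). Now the last one.

{"fn": "arm_command", "kwargs": {"increments": [{"dx": -0.15, "dy": 0.6, "dz": 0, "wx": 0, "wy": 0, "wz": 0, "hand": 60}, {"dx": -0.2, "dy": 1, "dz": 0, "wx": 0, "wy": 0, "wz": 0, "hand": 60}, {"dx": -0.2, "dy": 1, "dz": 0, "wx": 0, "wy": 0, "wz": 0, "hand": 60}, {"dx": -0.2, "dy": 1, "dz": 0, "wx": 0, "wy": 0, "wz": 0, "hand": 60}, {"dx": -0.2, "dy": 1, "dz": 0, "wx": 0, "wy": 0, "wz": 0, "hand": 60}, {"dx": -0.2, "dy": 1, "dz": 0, "wx": 0, "wy": 0, "wz": 0, "hand": 60}, {"dx": -0.2, "dy": 1, "dz": 0, "wx": 0, "wy": 0, "wz": 0, "hand": 60}, {"dx": -0.2, "dy": 1, "dz": 0, "wx": 0, "wy": 0, "wz": 0, "hand": 60}, {"dx": -0.2, "dy": 1, "dz": 0, "wx": 0, "wy": 0, "wz": 0, "hand": 60}, {"dx": -0.2, "dy": 1, "dz": 0, "wx": 0, "wy": 0, "wz": 0, "hand": 60}]}}

```text
time_s: 67.35
tool_pos: [0.5765, -0.0143, 0.1033]
ee_rot: [-0.002, -0.0, 1.0, 0.001]
wrist_force: [0.4, -0.6, -0.1]
width: 0.06
```

{"fn": "arm_command", "kwargs": {"increments": [{"dx": 0, "dy": 0.85, "dz": 0, "wx": 0, "wy": 0, "wz": 0, "hand": 60}, {"dx": 0, "dy": 0, "dz": 0, "wx": 0, "wy": 0, "wz": 0, "hand": 60}, {"dx": 0, "dy": 0, "dz": 0, "wx": 0, "wy": 0, "wz": 0, "hand": 60}]}}

```text
time_s: 67.72
tool_pos: [0.5772, 0.0089, 0.104]
ee_rot: [-0.001, -0.001, 1.0, 0.0]
wrist_force: [0.8, -0.3, -0.2]
width: 0.0598
```

Run:
```python
from mounts import *
st(); find("w42.png",.016)
```

```text
t 67.72 p [0.5772 0.0089 0.104 ] x [-1.    -0.001  0.002] y [-0.001  1.     0.   ] z [-0.002  0.    -1.   ] w 0.0598 F [ 0.8 -0.3 -0.2]
px 384 306 pos [0.5781 0.0079] size [0.0437 0.0395]
px 751 203 pos [0.5118 0.2449] size [0.2011 0.0674]
px 53 196 pos [ 0.5111 -0.2012] size [0.1987 0.0116]
```

View pics/w42.png

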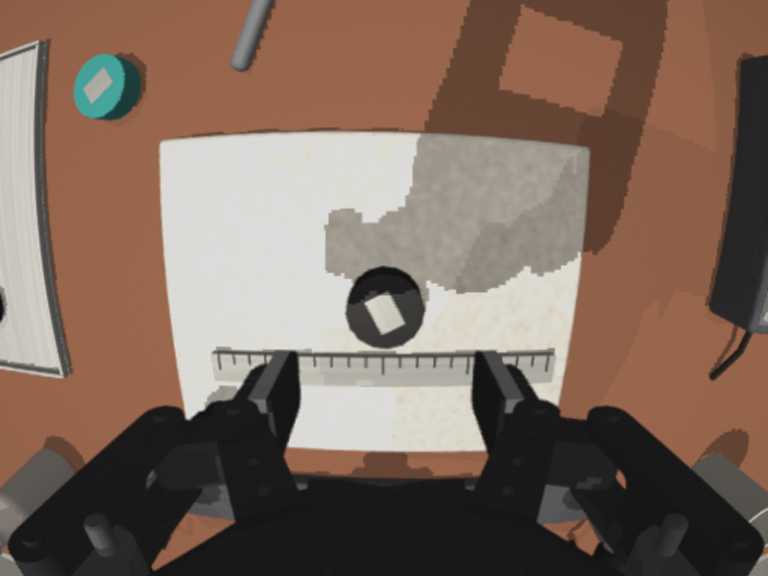

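The last mount is centred at (385,307). I grip it.

{"fn": "arm_command", "kwargs": {"increments": [{"dx": 0, "dy": -0.03, "dz": 0.8, "wx": 0, "wy": 0, "wz": 0, "hand": 60}, {"dx": 0, "dy": 0, "dz": 0.9, "wx": 0, "wy": 0, "wz": 0, "hand": 60}, {"dx": 0, "dy": 0, "dz": 0.7, "wx": 0, "wy": 0, "wz": 0, "hand": 60}, {"dx": 0, "dy": 0, "dz": 0.36, "wx": 0, "wy": 0, "wz": 0, "hand": 60}, {"dx": 0, "dy": 0, "dz": 0, "wx": 0, "wy": 0, "wz": 0, "hand": 60}, {"dx": 0, "dy": 0, "dz": 0, "wx": 0, "wy": 0, "wz": 0, "hand": 30}, {"dx": 0, "dy": 0, "dz": 0, "wx": 0, "wy": 0, "wz": 0, "hand": 30}, {"dx": 0, "dy": 0, "dz": 0, "wx": 0, "wy": 0, "wz": 0, "hand": 30}, {"dx": 0, "dy": 0, "dz": 0, "wx": 0, "wy": 0, "wz": 0, "hand": 30}]}}

```text
time_s: 68.9
tool_pos: [0.5787, 0.0075, 0.0231]
ee_rot: [0.001, -0.0, 1.0, -0.0]
wrist_force: [-0.7, -1.1, 6.9]
width: 0.0375
```

{"fn": "arm_command", "kwargs": {"increments": [{"dx": 0, "dy": 0, "dz": -0.4, "wx": 0, "wy": 0, "wz": 0, "hand": 30}, {"dx": 0, "dy": 0, "dz": -0.8, "wx": 0, "wy": 0, "wz": 0, "hand": 30}, {"dx": 0, "dy": 0, "dz": -0.8, "wx": 0, "wy": 0, "wz": 0, "hand": 30}, {"dx": 0, "dy": 0, "dz": -0.5, "wx": 0, "wy": 0, "wz": 0, "hand": 30}, {"dx": 0, "dy": 0, "dz": 0, "wx": 0, "wy": 0, "wz": 0, "hand": 30}]}}

```text
time_s: 69.53
tool_pos: [0.5786, 0.0077, 0.0982]
ee_rot: [0.001, -0.0, 1.0, -0.0]
wrist_force: [-0.1, 0.5, -0.9]
width: 0.0377
```

Run:
```python
from mounts import *
st(); snap("wrist","w43.png",None,1.2)
```

```text
t 69.53 p [0.5786 0.0077 0.0982] x [-1.    -0.    -0.003] y [-0.  1. -0.] z [ 0.003 -0.    -1.   ] w 0.0377 F [-0.1  0.5 -0.9]
```

View pics/w43.png

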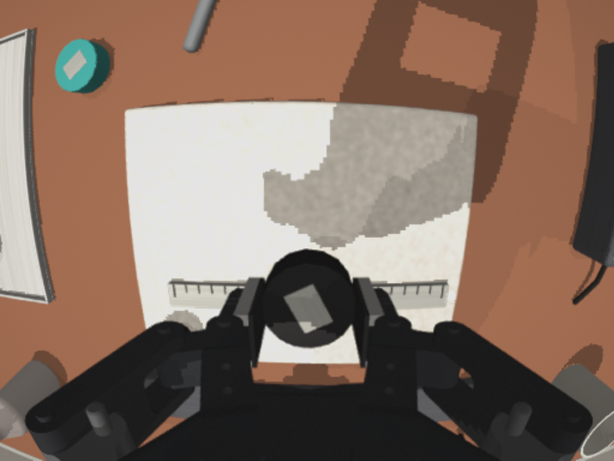

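{"fn": "arm_command", "kwargs": {"increments": [{"dx": 0.2, "dy": -0.5, "dz": 0, "wx": 0, "wy": 0, "wz": 0, "hand": 30}, {"dx": 0.4, "dy": -0.92, "dz": 0, "wx": 0, "wy": 0, "wz": 0, "hand": 30}, {"dx": 0.5, "dy": -1, "dz": 0, "wx": 0, "wy": 0, "wz": 0, "hand": 30}, {"dx": 0.5, "dy": -1, "dz": 0, "wx": 0, "wy": 0, "wz": 0, "hand": 30}, {"dx": 0.5, "dy": -1, "dz": 0, "wx": 0, "wy": 0, "wz": 0, "hand": 30}, {"dx": 0.5, "dy": -1, "dz": 0, "wx": 0, "wy": 0, "wz": 0, "hand": 30}, {"dx": 0.5, "dy": -1, "dz": 0, "wx": 0, "wy": 0, "wz": 0, "hand": 30}, {"dx": 0.5, "dy": -1, "dz": 0, "wx": 0, "wy": 0, "wz": 0, "hand": 30}, {"dx": 0.4, "dy": -1, "dz": 0, "wx": 0, "wy": 0, "wz": 0, "hand": 30}, {"dx": 0.19, "dy": -1, "dz": 0, "wx": 0, "wy": 0, "wz": 0, "hand": 30}]}}

```text
time_s: 70.82
tool_pos: [0.45, -0.2758, 0.0959]
ee_rot: [-0.001, 0.0, 1.0, 0.001]
wrist_force: [1.1, -0.0, -0.7]
width: 0.0374
```

{"fn": "arm_command", "kwargs": {"increments": [{"dx": 0, "dy": -1, "dz": 0, "wx": 0, "wy": 0, "wz": 0, "hand": 30}, {"dx": 0, "dy": 0, "dz": 0, "wx": 0, "wy": 0, "wz": 0, "hand": 30}, {"dx": 0, "dy": 0, "dz": 0, "wx": 0, "wy": 0, "wz": 0, "hand": 30}]}}

```text
time_s: 71.2
tool_pos: [0.4509, -0.3041, 0.0961]
ee_rot: [-0.001, 0.0, 1.0, 0.001]
wrist_force: [0.4, 1.0, -1.4]
width: 0.0377
```

Run:
```python
from mounts import *
st(); snap("wrist","w44.png",None,1.2)
```

```text
t 71.2 p [ 0.4509 -0.3041  0.0961] x [-1.     0.001  0.002] y [0.001 1.    0.002] z [-0.002  0.002 -1.   ] w 0.0377 F [ 0.4  1.  -1.4]
```

View pics/w44.png

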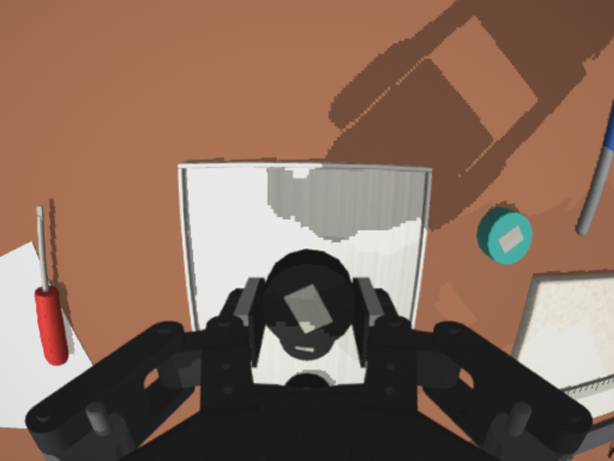

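I'm over the tray's free near part. Lowering.

{"fn": "arm_command", "kwargs": {"increments": [{"dx": 0, "dy": 0, "dz": 0.9, "wx": 0, "wy": 0, "wz": 0, "hand": 30}, {"dx": 0, "dy": 0, "dz": 0.9, "wx": 0, "wy": 0, "wz": 0, "hand": 30}, {"dx": 0, "dy": 0, "dz": 0.6, "wx": 0, "wy": 0, "wz": 0, "hand": 30}, {"dx": 0, "dy": 0, "dz": 0.3, "wx": 0, "wy": 0, "wz": 0, "hand": 30}, {"dx": 0, "dy": 0, "dz": 0.1, "wx": 0, "wy": 0, "wz": 0, "hand": 30}, {"dx": 0, "dy": 0, "dz": 0, "wx": 0, "wy": 0, "wz": 0, "hand": 30}, {"dx": 0, "dy": 0, "dz": 0, "wx": 0, "wy": 0, "wz": 0, "hand": 30}]}}

```text
time_s: 72.12
tool_pos: [0.4526, -0.3053, 0.0136]
ee_rot: [0.0, -0.0, 1.0, -0.001]
wrist_force: [0.2, -0.1, -0.2]
width: 0.0374
```

{"fn": "arm_command", "kwargs": {"increments": [{"dx": 0, "dy": 0, "dz": 0.1, "wx": 0, "wy": 0, "wz": 0, "hand": 30}, {"dx": 0, "dy": 0, "dz": 0, "wx": 0, "wy": 0, "wz": 0, "hand": 30}, {"dx": 0, "dy": 0, "dz": 0, "wx": 0, "wy": 0, "wz": 0, "hand": 42}, {"dx": 0, "dy": 0, "dz": 0, "wx": 0, "wy": 0, "wz": 0, "hand": 52}, {"dx": 0, "dy": 0, "dz": 0, "wx": 0, "wy": 0, "wz": 0, "hand": 52}, {"dx": 0, "dy": 0, "dz": -0.5, "wx": 0, "wy": 0, "wz": 0, "hand": 52}, {"dx": 0, "dy": 0, "dz": -1, "wx": 0, "wy": 0, "wz": 0, "hand": 52}, {"dx": -0.5, "dy": 0, "dz": -1, "wx": 0, "wy": 0, "wz": 0, "hand": 60}, {"dx": -1, "dy": 0, "dz": -1, "wx": 0, "wy": 0, "wz": 0, "hand": 60}, {"dx": -1, "dy": 0, "dz": -1, "wx": 0, "wy": 0, "wz": 0, "hand": 60}]}}

```text
time_s: 73.38
tool_pos: [0.5278, -0.3048, 0.1472]
ee_rot: [0.0, 0.0, 1.0, -0.0]
wrist_force: [-0.3, -0.8, -0.1]
width: 0.0598
```

{"fn": "arm_command", "kwargs": {"increments": [{"dx": -0.5, "dy": 0, "dz": -1, "wx": 0, "wy": 0, "wz": 0, "hand": 60}, {"dx": 0, "dy": 0, "dz": 0, "wx": 0, "wy": 0, "wz": 0, "hand": 60}, {"dx": 0, "dy": 0, "dz": 0, "wx": 0, "wy": 0, "wz": 0, "hand": 60}]}}

```text
time_s: 73.75
tool_pos: [0.5411, -0.3041, 0.1746]
ee_rot: [-0.001, -0.0, 1.0, 0.001]
wrist_force: [-0.3, 0.2, 0.1]
width: 0.0596
```

Run:
```python
from mounts import *
st(); find("w45.png",.003); snap("side","d45.png",(150,140,370,320),3.6); snap("scene","s45.png",(120,90,350,310),2.6)
```

```text
t 73.75 p [ 0.5411 -0.3041  0.1746] x [-1.    -0.     0.002] y [-0.     1.     0.001] z [-0.002  0.001 -1.   ] w 0.0596 F [-0.3  0.2  0.1]
px 383 327 pos [ 0.5827 -0.3062] size [0.0391 0.038 ]
px 383 239 pos [ 0.5195 -0.3051] size [0.0395 0.038 ]
px 384 140 pos [ 0.4524 -0.3055] size [0.0378 0.038 ]
```

View pics/w45.png

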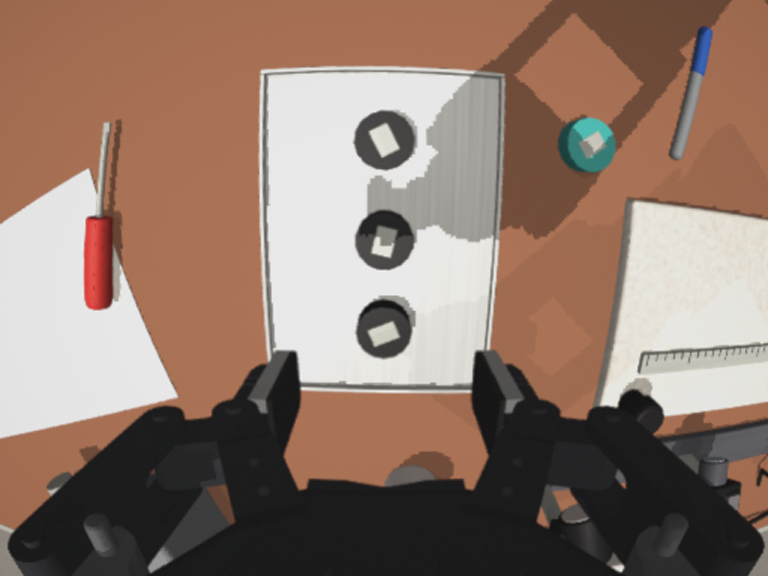

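View pics/d45.png

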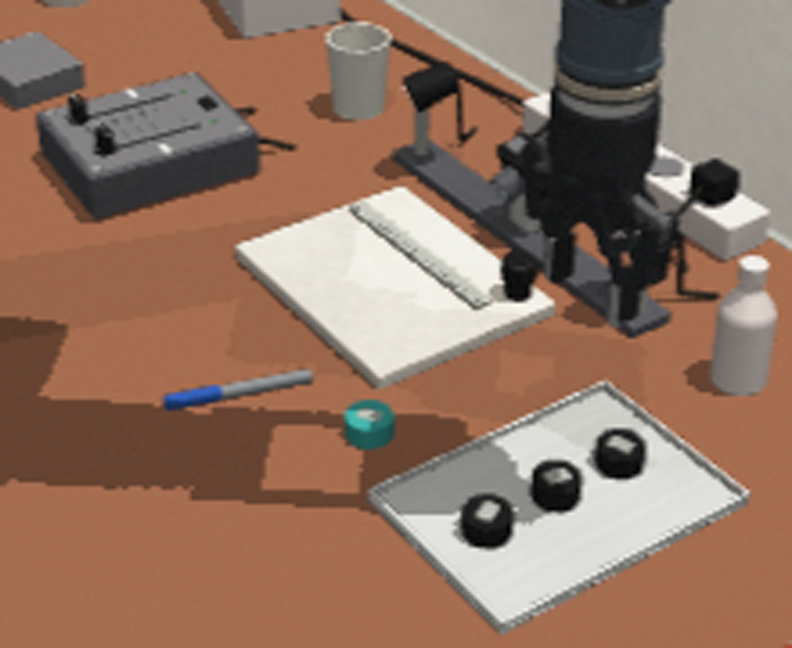

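The three mounts are back in the tray at (384,140), (384,240) and (384,328), flat and face up. The faders are at off, the other things stand as before, and the gripper is clear. I hand in the job.

```bash
python3 -c "
from cell import ctrl
print(ctrl.job_done())"
```

```text
the job is handed in; nothing more can be done
None
```

The job is done and handed in at about 74 s; the hand-in gives no verdict.

- **Row on the plate:** I stood all three mounts face up along the bar's near edge. The measured gaps to the bar were about 8, 9 and 10 mm, the mounts stood about 24 mm apart, and none reached past the bar's ends.
- **Lamp faders:** I slid both faders to their tapes. The cap lines measured within about 0.5 mm of the tape middles, with about 1 mm of camera uncertainty. They stayed there for about 5 s, and the row was still intact at the end.
- **Back to off:** I then slid both faders back to their stops. Both measured -57.3 mm, against -57 mm for off.
- **Mounts returned:** After the photo hold, the leftmost mount was knocked about 4 cm to the plate's left edge while the arm was at the control. I picked it up from there. All three are back in the tray, flat and polished face up, with at least 20 mm between neighbours.
- **Last checks:** In the final pictures the eyepiece, pen, wash bottle, beaker and turquoise look-alike appear where they were, and the gripper touches nothing. No check failed. The right-hand mount's 8 mm gap was the one furthest from 1 cm, and I left it.

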